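# Load the slide scan deck and start it

## Robot

A 6-joint arm with a two-finger parallel gripper is mounted at the origin on the work surface. World frame = base frame: x ahead of the robot, y to its left, z up, the work surface at z = 0. Lengths are in m, angles in degrees, forces in N, time in s.
With the tool pointing down it reaches from about 0.35 to 0.875 m from the base axis. Payload 4.2 kg.
Tool frame: the origin (TCP) lies between the finger pads; the fingertips stand 17 mm ahead of it and the grasp point (between the pads) lies 2 mm behind it; z points along the fingers, y is the direction in which the jaws open and shut (so a half turn about z gives the same grasp; the last joint's range is limited). The gripper opens to 87 mm and grips with 3 to 60 N. Pads are 19 mm wide; open, the fingers measure 117 mm over their backs; the gripper's body (75 mm by 190 mm) begins 51 mm behind the grasp point.
Start: joints at [81.681, 22.042, 0.453, 0, -68.411, -14.817], TCP at [0.246, 0.575, 0.21] pointing down, gripper open.
Joint ranges: [-179.83, 179.83], [-69.29, 118.12], [-61.27, 80.66], [-181.25, 117.63], [-171.15, -9.14], [-177.46, 177.46]. Speed limits (degrees/s): [159.86, 159.86, 180, 180, 180, 180].

## Interface

Orientations are given as a 3x3 rotation matrix whose columns are the frame's x, y, z axes.
In Python, from station import r gives the robot as it stands.
- The arm moves only by the shell command python3 -m creep 'ROWS'. ROWS is JSON, a list of rows, each a list of 7 numbers: the opening, from 0 (shut) to 1 (fully open), then the shift along the tool's x, y, z scaled (see below), then the turn, a rotation vector about the tool's x, y, z scaled (see below). A call has 1 to 5 rows; each row is the pose to reach, as a shift and turn from the pose measured when the call began, along the tool's axes at that moment, turning the shorter way round; what a row does not reach only later rows make up. The controller multiplies each number of a shift by 300 mm and each number of a turn by 180 degrees. A row lasts 1/12 s, in which the tool goes at most 41.7 mm and 7.16 degrees, less where a joint would pass 70% of its speed; a pose out of reach is approached as far as the arm can. A call with a number of a shift or a turn outside -1 to 1 is refused whole. A call with a gripper value outside its range is refused whole. The fingers move at their own pace and stop on an object; the grip force is fixed at half the most. Time passes only in rows, so rows that repeat a pose let the fingers close. It gives the time, the measured TCP pose, the force and the opening at its end, in the units of the state.
- r.sense(): the state, without advancing time (a new reading comes with each control period).
- r.capture(name): name is "scene" or "top" or "wrist"; returns the picture (400x640x3 uint8, blue, green, red); there is no depth.
- r.camera_model(name): a dict with "mtx" (3x3 intrinsics, pixels), "R" (3x3) and "t" (3): a world point X has camera coordinates R X + t; the wrist camera has in their place "mount" (4x4, takes a point from camera to tool coordinates, whose origin is the TCP and whose axes are the flange's). Camera axes: x right, y down, z forward; pixel columns grow to the right and rows downward; lengths in m; the calibration is good to about 2 mm. A picture is of the moment at which its call begins: read the wrist's pose just before it. camera_model takes no time and is no camera call.
- r.finish_job(): hands the job in, once; it reports no verdict.
Trained networks look in the newest picture that a camera, given by its name, has taken for a name from the list of things; names that differ only in an ending like _2 or _b are one class to them, and where a whole thing is asked for, a point or a joint stands for the part that bears it (a point fixed in the world has none). Each returns a list of dicts, best first, with "score" (0 to 1); they miss things now and then, are a little off and sometimes report something else, mostly with a low value. They report only what shows in the picture. A call takes as long as a camera call. They do not tell look-alikes from the thing itself.
- r.recognise(camera, target): "rect" ([left, top, right, bottom] as shares, 0 to 1, of the picture: columns of its width, rows of its height, round what is visible of it).
- r.outline_of(camera, target): "pixels" (400x640 bool, what is visible of it) and "rect" ([left, top, right, bottom] as shares, 0 to 1, of the picture: columns of its width, rows of its height, round what is visible of it).
The state is a dict: "time_s": time; "joints": joint angles; "joint_velocities": joint speeds; "effort": joint torques, N m; "tcp_pos": TCP position; "ee_rot": TCP orientation; "wrist_force": force on the tool from outside, world axes, zero at the start; "moment": the same for the moment, N m; "gripper_width": opening from 0.0 (shut) to 1.0 (fully open).
Only numpy, scipy, OpenCV 4.12 (cv2) and the standard library are available. Lean on these libraries where they do the work, as an engineer would, in place of code of your own. Each camera call takes 0.05 s, during which the arm holds its last target.

## Task

Get the scan deck ready and start it: slide the two rolls of sealing tape off the deck's post and lay them flat side by side in the shallow steel tray, take the blank calibration plate (the one with the round knob) out of the deck and lay it flat in the middle of the rubber mat, and load every specimen plate into a bay of its own, one edge tucked under the steel lip and the opposite edge lowered until the plate lies fully down inside the bay. Only when all that is done, push the roller arm of the switch beside the deck sideways, away from the bays, until it trips, and let it spring back. Leave everything else on the bench where it stands.

Things in the scene. Friction and masses are not known exactly. Their poses are not given: they have to be found in the camera images.
- deck: Fixed white scan deck 125 (x) x 335 (y) mm, 12 mm thick: three bays side by side at 78 mm pitch and an upright steel post at its +y end. Origin: underside, below the middle bay's centre. The -x side (with the lip) faces the robot; a 30 mm high grey rail stands along the +x side, 62 to 83 mm from the origin. Turned a few degrees about z.
- bay0 (a point): Home point of a plate in the +y end bay: the plate's origin lies here, its x along deck x, either way round. It is the centre of the bay floor, 12 mm above the table; pocket 95 mm (deck x) by 69 mm. At its -x end (robot's side) a 4 mm steel lip overhangs the pocket by 12 mm, underside 11 mm and top 15 mm above the floor. A curb at the +x end and ribs at both sides stand 7 mm above the floor.
- bay1 (a point): As bay0, for the middle bay. In any bay a level plate cannot pass between curb and lip: its -x edge goes under the lip with the +x edge raised some 10 to 13 degrees, then the +x edge is lowered inside the curb.
- bay2 (a point): As bay0, for the bay at the -y end.
- post_foot (a point): Foot of the deck's upright post, on the deck top 12 mm above the table. Post: 16 mm diameter, 66 mm tall, top 78 mm above the table.
- roll0: Roll of sealing tape, a paper-coloured ring 52 mm outside diameter, 27 mm bore, 26 mm tall, about 70 g; the lower of two alike, parked one on the other over the deck's post, resting on the deck. Origin: centre of its underside; z is the ring's axis.
- roll1: Roll of sealing tape like roll0; starts as the upper one on the post.
- tray: Shallow steel tray, fixed, 170 (x) x 125 (y) mm outside, walls 4 mm thick and 14 mm high, floor 4 mm thick; room for both rolls side by side along x. Origin: centre of its underside, on the table.
- blank: Blank calibration plate: the same 90 x 64 x 5 mm aluminium plate, but with a round upright knob 20 mm in diameter in place of the bar, top 44 mm above the underside, and printed line patterns instead of slides. Starts seated in the middle bay, one edge under the lip: to free it, raise its +x edge 10 to 13 degrees and draw it towards deck +x by 20 mm. Origin: centre of the underside.
- mat: Flat black rubber mat, fixed, 150 (x) x 110 (y) x 3 mm, on the table to the robot's right. Origin: centre of its underside.
- plate0: Specimen plate: aluminium, 90 (own x) x 64 (own y) x 5 mm, about 90 g, with a black upright lifting bar across its middle, 12 mm thick (own x), 44 mm long (own y), its top 44 mm above the plate's underside. Two glass slides are fixed on it. Same after a half turn. Origin: centre of the underside; z up. All plates are alike and fit any bay. May be absent.
- plate1: Specimen plate like plate0. May be absent.
- plate2: Specimen plate like plate0. May be absent.
- roller (a point): Centre of the black roller (20 mm diameter, 12 mm long along deck x) on the end of the roller lever switch's arm, beside the deck's -y end; at rest 100 mm above the table and 55 mm above its pivot. The grey housing (top 60 mm above the table) is on its +x side; the robot's side and the deck's side are free.
- switch_arm (a joint): Angle of the switch's roller arm (rad): 0 upright at rest, grows as the roller is pushed sideways to the deck's -y (away from the bays); trips past 0.5, stop at 0.9. Sprung (0.2 N m/rad, preloaded: 1 to 3 N at the roller), returns when let go. It does not move the other way.
- dropper: Amber glass dropper bottle, 32 mm wide, 80 mm tall; bystander. Origin: centre of its underside.
- reagent: Glass reagent bottle with blue cap, 60 mm wide, 130 mm tall; bystander. Origin: centre of its underside.
- beaker: Glass beaker, 68 mm wide, 85 mm tall; bystander. Origin: centre of its underside.
Things that resemble listed ones, but are neither listed nor needed, are in the scene too. What is shaped like the roll1 but green, orange or pink is not meant.

How it is judged (in metres and radians):
On the way, in this order (a step that is already met when the one before it is completed fails the run):
1. every specimen plate lies home in a bay, the blank plate on the mat and both rolls flat in the tray (((horizontal distance between plate0 and bay0 below 0.006 m and z of plate0 in the frame of bay0 below 0.003 m and angle between plate0's own z axis and vertical below 0.035 rad and angle between the x axis of plate0 and the x axis of deck, either way round below 0.12 rad) or (horizontal distance between plate0 and bay1 below 0.006 m and z of plate0 in the frame of bay1 below 0.003 m and angle between plate0's own z axis and vertical below 0.035 rad and angle between the x axis of plate0 and the x axis of deck, either way round below 0.12 rad) or (horizontal distance between plate0 and bay2 below 0.006 m and z of plate0 in the frame of bay2 below 0.003 m and angle between plate0's own z axis and vertical below 0.035 rad and angle between the x axis of plate0 and the x axis of deck, either way round below 0.12 rad)) and ((horizontal distance between plate1 and bay0 below 0.006 m and z of plate1 in the frame of bay0 below 0.003 m and angle between plate1's own z axis and vertical below 0.035 rad and angle between the x axis of plate1 and the x axis of deck, either way round below 0.12 rad) or (horizontal distance between plate1 and bay1 below 0.006 m and z of plate1 in the frame of bay1 below 0.003 m and angle between plate1's own z axis and vertical below 0.035 rad and angle between the x axis of plate1 and the x axis of deck, either way round below 0.12 rad) or (horizontal distance between plate1 and bay2 below 0.006 m and z of plate1 in the frame of bay2 below 0.003 m and angle between plate1's own z axis and vertical below 0.035 rad and angle between the x axis of plate1 and the x axis of deck, either way round below 0.12 rad)) and ((horizontal distance between plate2 and bay0 below 0.006 m and z of plate2 in the frame of bay0 below 0.003 m and angle between plate2's own z axis and vertical below 0.035 rad and angle between the x axis of plate2 and the x axis of deck, either way round below 0.12 rad) or (horizontal distance between plate2 and bay1 below 0.006 m and z of plate2 in the frame of bay1 below 0.003 m and angle between plate2's own z axis and vertical below 0.035 rad and angle between the x axis of plate2 and the x axis of deck, either way round below 0.12 rad) or (horizontal distance between plate2 and bay2 below 0.006 m and z of plate2 in the frame of bay2 below 0.003 m and angle between plate2's own z axis and vertical below 0.035 rad and angle between the x axis of plate2 and the x axis of deck, either way round below 0.12 rad)) and x of roll0 in the frame of tray between -0.057 and 0.057 m and y of roll0 in the frame of tray between -0.036 and 0.036 m and z of each of roll0, roll1 in the frame of tray below 0.009 m and angle between each of roll0, roll1's own z axis and vertical below 0.08 rad and x of roll1 in the frame of tray between -0.057 and 0.057 m and y of roll1 in the frame of tray between -0.036 and 0.036 m and x of blank in the frame of mat between -0.04 and 0.04 m and y of blank in the frame of mat between -0.035 and 0.035 m and z of blank in the frame of mat below 0.006 m and angle between blank's own z axis and vertical below 0.05 rad), for 0.2 s.
2. the roller arm is deflected past its trip angle (0.5 rad) with the deck loaded (all of step 1 and value of joint switch_arm above 0.5 rad), for 0.1 s.
At the end, for the whole second after the job is handed in: Each specimen plate lies flat (2 deg) on its own bay's floor within 6 mm of its home point, edge under the lip; both rolls flat on the tray floor; the blank flat on the mat, its centre within 40 (x), 35 (y) mm of the mat's; the switch, tripped after that, is back below 0.08 rad; all at rest (all of step 1 and value of joint switch_arm below 0.08 rad and linear speed of each of plate0, plate1, plate2, roll0, roll1, blank below 0.02 m/s); the robot touches nothing.
It fails at once if another thing on the bench is pushed more than 50 mm away or knocked over (distance of any of dropper, reagent, beaker from where it was at the start of the episode above 0.05 m or angle between any of dropper, reagent, beaker's own z axis and vertical above 0.5 rad).
Of plate0, plate1, plate2 only 2 to 3 are there at a start; the rules pass over those that are not, and their reading is None.
At some moment in a run one of plate0, plate1, plate2 may be knocked a few centimetres aside while the robot is not near it.
Once in a run the grip may slacken for a moment while it holds something.
It also fails if it takes over 208 s, if anything falls off the work surface, if the arm or the gripper's body presses on something with over 40 N, if the wrist force passes 120 N, or if a joint passes its speed limit or range.

## Working session

There is one attempt and no reset: what is moved stays moved. The work goes in short steps, Python scripts to look and compute and a shell command to move; the robot and the scene stay as the last step left them, time stands still between calls to the robot, and variables do not carry over. Pictures are saved under pics/ and viewed, and the job is handed in when it is done.

I'll start by looking at the workspace and the scene.

```bash
ls -la; mkdir -p pics
python3 - <<'E'
from station import r
import cv2
s=r.sense()
print({k:s[k] for k in ['time_s','tcp_pos','ee_rot','gripper_width','wrist_force']})
for n in ['scene','top','wrist']:
    cv2.imwrite(f'pics/{n}0.png',r.capture(n)); print(n,r.camera_model(n))
E
```

```text
total 12
drwxr-xr-x  3 agent agent 4096 Dec  7 15:11 .
drwxr-xr-x 23 root  root  4096 Dec  7 15:11 ..
drwxr-xr-x  2 agent agent 4096 Dec  7 15:11 pics
{'time_s': 0.0, 'tcp_pos': array([0.24526481, 0.57414296, 0.20863305]), 'ee_rot': array([[ 9.19530668e-01, -3.93017448e-01, -7.97424025e-04],
       [-3.93018244e-01, -9.19528212e-01, -2.12785777e-03],
       [ 1.03031343e-04,  2.27003267e-03, -9.99997418e-01]]), 'gripper_width': 1.0008484233141826, 'wrist_force': array([-0.30426852, -0.56514249,  0.69276402])}
scene {'mtx': array([[397.70100734,   0.        , 321.02535424],
       [  0.        , 397.70100734, 199.82246738],
       [  0.        ,   0.        ,   1.        ]]), 'R': array([[-0.75578566,  0.65477969,  0.00718303],
       [ 0.35542822,  0.41941996, -0.8353189 ],
       [-0.54996256, -0.62876899, -0.54971878]]), 't': array([ 0.35173928, -0.10750708,  1.37427226])}
top {'mtx': array([[392.23548134,   0.        , 322.8821762 ],
       [  0.        , 392.23548134, 200.64958388],
       [  0.        ,   0.        ,   1.        ]]), 'R': array([[-0.00594316, -0.99996595, -0.00572602],
       [-0.97855695,  0.0069947 , -0.20585766],
       [ 0.2058907 ,  0.00437979, -0.97856519]]), 't': array([0.02191634, 0.49773472, 1.23581618])}
wrist {'mtx': array([[348.33685992,   0.        , 320.28220179],
       [  0.        , 348.33685992, 202.80162926],
       [  0.        ,   0.        ,   1.        ]]), 'mount': array([[ 8.93637638e-04, -9.57608231e-01, -2.88072346e-01,
         7.97151548e-02],
       [ 9.99999583e-01,  9.10372819e-04,  7.58724699e-05,
        -9.11934735e-04],
       [ 1.89597132e-04, -2.88072294e-01,  9.57608645e-01,
        -1.75406029e-01],
       [ 0.00000000e+00,  0.00000000e+00,  0.00000000e+00,
         1.00000000e+00]])}
```

View pics/top0.png

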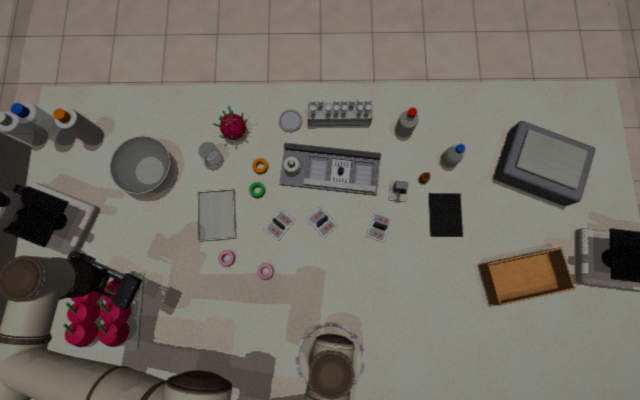

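View pics/scene0.png

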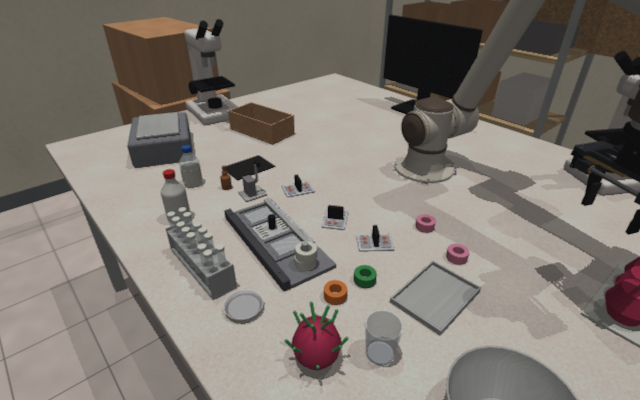

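View pics/wrist0.png

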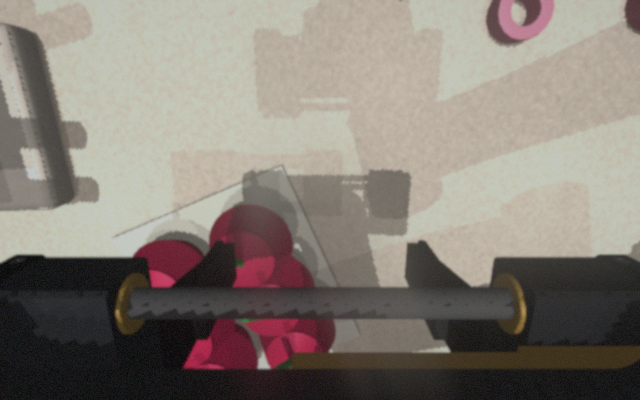

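The top view shows the deck at about (330,168) with post and rolls at (292,163). Three plates lie at (279,223), (321,221) and (379,226), the tray at (217,215), the mat at (445,214) and the switch at (399,190). The look-alike rings are green, orange and pink. Next I'll write helpers and take a coarse measurement.

```bash
cat > h.py <<'E'
from station import r
import numpy as np, cv2
from scipy.spatial.transform import Rotation as Ro
def cam(name, s=None):
    m=r.camera_model(name)
    if name!='wrist': return m['mtx'],m['R'],m['t']
    s=s or r.sense()
    T=np.eye(4);T[:3,:3]=s['ee_rot'];T[:3,3]=s['tcp_pos']
    T=T@m['mount']; Ti=np.linalg.inv(T)
    return m['mtx'],Ti[:3,:3],Ti[:3,3]
def p2w(c,px,z):
    K,R,t=c; px=np.atleast_2d(px).astype(float)
    d=np.c_[px,np.ones(len(px))]@np.linalg.inv(K).T@R
    o=-R.T@t
    return o+d*((z-o[2])/d[:,2])[:,None]
def w2p(c,X):
    K,R,t=c; X=np.atleast_2d(X); p=(X@R.T+t)@K.T
    return p[:,:2]/p[:,2:]
def rot(yaw,tilt=0,axis=None):
    """tool down; yaw deg = world direction of tool x axis. y = jaws. optional tilt deg about world axis"""
    a=np.deg2rad(yaw); x=np.array([np.cos(a),np.sin(a),0]); z=np.array([0,0,-1.]); y=np.cross(z,x)
    R=np.c_[x,y,z]
    if tilt: R=Ro.from_rotvec(np.deg2rad(tilt)*np.asarray(axis)).as_matrix()@R
    return R
def go(pos,R,s=None):
    s=s or r.sense()
    d=s['ee_rot'].T@(np.asarray(pos)-s['tcp_pos'])/0.3
    w=Ro.from_matrix(s['ee_rot'].T@R).as_rotvec()/np.pi
    print('t%.2f'%s['time_s'],'shift',np.round(d,4),'turn',np.round(w,4),'rows~%.1f/%.1f'%(np.linalg.norm(d)*300/41.7,np.linalg.norm(w)*180/7.16), 'g%.3f'%s['gripper_width'])
def st():
    s=r.sense();a=np.rad2deg(np.arctan2(s['ee_rot'][1,0],s['ee_rot'][0,0]))
    print('t%.2f'%s['time_s'],'tcp',np.round(s['tcp_pos'],4),'yaw%.2f'%a,'z',np.round(s['ee_rot'][:,2],4),'F',np.round(s['wrist_force'],1),'g%.3f'%s['gripper_width'])
    return s
E
python3 - <<'E'
from h import *
img=r.capture('top'); c=cam('top')
for n,z in [('deck',.012),('plate0',.005),('roll0',.026),('tray',.014),('mat',.003),('blank',.03),('roller',.1),('dropper',.05),('reagent',.1),('beaker',.06)]:
    for o in r.recognise('top',n)[:6]:
        q=np.array(o['rect'])*[640,400,640,400]
        print(n,'%.2f'%o['score'],np.round(q),np.round(p2w(c,[(q[0]+q[2])/2,(q[1]+q[3])/2],z)[0],3))
E
```

```text
deck 0.77 [279. 141. 379. 198.] [ 0.615 -0.002  0.012]
deck 0.45 [437. 143. 466. 167.] [ 0.666 -0.428  0.012]
plate0 0.74 [261. 207. 295. 239.] [0.433 0.17  0.005]
plate0 0.59 [309. 206. 337. 235.] [0.439 0.018 0.005]
roll0 0.71 [280. 155. 299. 173.] [0.632 0.132 0.026]
roll0 0.64 [257. 262. 274. 280.] [0.273 0.205 0.026]
roll0 0.61 [253. 157. 267. 176.] [0.623 0.233 0.026]
roll0 0.48 [249. 184. 267. 199.] [0.538 0.238 0.026]
roll0 0.43 [219. 248. 236. 265.] [0.32  0.332 0.026]
tray 0.67 [198. 189. 238. 239.] [0.463 0.371 0.014]
mat 0.96 [428. 194. 461. 240.] [ 0.448 -0.392  0.003]
blank 0.65 [326. 160. 350. 184.] [ 0.6   -0.033  0.03 ]
roller 0.47 [308. 208. 337. 233.] [0.425 0.021 0.1  ]
dropper 0.54 [263. 205. 297. 237.] [0.431 0.158 0.05 ]
dropper 0.50 [417. 171. 429. 183.] [ 0.575 -0.314  0.05 ]
reagent 0.59 [439. 140. 468. 169.] [ 0.636 -0.404  0.1  ]
beaker 0.74 [201. 139. 220. 169.] [0.658 0.396 0.06 ]
```

```bash
python3 -m creep --help 2>&1 | head -20
```

```text
invalid input: not JSON, or not a number
```

```bash
python3 -c "
from h import *
go([.45,.05,.28],rot(0))"
```

```text
t0.70 shift [ 1.3139  1.3406 -0.2342] turn [-0.      0.     -0.1285] rows~13.6/3.2 g1.002
```

```bash
python3 -m creep '[[1,0.5,0.5,-0.1,0,0,-0.128],[1,0.5,0.5,-0.1,0,0,-0.128],[1,0.5,0.5,-0.1,0,0,-0.128],[1,0.5,0.5,-0.1,0,0,-0.128],[1,0.5,0.5,-0.1,0,0,-0.128]]'; python3 -c "
from h import *
st();go([.45,.05,.28],rot(0))"
```

```text
time_s: 1.12
tcp_pos: [0.3226, 0.3815, 0.2393]
ee_rot: [[1.0, 0.0, 0.0], [0.0, -1.0, 0.0], [0.0, -0.0, -1.0]]
wrist_force: [1.4, -0.1, -0.7]
gripper_width: 1.0
t1.12 tcp [0.3226 0.3815 0.2393] yaw0.01 z [ 3.e-04  3.e-04 -1.e+00] F [ 1.4 -0.1 -0.7] g1.000
t1.12 shift [ 0.4243  1.1049 -0.1358] turn [-0.0001 -0.0001  0.0001] rows~8.6/0.0 g1.000
```

```bash
python3 -m creep '[[1,0.22,0.57,-0.07,0,0,0],[1,0.22,0.57,-0.07,0,0,0],[1,0.22,0.57,-0.07,0,0,0],[1,0.22,0.57,-0.07,0,0,0],[1,0.22,0.57,-0.07,0,0,0]]' | head -2;  python3 -c "
from h import *
go([.45,.05,.28],rot(0))"
```

```text
time_s: 1.53
tcp_pos: [0.3892, 0.2071, 0.2614]
t1.53 shift [ 0.204   0.5232 -0.0622] turn [-0.0003 -0.0005 -0.0007] rows~4.1/0.0 g1.003
```

```bash
python3 -m creep '[[1,0.204,0.523,-0.062,0,0,0],[1,0.204,0.523,-0.062,0,0,0],[1,0.204,0.523,-0.062,0,0,0],[1,0.204,0.523,-0.062,0,0,0],[1,0.204,0.523,-0.062,0,0,0]]' | head -2;  python3 -c "
from h import *
r.sense()
s=st();cv2.imwrite('pics/w1.png',r.capture('wrist'))
np.save('w1.npy',dict(s),allow_pickle=True)"
```

```text
time_s: 1.95
tcp_pos: [0.4514, 0.0456, 0.2811]
t1.95 tcp [0.4514 0.0456 0.2811] yaw-0.46 z [ 3.5e-03  3.0e-04 -1.0e+00] F [ 0.4 -0.3  0.9] g1.003
```

View pics/w1.png

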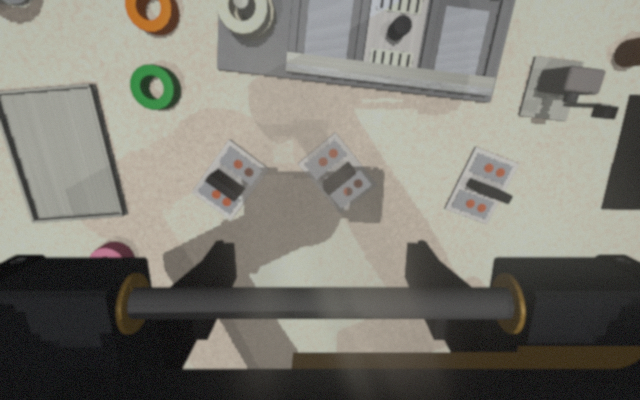

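The wrist view shows the plates at about (229,178), (338,174) and (480,183), with their bars. The tray is at (65,150) and the switch at (570,90). Next I'll move ahead to see the whole deck, and extract the plate outlines from this picture.

Run:
```python
from h import *
s=np.load('w1.npy',allow_pickle=True).item(); c=cam('wrist',s)
img=cv2.imread('pics/w1.png')
for n in ['plate0','tray','roller']:
    for i,o in enumerate(r.outline_of('wrist',n)[:5]):
        m=o['pixels'].astype(np.uint8); cs,_=cv2.findContours(m,cv2.RETR_EXTERNAL,cv2.CHAIN_APPROX_NONE)
        k=max(cs,key=cv2.contourArea); 
        z={'plate0':.005,'tray':.014,'roller':.1}[n]
        W=p2w(c,k[:,0,:],z)[:,:2]
        rr=cv2.minAreaRect((W*1000).astype(np.float32))
        print(n,'%.2f'%o['score'],np.round(np.array(o['rect'])*[640,400,640,400]),[np.round(v,1) for v in rr])
cv2.imwrite('pics/w1c.png',cv2.resize(img[125:230,180:530],None,fx=2.2,fy=2.2,interpolation=cv2.INTER_CUBIC))
go([.53,0.0,.26],rot(0))
```

```text
plate0 0.80 [299. 135. 376. 213.] [array([435.9,  23.9]), array([92.1, 66.8]), np.float64(40.3)]
plate0 0.75 [194. 140. 269. 220.] [array([428.8, 166.5]), array([64.1, 90.9]), np.float64(51.0)]
tray 0.58 [  0.  83. 128. 224.] [array([463.3, 375.9]), array([170.7, 133.6]), np.float64(4.5)]
roller 0.74 [564. 100. 617. 118.] [array([ 519.6, -220.8]), array([54.2, 13.9]), np.float64(84.6)]
t2.15 shift [0.2679 0.1675 0.0659] turn [-0.0004 -0.0004 -0.0007] rows~2.3/0.0 g1.001
```

View pics/w1c.png

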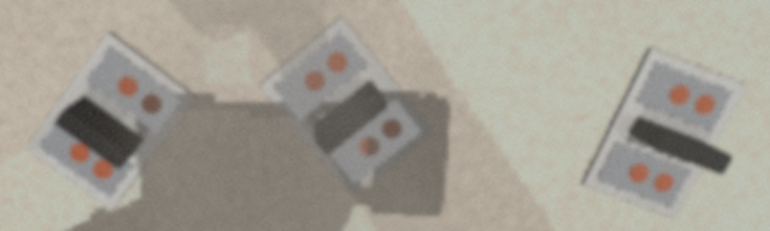

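```bash
python3 -m creep '[[1,0.268,0.168,0.066,0,0,0],[1,0.268,0.168,0.066,0,0,0],[1,0.268,0.168,0.066,0,0,0],[1,0.268,0.168,0.066,0,0,0]]' | head -2;  python3 - <<'E'
from h import *
s=st();img=r.capture('wrist');cv2.imwrite('pics/w2.png',img)
np.save('w2.npy',dict(s),allow_pickle=True); c=cam('wrist',s)
for n,z in [('plate0',.005),('tray',.014),('roller',.1),('deck',.012),('roll0',.064),('blank',.044),('mat',.003)]:
    for i,o in enumerate(r.outline_of('wrist',n)[:5]):
        m=o['pixels'].astype(np.uint8); cs,_=cv2.findContours(m,cv2.RETR_EXTERNAL,cv2.CHAIN_APPROX_NONE)
        k=max(cs,key=cv2.contourArea); 
        W=p2w(c,k[:,0,:],z)[:,:2]
        rr=cv2.minAreaRect((W*1000).astype(np.float32))
        print(n,'%.2f'%o['score'],np.round(np.array(o['rect'])*[640,400,640,400]),[np.round(v,1) for v in rr])
E
```

```text
time_s: 2.48
tcp_pos: [0.5312, 0.0004, 0.2576]
t2.48 tcp [5.312e-01 4.000e-04 2.576e-01] yaw-0.14 z [-2.6e-03  3.0e-04 -1.0e+00] F [0.3 0.3 0.2] g0.998
plate0 0.83 [263. 201. 343. 271.] [array([435.2,  24.7]), array([92.8, 70. ]), np.float64(38.5)]
plate0 0.82 [427. 210. 483. 276.] [array([ 424.3, -178. ]), array([80.9, 73.4]), np.float64(69.2)]
plate0 0.60 [156. 201. 234. 274.] [array([429.3, 166.7]), array([63.7, 91.9]), np.float64(50.8)]
tray 0.79 [  0. 149.  91. 262.] [array([479.4, 368.4]), array([142.8, 122.5]), np.float64(3.4)]
roller 0.75 [526. 178. 574. 202.] [array([ 522.8, -222.3]), array([53.7, 17.2]), np.float64(69.8)]
roller 0.34 [158. 200. 234. 272.] [array([470.2, 130. ]), array([50. , 72.4]), np.float64(49.3)]
deck 0.80 [178.   0. 490. 167.] [array([620.2,  -6.3]), array([347.5, 150.9]), np.float64(83.2)]
deck 0.55 [529. 178. 575. 204.] [array([ 499., -282.]), array([67.6, 21.2]), np.float64(67.1)]
deck 0.52 [171.  60. 229. 116.] [array([623. , 138.1]), array([63., 59.]), np.float64(82.9)]
roll0 0.90 [197.  59. 238. 109.] [array([624.6,  96.4]), array([46.9, 22.4]), np.float64(9.8)]
roll0 0.87 [ 86.  54. 142. 104.] [array([629.7, 207.9]), array([57.8, 47.1]), np.float64(89.9)]
roll0 0.79 [172.  59. 225. 115.] [array([622.1, 121.8]), array([54.1, 51. ]), np.float64(85.5)]
roll0 0.76 [ 90. 133. 147. 179.] [array([554. , 215.9]), array([44.8, 57.5]), np.float64(22.1)]
blank 0.70 [328.  56. 391. 139.] [array([609.1, -38.1]), array([61.6, 78.4]), np.float64(83.5)]
blank 0.48 [174.   3. 492. 170.] [array([619.4,  -5.6]), array([320.9, 137.9]), np.float64(83.2)]
blank 0.45 [527. 177. 571. 205.] [array([ 507.4, -260.1]), array([64.2, 20. ]), np.float64(70.7)]
mat 0.83 [570. 160. 639. 260.] [array([ 467.7, -383. ]), array([134.5,  94.7]), np.float64(0.5)]
```

View pics/w2.png

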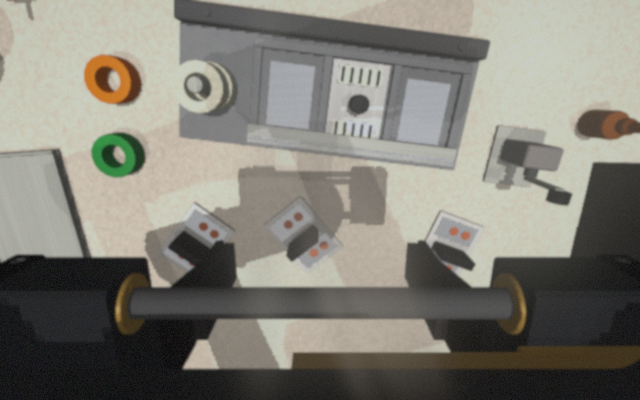

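Run:
```python
import cv2
img=cv2.imread('pics/w2.png')
cv2.imwrite('pics/w2c.png',cv2.resize(img[0:180,170:500],None,fx=2.4,fy=2.4,interpolation=cv2.INTER_CUBIC))
```

```text
(no output)
```

View pics/w2c.png

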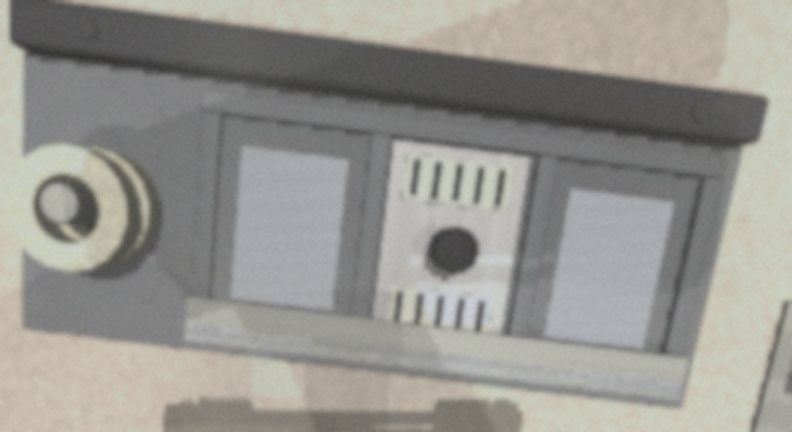

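```bash
cat > deckfit.py <<'E'
from h import *
from scipy.optimize import least_squares
s=np.load('w2.npy',allow_pickle=True).item(); c=cam('wrist',s)
f=lambda a:np.array(a)/2.4+[170,0]
obs=[((222,113),(47.5,112.5,19)),((370,132),(47.5,43.5,19)),((555,158),(47.5,-43.5,19)),((703,178),(47.5,-112.5,19)),((453,250),(0,0,56)),
]
lip=[(200,299),(440,327),(680,354)]
def D2W(p,X): 
    a=p[2]; X=np.atleast_2d(X)/1000.
    return np.c_[p[0]+np.cos(a)*X[:,0]-np.sin(a)*X[:,1], p[1]+np.sin(a)*X[:,0]+np.cos(a)*X[:,1], X[:,2]]
def res(p):
    e=[]
    for q,X in obs: e+=list(w2p(c,D2W(p,X))[0]-f(q))
    for q in lip:
        W=p2w(c,f(q),.027)[0]; a=p[2]
        x=(W[0]-p[0])*np.cos(a)+(W[1]-p[1])*np.sin(a)
        e.append((x+.0355)*1000*.9)
    return e
if __name__=='__main__':
    o=least_squares(res,[.6,-.03,-.12]); p=o.x
    print(p[:2],np.rad2deg(p[2]),np.round(o.fun,1)); np.save('deck.npy',p)
    img=cv2.imread('pics/w2.png'); big=cv2.resize(img[0:180,170:500],None,fx=2.4,fy=2.4,interpolation=cv2.INTER_CUBIC)
    g=lambda X:((w2p(c,D2W(p,X))-[170,0])*2.4).round().astype(int)
    for by in (78,0,-78):
        for z in (12,19): cv2.polylines(big,[g([[x,by+y,z] for x,y in ((47.5,34.5),(47.5,-34.5),(-47.5,-34.5),(-47.5,34.5))])],1,(0,255,0) if z==19 else (0,0,255),1)
    cv2.polylines(big,[g([[-35.5,y,27] for y in (120,-120)])],0,(255,0,0),1)
    cv2.polylines(big,[g([[x,y,12] for x,y in ((-62.5,-120),(62.5,-120),(62.5,215),(-62.5,215))])],1,(255,255,0),1)
    for z in (30,42): cv2.polylines(big,[g([[x,y,z] for x,y in ((62,-120),(83,-120),(83,215),(62,215))])],1,(0,255,255),1)
    P=p2w(c,f((60,202)),.078)[0]; print('post',P)
    a=p[2];print('post deck frame',(P[0]-p[0])*np.cos(a)+(P[1]-p[1])*np.sin(a),-(P[0]-p[0])*np.sin(a)+(P[1]-p[1])*np.cos(a))
    cv2.imwrite('pics/w2f.png',big)
E
python3 deckfit.py
```

```text
[ 0.60347513 -0.04045953] -6.984873498090995 [-1.3 -0.3 -0.3 -0.   0.5 -0.7 -0.2 -1.   1.3  1.  -0.4  0.3  1.3]
post [0.62371624 0.12182773 0.078     ]
post deck frame 0.000355567679184491 0.1635442715953664
```

View pics/w2f.png

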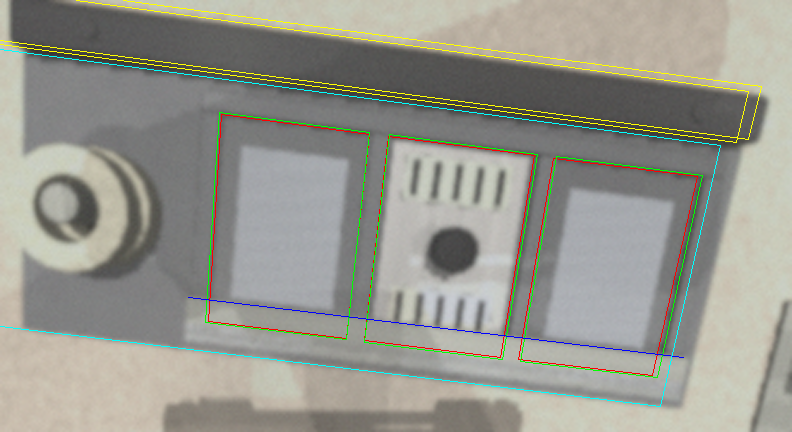

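The deck fit overlays well: centre (0.6035, −0.0405), yaw −7.0°, post at deck y = 163.5 mm. Next is the upper roll.

```bash
python3 -c "
from h import *
go([.6237,.1218,.14],rot(0));go([.6237,.1218,.057],rot(0))"
```

```text
t2.88 shift [ 0.3125 -0.4036  0.404 ] turn [-0.0006 -0.0008 -0.0003] rows~4.7/0.0 g1.002
t2.88 shift [ 0.3118 -0.4031  0.6806] turn [-0.0006 -0.0008 -0.0003] rows~6.1/0.0 g1.002
```

```bash
python3 -m creep '[[0.75,0.312,-0.403,0.2,0,0,0],[0.75,0.312,-0.403,0.3,0,0,0],[0.75,0.312,-0.403,0.404,0,0,0],[0.75,0.312,-0.403,0.404,0,0,0],[0.75,0.312,-0.403,0.404,0,0,0]]' | head -2;  python3 - <<'E'
from h import *
s=st();img=r.capture('wrist');c=cam('wrist',s)
p=np.load('deck.npy')
for z,rad in((.078,.008),):
    q=w2p(c,[[.6237+rad*np.cos(a),.1218+rad*np.sin(a),z] for a in np.linspace(0,6.28,40)]).round().astype(int)
    cv2.polylines(img,[q],1,(0,0,255),1)
q=w2p(c,[[.6237+.026*np.cos(a),.1218+.026*np.sin(a),.064] for a in np.linspace(0,6.28,40)]).round().astype(int)
cv2.polylines(img,[q],1,(0,255,0),1)
cv2.imwrite('pics/w3.png',img);go([.6237,.1218,.057],rot(0))
E
```

```text
time_s: 3.3
tcp_pos: [0.6235, 0.1235, 0.1378]
t3.30 tcp [0.6235 0.1235 0.1378] yaw0.00 z [ 0.0011  0.0017 -1.    ] F [-0.1 -0.6 -0.3] g0.772
t3.35 shift [0.0032 0.0115 0.2511] turn [-0.      0.0017  0.0004] rows~1.8/0.0 g0.762
```

View pics/w3.png

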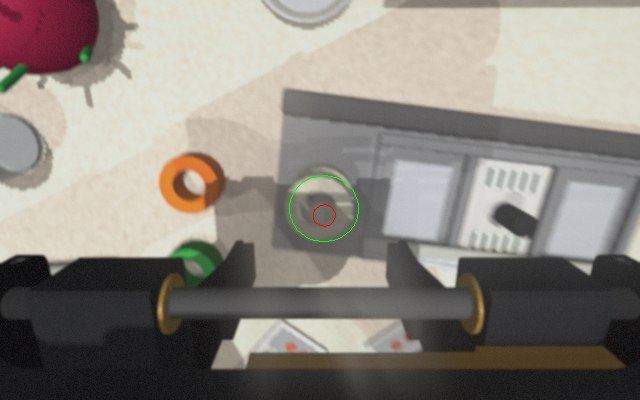

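Run:
```python
from h import *
img=r.capture('wrist');cv2.imwrite('pics/w3b.png',cv2.resize(img[140:270,240:420],None,fx=4,fy=4,interpolation=cv2.INTER_CUBIC))
s=st();c=cam('wrist',s)
print(w2p(c,[[.6237,.1218,z] for z in(.078,.064,.038,.012)]))
```

```text
t3.40 tcp [0.622  0.1235 0.1344] yaw0.07 z [-0.006 -0.001 -1.   ] F [-1.4  0.5 -1.2] g0.758
[[323.53882316 214.06830645]
 [323.34903887 207.92680015]
 [323.04425022 198.06370033]
 [322.78871879 189.79458669]]
```

View pics/w3b.png

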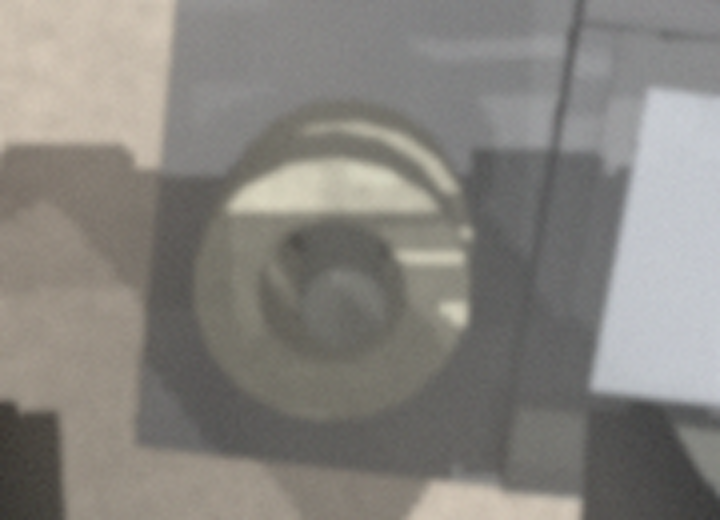

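The post top is at about (326,217) and the ring centre at (323,212), both within about 2–3 mm of prediction. Descending onto the upper roll.

```bash
python3 -c "
from h import *
go([.622,.1215,.057],rot(0))"
```

```text
t3.40 shift [0.0016 0.0064 0.2581] turn [0.0003 0.0019 0.0004] rows~1.9/0.0 g0.758
```

```bash
python3 -m creep '[[0.75,0.001,0.006,0.13,0,0,0],[0.75,0.001,0.006,0.2,0,0,0],[0.75,0.001,0.006,0.256,0,0,0],[0.75,0.001,0.006,0.256,0,0,0],[0.75,0.001,0.006,0.256,0,0,0]]'; python3 -m creep '[[0,0,0,0,0,0,0],[0,0,0,0,0,0,0],[0,0,0,0,0,0,0],[0,0,0,0,0,0,0],[0,0,0,0,0,0,0]]'
```

```text
time_s: 3.82
tcp_pos: [0.6218, 0.1213, 0.0584]
ee_rot: [[1.0, 0.002, -0.006], [0.002, -1.0, -0.001], [-0.006, 0.001, -1.0]]
wrist_force: [-0.2, 0.8, 1.3]
gripper_width: 0.749
time_s: 4.23
tcp_pos: [0.6221, 0.1214, 0.0593]
ee_rot: [[1.0, 0.002, -0.004], [0.002, -1.0, -0.001], [-0.004, 0.001, -1.0]]
wrist_force: [-0.6, 0.1, -0.0]
gripper_width: 0.453
```

Run:
```python
from h import *
img=r.capture('wrist');cv2.imwrite('pics/w4.png',img);st()
r.capture('scene');cv2.imwrite('pics/s4.png',cv2.resize(r.capture('scene')[150:320,200:400],None,fx=4,fy=3.5))
```

```text
t4.28 tcp [0.622  0.1214 0.0591] yaw0.09 z [-0.0048 -0.001  -1.    ] F [ 0.6 -0.2  0.5] g0.412
```

View pics/w4.png

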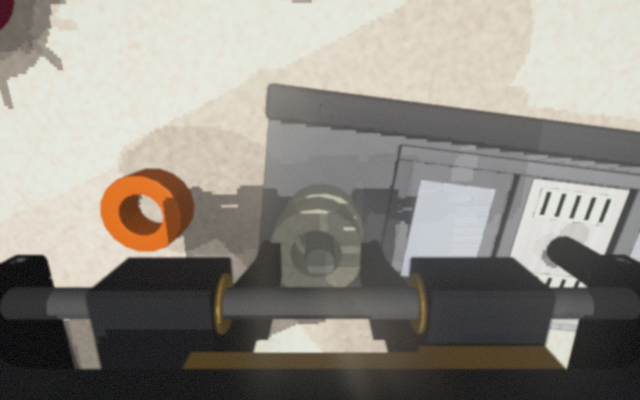

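View pics/s4.png

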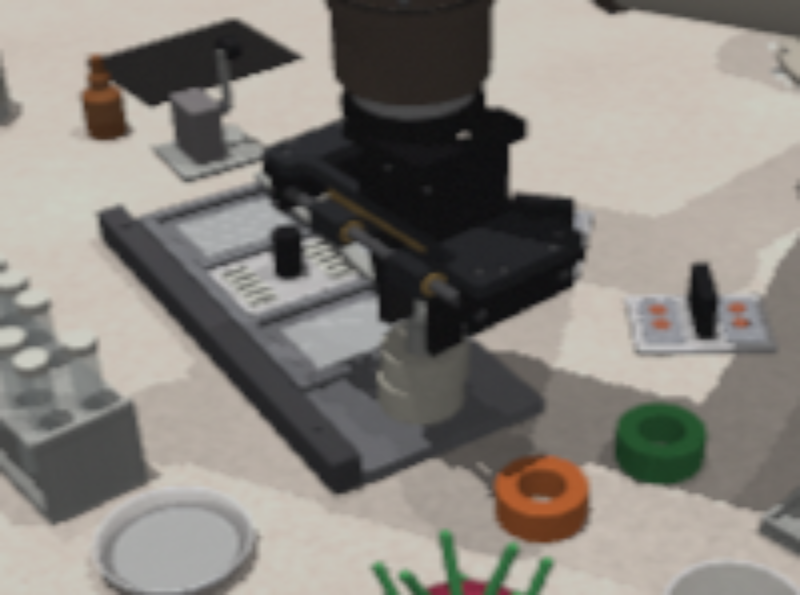

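```bash
python3 -m creep '[[0,0,0,0,0,0,0],[0,0,0,0,0,0,0],[0,0,0,0,0,0,0]]' |tail -2;  python3 - <<'E'
from h import *
img=r.capture('wrist');cv2.imwrite('pics/w5.png',img);st()
E
```

```text
wrist_force: [-1.0, 1.7, 0.8]
gripper_width: 0.166
t4.68 tcp [0.6219 0.1218 0.0586] yaw0.10 z [-5.3e-03 -8.0e-04 -1.0e+00] F [-0.7  2.2 -0.4] g0.165
```

View pics/w5.png

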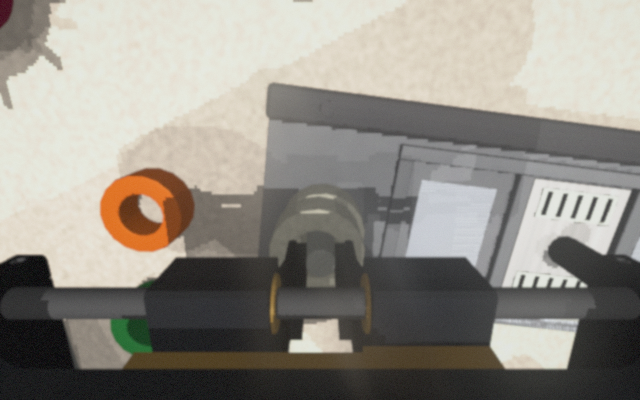

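```bash
python3 - <<'E'
from h import *
s=st();c=cam('wrist',s);R=s['ee_rot'];t=s['tcp_pos']
for n,X in [('tcp',t),('tip',t+R[:,2]*.017),('tipfrontL',t+R@[.0095,.008,.017]),('tipfrontR',t+R@[.0095,-.008,.017]),('post',[.6222,.121,.078]),('posttopring',[.6222,.121,.064]),('ring far',[.648,.121,.064]),('ring far low',[.648,.121,.012])]: print(n,w2p(c,X)[0].round())
E
cd pics; python3 -c "
import cv2
cv2.imwrite('w5c.png',cv2.resize(cv2.imread('w5.png')[160:320,220:420],None,fx=3.7,fy=3.7,interpolation=cv2.INTER_CUBIC))"
```

```text
t4.68 tcp [0.6219 0.1218 0.0586] yaw0.10 z [-5.3e-03 -8.0e-04 -1.0e+00] F [-0.7  2.2 -0.4] g0.165
tcp [321. 250.]
tip [321. 238.]
tipfrontL [335. 223.]
tipfrontR [308. 223.]
post [323. 266.]
posttopring [323. 254.]
ring far [323. 208.]
ring far low [323. 184.]
```

View pics/w5c.png

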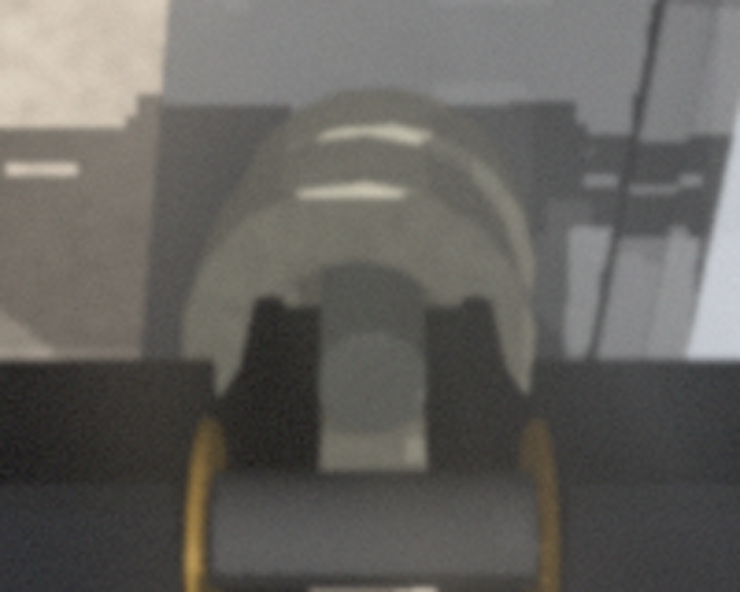

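Run:
```python
from h import *
img=r.capture('scene');s=st();c=cam('scene');R=s['ee_rot'];t=s['tcp_pos']
x0,y0,f=255,195,6
big=cv2.resize(img[y0:y0+95,x0:x0+130],None,fx=f,fy=f,interpolation=cv2.INTER_CUBIC)
def dot(X,col):
    q=((w2p(c,X)[0]-[x0,y0])*f).round().astype(int); cv2.circle(big,tuple(int(v) for v in q),3,col,-1)
for z in (.012,.038,.064):
    q=((w2p(c,[[.622+.026*np.cos(a),.121+.026*np.sin(a),z] for a in np.linspace(0,6.28,40)])-[x0,y0])*f).round().astype(int)
    cv2.polylines(big,[q],1,(0,255,0),1)
for z in(-.017,0,.017): dot(t+R@[0,-.012,z],(0,0,255))
cv2.imwrite('pics/s5.png',big)
```

```text
t4.73 tcp [0.6219 0.1218 0.0586] yaw0.10 z [-5.3e-03 -8.0e-04 -1.0e+00] F [-0.3  3.  -0.1] g0.163
```

View pics/s5.png

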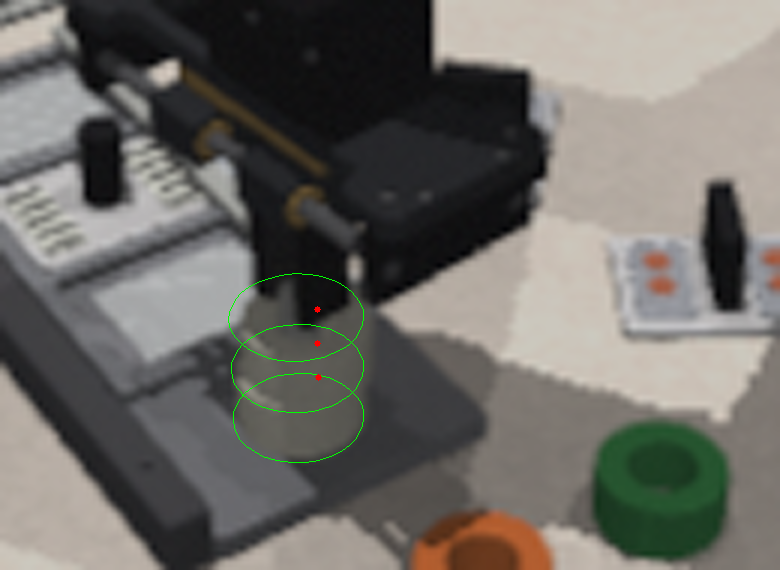

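The tips closed on the post above the ring, so they sit about 25 mm higher than the stated geometry suggests. I'll open and go lower: TCP at 0.036 is safe under either reading. Then check by picture.

```bash
python3 -m creep '[[0.75,0,0,-0.02,0,0,0],[0.75,0,0,-0.02,0,0,0],[0.75,0,0,-0.02,0,0,0],[0.75,0,0,-0.02,0,0,0],[0.75,0,0,-0.02,0,0,0]]' |tail -1;python3 -m creep '[[0.75,0,0,0,0,0,0],[0.75,0,0,0,0,0,0],[0.75,0,0,0,0,0,0],[0.75,0,0,0,0,0,0]]' |tail -1; python3 -c "
from h import *
st();go([.622,.1215,.035],rot(0))"
```

```text
gripper_width: 0.457
gripper_width: 0.715
t5.48 tcp [0.622  0.1216 0.0651] yaw0.10 z [-4.9e-03 -9.0e-04 -1.0e+00] F [0.4 0.3 0. ] g0.715
t5.48 shift [0.0004 0.0002 0.1002] turn [0.0003 0.0016 0.0005] rows~0.7/0.0 g0.715
```

```bash
python3 -m creep '[[0.8,0,0,0,0,0,0],[0.8,0,0,0.04,0,0.0015,0],[0.8,0,0,0.07,0,0.0015,0],[0.8,0,0,0.1,0,0.0015,0],[0.8,0,0,0.1,0,0.0015,0]]' |tail -2
python3 - <<'E'
from h import *
img=r.capture('scene');s=st();c=cam('scene');R=s['ee_rot'];t=s['tcp_pos']
x0,y0,f=255,195,6
big=cv2.resize(img[y0:y0+95,x0:x0+130],None,fx=f,fy=f,interpolation=cv2.INTER_CUBIC)
cv2.imwrite('pics/s6.png',big); cv2.imwrite('pics/w6.png',r.capture('wrist'))
E
```

```text
wrist_force: [-0.3, -0.6, -0.6]
gripper_width: 0.798
t5.95 tcp [0.6209 0.1211 0.0335] yaw0.09 z [-0.0033 -0.0022 -1.    ] F [-0.4  0.1  0.3] g0.802
```

View pics/s6.png

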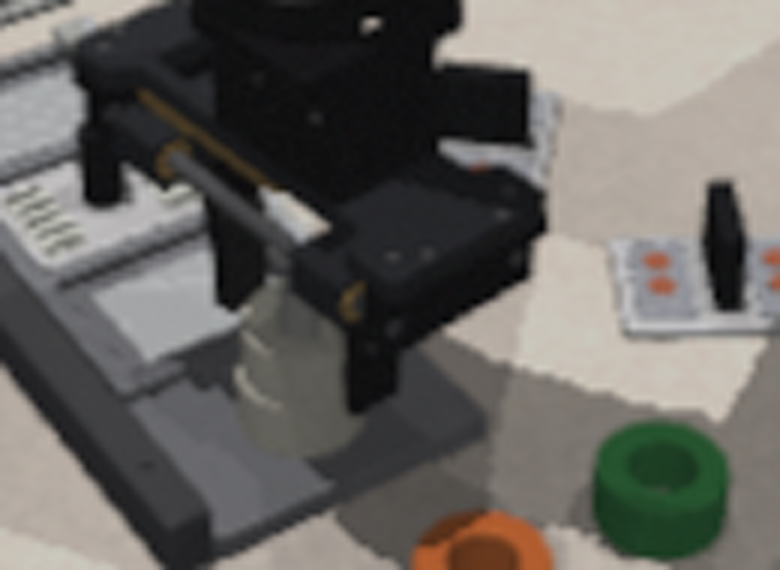

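View pics/w6.png

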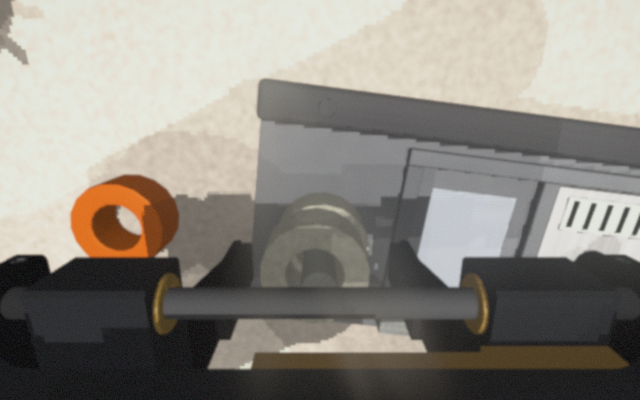

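```bash
python3 - <<'E'
from h import *
c=cam('scene')
for z in (.02,.03,.035,.04,.045,.05,.055,.06): print(z,(w2p(c,[[.621,.1211+.035,z],[.6305,.1211+.04,z],[.6115,.1211+.045,z],[.621,.1211-.042,z]])-[255,195]).round(1).tolist()[0:4])
E
python3 -c "
print([x*6 for x in ()])"
```

```text
0.02 [[59.5, 74.6], [57.7, 77.6], [65.4, 75.0], [39.2, 57.9]]
0.03 [[59.5, 71.4], [57.7, 74.4], [65.4, 71.8], [39.0, 54.7]]
0.035 [[59.4, 69.8], [57.7, 72.8], [65.4, 70.2], [39.0, 53.2]]
0.04 [[59.4, 68.1], [57.7, 71.1], [65.4, 68.6], [38.9, 51.6]]
0.045 [[59.4, 66.5], [57.7, 69.5], [65.4, 66.9], [38.8, 50.0]]
0.05 [[59.4, 64.9], [57.6, 67.8], [65.5, 65.3], [38.8, 48.4]]
0.055 [[59.4, 63.2], [57.6, 66.2], [65.5, 63.6], [38.7, 46.8]]
0.06 [[59.4, 61.5], [57.6, 64.5], [65.5, 62.0], [38.7, 45.1]]
[]
```

Both camera views agree: the real fingertips sit about 9 mm behind the reported TCP (tip z ≈ TCP z + 0.009). They now straddle only the upper roll, so I'll close.

```bash
python3 -m creep '[[0,0,0,0,0,0,0],[0,0,0,0,0,0,0],[0,0,0,0,0,0,0],[0,0,0,0,0,0,0],[0,0,0,0,0,0,0]]' |tail -1;python3 -m creep '[[0,0,0,0,0,0,0],[0,0,0,0,0,0,0],[0,0,0,0,0,0,0]]'; python3 -c "
from h import *
st();go([.622,.1215,.11],rot(0))"
```

```text
gripper_width: 0.584
time_s: 6.67
tcp_pos: [0.6218, 0.1215, 0.0349]
ee_rot: [[1.0, 0.002, -0.001], [0.002, -1.0, -0.001], [-0.001, 0.001, -1.0]]
wrist_force: [-0.1, 0.4, -1.0]
gripper_width: 0.579
t6.67 tcp [0.6218 0.1215 0.0349] yaw0.11 z [-7.0e-04 -1.3e-03 -1.0e+00] F [-0.1  0.4 -1. ] g0.579
t6.67 shift [ 4.000e-04  2.000e-04 -2.504e-01] turn [0.0004 0.0002 0.0006] rows~1.8/0.0 g0.579
```

```bash
python3 -m creep '[[0,0,0,-0.08,0,0,0],[0,0,0,-0.16,0,0,0],[0,0,0,-0.25,0,0,0],[0,0,0,-0.25,0,0,0]]' ; python3 -c "
from h import *
go([.46,.345,.13],rot(0))
cv2.imwrite('pics/w7.png',r.capture('wrist'))"
```

```text
time_s: 7.0
tcp_pos: [0.6256, 0.1226, 0.116]
ee_rot: [[1.0, 0.003, 0.01], [0.003, -1.0, 0.001], [0.01, -0.001, -1.0]]
wrist_force: [1.0, -0.1, 1.0]
gripper_width: 0.582
t7.00 shift [-0.549  -0.7433 -0.0511] turn [-0.0005 -0.0032  0.001 ] rows~6.7/0.1 g0.582
```

View pics/w7.png

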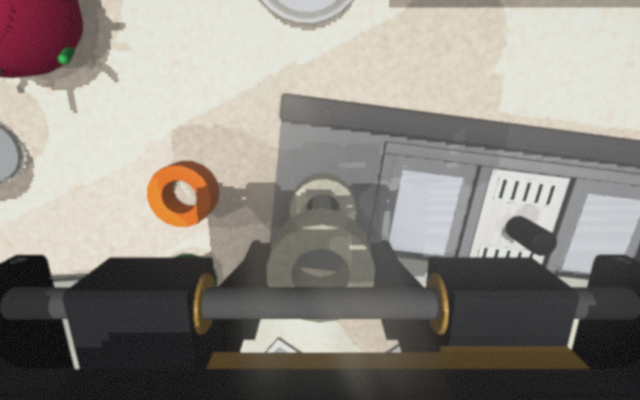

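```bash
python3 -m creep '[[0,-0.549,-0.743,-0.05,0,0,0],[0,-0.549,-0.743,-0.05,0,0,0],[0,-0.549,-0.743,-0.05,0,0,0],[0,-0.549,-0.743,-0.05,0,0,0],[0,-0.549,-0.743,-0.05,0,0,0]]' |head -2;  python3 - <<'E'
from h import *
s=st();img=r.capture('wrist');cv2.imwrite('pics/w8.png',img);c=cam('wrist',s)
for o in r.outline_of('wrist','tray')[:2]:
    m=o['pixels'].astype(np.uint8); cs,_=cv2.findContours(m,cv2.RETR_EXTERNAL,cv2.CHAIN_APPROX_NONE)
    k=max(cs,key=cv2.contourArea); W=p2w(c,k[:,0,:],.014)[:,:2]
    print(o['score'],np.array(o['rect'])*[640,400,640,400],cv2.minAreaRect((W*1000).astype(np.float32)))
E
```

```text
time_s: 7.47
tcp_pos: [0.4972, 0.29, 0.1222]
t7.47 tcp [0.4972 0.29   0.1222] yaw0.09 z [ 4.3e-03 -1.0e-04 -1.0e+00] F [ 0.8  0.9 -0.5] g0.582
0.65 [123.584 132.    288.704 286.88 ] ((481.91070556640625, 380.9266357421875), (135.34967041015625, 127.60113525390625), 4.092203140258789)
```

View pics/w8.png

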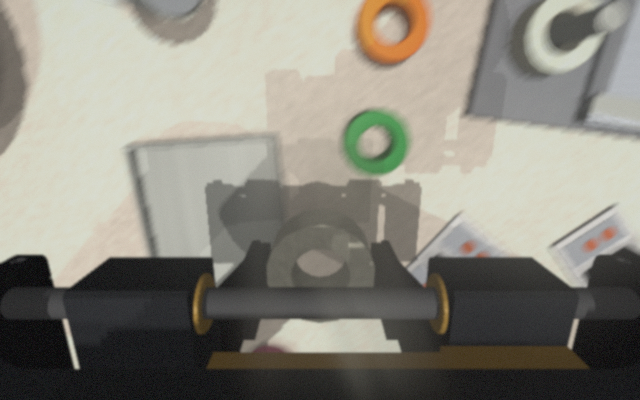

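Run:
```python
from h import *
c=cam('wrist'); W=p2w(c,[(127,147),(276,133)],.014); print(W)
d=W[0]-W[1]; a=np.arctan2(d[1],d[0])-np.pi/2; print(np.linalg.norm(d),np.rad2deg(a), W.mean(0)-.085*np.array([np.cos(a),np.sin(a),0]))
s0=np.load('w2.npy',allow_pickle=True).item()
```

```text
[[0.53692708 0.45195768 0.014     ]
 [0.54938338 0.33034419 0.014     ]]
0.1222497408480605 5.848145368092525 [0.45859762 0.38249009 0.014     ]
```

Run:
```python
from h import *
s0=np.load('w1.npy',allow_pickle=True).item();c=cam('wrist',s0); W=p2w(c,[(95,85),(125,213),(35,220)],.014);print(W.round(4),np.linalg.norm(W[0]-W[1]),np.linalg.norm(W[1]-W[2]),(W[0]+W[2])/2)
go([.424,.375,.06],rot(5))
```

```text
[[0.5494 0.3171 0.014 ]
 [0.387  0.308  0.014 ]
 [0.378  0.4308 0.014 ]] 0.1626330363248431 0.12312419285759589 [0.46367588 0.37394456 0.014     ]
t7.57 shift [-0.2388 -0.2739  0.2085] turn [-0.0004 -0.0017 -0.0249] rows~3.0/0.6 g0.583
```

```bash
python3 -m creep '[[0,-0.24,-0.274,0,0,0,-0.025],[0,-0.24,-0.274,0,0,0,-0.025],[0,-0.24,-0.274,0.1,0,0,-0.025],[0,-0.24,-0.274,0.2,0,0,-0.025],[0,-0.24,-0.274,0.2,0,0,-0.025]]' |head -2;  python3 - <<'E'
from h import *
s=st();img=r.capture('wrist');cv2.imwrite('pics/w9.png',img);go([.424,.374,.003],rot(5))
E
```

```text
time_s: 7.98
tcp_pos: [0.4192, 0.3718, 0.0563]
t7.98 tcp [0.4192 0.3718 0.0563] yaw5.06 z [-0.0037 -0.0089 -1.    ] F [-0.4 -0.1 -1.6] g0.579
t8.03 shift [ 0.0096 -0.0055  0.1866] turn [0.002  0.0003 0.0003] rows~1.3/0.1 g0.581
```

View pics/w9.png

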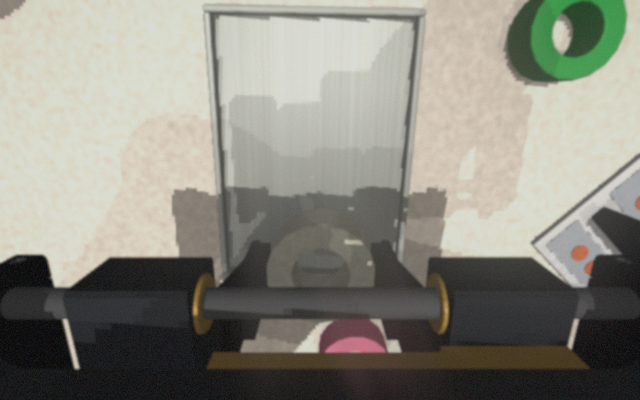

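```bash
python3 -m creep '[[0,0.01,-0.006,0.06,0,0,0],[0,0.01,-0.006,0.12,0,0,0],[0,0.01,-0.006,0.185,0,0,0],[0,0.01,-0.006,0.185,0,0,0],[0,0.01,-0.006,0.185,0,0,0]]' ;  python3 - <<'E'
from h import *
c=cam('wrist');s=st()
print(p2w(cam('wrist'),[(320,9)],.014))
E
```

```text
time_s: 8.45
tcp_pos: [0.4251, 0.3735, 0.0041]
ee_rot: [[0.996, 0.087, -0.0], [0.087, -0.996, -0.007], [-0.001, 0.007, -1.0]]
wrist_force: [-0.6, 0.1, 0.5]
gripper_width: 0.582
t8.45 tcp [0.4251 0.3735 0.0041] yaw4.98 z [-3.0e-04 -7.1e-03 -1.0e+00] F [-0.6  0.1  0.5] g0.582
[[0.54095904 0.38445741 0.014     ]]
```

```bash
python3 -m creep '[[0,0,0,0.008,0,0,0],[0,0,0,0.012,0,0,0],[0,0,0,0.012,0,0,0]]'|tail -2;python3 -m creep '[[0.72,0,0,0,0,0,0],[0.72,0,0,0,0,0,0],[0.72,0,0,0,0,0,0],[0.72,0,0,-0.05,0,0,0],[0.72,0,0,-0.15,0,0,0]]'; python3 -c "
from h import *
go([.50,.30,.15],rot(0))"
```

```text
wrist_force: [1.3, 0.6, -0.9]
gripper_width: 0.58
time_s: 9.12
tcp_pos: [0.4238, 0.3715, 0.0438]
ee_rot: [[0.996, 0.086, -0.005], [0.086, -0.996, -0.013], [-0.006, 0.012, -1.0]]
wrist_force: [0.6, 0.1, 0.6]
gripper_width: 0.72
t9.12 shift [ 0.2308  0.2635 -0.3522] turn [0.004  0.0016 0.0273] rows~3.6/0.7 g0.720
```

```bash
python3 -m creep '[[0.8,0.0,0.0,-0.15,0,0,0],[0.8,0.13,0.16,-0.3,0,0,0.027],[0.8,0.23,0.26,-0.35,0,0,0.027],[0.8,0.23,0.26,-0.35,0,0,0.027],[0.8,0.23,0.26,-0.35,0,0,0.027]]' |head -2;  python3 - <<'E'
from h import *
s=st();img=r.capture('wrist');cv2.imwrite('pics/w10.png',img);cv2.imwrite('pics/s10.png',cv2.resize(r.capture('scene')[200:330,260:500],None,fx=3,fy=3))
go([.6222,.1213,.12],rot(0))
E
```

```text
time_s: 9.53
tcp_pos: [0.5046, 0.2995, 0.1541]
t9.53 tcp [0.5046 0.2995 0.1541] yaw-0.16 z [ 0.003  -0.0079 -1.    ] F [0.7 2.  1.1] g0.799
t9.63 shift [0.407  0.595  0.1057] turn [ 0.0035  0.0011 -0.0005] rows~5.2/0.1 g0.798
```

View pics/s10.png

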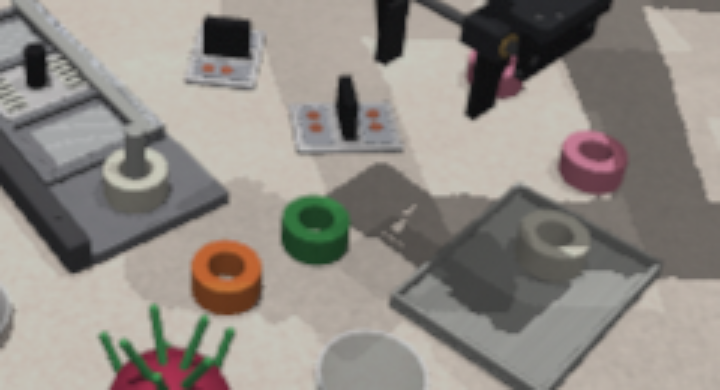

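The first roll lies flat in the tray, and the second stands on the post. On to the second.

```bash
python3 -m creep '[[0.8,0.407,0.595,0.105,0.0035,0.001,0],[0.8,0.407,0.595,0.105,0.0035,0.001,0],[0.8,0.407,0.595,0.105,0.0035,0.001,0],[0.8,0.407,0.595,0.105,0.0035,0.001,0],[0.8,0.407,0.595,0.105,0.0035,0.001,0]]' |head -2;  python3 - <<'E'
from h import *
go([.6222,.1213,.05],rot(0))
E
```

```text
time_s: 10.05
tcp_pos: [0.6155, 0.1299, 0.1204]
t10.05 shift [0.0228 0.0286 0.2346] turn [0.0002 0.0008 0.0002] rows~1.7/0.0 g0.798
```

```bash
python3 -m creep '[[0.8,0.023,0.029,0,0,0,0],[0.8,0.023,0.029,0.08,0,0,0],[0.8,0.023,0.029,0.16,0,0,0],[0.8,0.023,0.029,0.235,0,0,0],[0.8,0.023,0.029,0.235,0,0,0]]' |head -2;  python3 - <<'E'
from h import *
cv2.imwrite('pics/w11.png',r.capture('wrist'))
go([.6222,.1213,.014],rot(0))
E
```

```text
time_s: 10.47
tcp_pos: [0.6175, 0.1208, 0.0439]
t10.52 shift [ 0.0105 -0.0006  0.1087] turn [0.0011 0.0031 0.0005] rows~0.8/0.1 g0.799
```

View pics/w11.png

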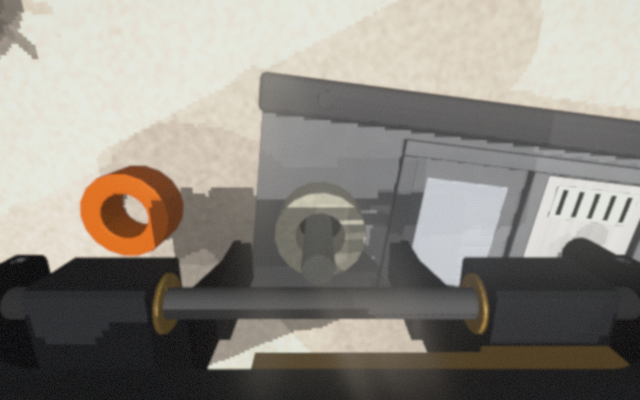

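```bash
python3 -m creep '[[0.8,0.01,0,0.04,0.001,0.003,0],[0.8,0.01,0,0.08,0.001,0.003,0],[0.8,0.01,0,0.105,0.001,0.003,0],[0,0.01,0,0.105,0.001,0.003,0],[0,0.01,0,0.105,0.001,0.003,0]]' |head -5;python3 -m creep '[[0,0,0,0,0,0,0],[0,0,0,0,0,0,0],[0,0,0,0,0,0,0],[0,0,0,0,0,0,0]]'
```

```text
time_s: 10.93
tcp_pos: [0.6221, 0.1214, 0.0153]
ee_rot: [[1.0, 0.002, -0.001], [0.002, -1.0, -0.001], [-0.001, 0.001, -1.0]]
wrist_force: [-0.0, 0.4, 0.2]
gripper_width: 0.721
time_s: 11.27
tcp_pos: [0.6227, 0.1217, 0.0162]
ee_rot: [[1.0, 0.003, 0.001], [0.003, -1.0, -0.0], [0.001, 0.0, -1.0]]
wrist_force: [-0.9, 0.8, 2.6]
gripper_width: 0.586
```

```bash
python3 -m creep '[[0,0,0,-0.08,0,0,0],[0,0,0,-0.16,0,0,0],[0,0,0,-0.25,0,0,0],[0,0,0,-0.33,0,0,0],[0,0,0,-0.33,0,0,0]]' ; python3 -c "
from h import *
go([.498,.379,.12],rot(4))"
```

```text
time_s: 11.68
tcp_pos: [0.626, 0.1226, 0.1214]
ee_rot: [[1.0, 0.004, 0.012], [0.004, -1.0, 0.003], [0.012, -0.003, -1.0]]
wrist_force: [1.4, 1.1, -0.5]
gripper_width: 0.59
t11.68 shift [-0.4236 -0.8561  0.0023] turn [-0.0008 -0.0038 -0.0211] rows~6.9/0.5 g0.590
```

```bash
python3 -m creep '[[0,-0.42,-0.85,0,0,0,-0.02],[0,-0.42,-0.85,0,0,0,-0.02],[0,-0.42,-0.85,0,0,0,-0.02],[0,-0.42,-0.85,0,0,0,-0.02],[0,-0.42,-0.85,0,0,0,-0.02]]' |tail -1 ; python3 -c "
from h import *
st();go([.498,.379,.06],rot(4))"
```

```text
gripper_width: 0.587
t12.10 tcp [0.5305 0.3103 0.1189] yaw3.76 z [ 0.0111  0.0027 -0.9999] F [ 0.3 -0.2 -1. ] g0.587
t12.10 shift [-0.0953 -0.2352  0.1957] turn [-0.0006 -0.0036 -0.0013] rows~2.3/0.1 g0.587
```

```bash
python3 -m creep '[[0,-0.095,-0.235,0,0,-0.0036,0],[0,-0.095,-0.235,0,0,-0.0036,0],[0,-0.095,-0.235,0.1,0,-0.0036,0],[0,-0.095,-0.235,0.18,0,-0.0036,0],[0,-0.095,-0.235,0.18,0,-0.0036,0]]' |tail -1 ; python3 -c "
from h import *
st();go([.498,.379,.008],rot(4))
cv2.imwrite('pics/w12.png',r.capture('wrist'))"
```

```text
gripper_width: 0.591
t12.52 tcp [0.4942 0.3766 0.0589] yaw3.75 z [-0.009  -0.006  -0.9999] F [-0.8 -1.  -2. ] g0.591
t12.52 shift [ 0.0148 -0.0082  0.1694] turn [ 0.0017  0.003  -0.0014] rows~1.2/0.1 g0.591
```

View pics/w12.png

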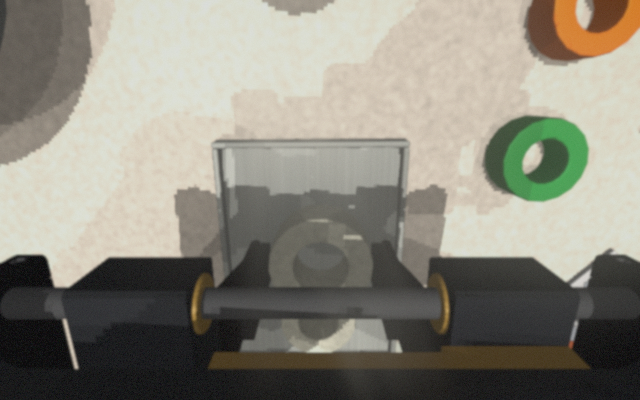

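```bash
python3 -m creep '[[0,0.015,-0.008,0.06,0.0017,0.003,0],[0,0.015,-0.008,0.12,0.0017,0.003,0],[0,0.015,-0.008,0.168,0.0017,0.003,0],[0,0.015,-0.008,0.168,0.0017,0.003,0],[0,0.015,-0.008,0.168,0.0017,0.003,0]]' ;  python3 - <<'E'
from h import *
st()
E
```

```text
time_s: 12.98
tcp_pos: [0.5009, 0.3795, 0.0119]
ee_rot: [[0.998, 0.065, 0.004], [0.065, -0.998, 0.002], [0.004, -0.002, -1.0]]
wrist_force: [-0.1, -0.5, -0.1]
gripper_width: 0.587
t12.98 tcp [0.5009 0.3795 0.0119] yaw3.74 z [ 0.0044  0.0022 -1.    ] F [-0.1 -0.5 -0.1] g0.587
```

```bash
python3 -m creep '[[0,0,0,0.008,0,0,0],[0,0,0,0.014,0,0,0],[0,0,0,0.014,0,0,0]]'|head -5;python3 -m creep '[[0.72,0,0,0,0,0,0],[0.72,0,0,0,0,0,0],[0.72,0,0,0,0,0,0],[0.72,0,0,-0.05,0,0,0],[0.72,0,0,-0.15,0,0,0]]'; python3 -c "
from h import *
go([.50,.30,.18],rot(0))"
```

```text
time_s: 13.23
tcp_pos: [0.5014, 0.3798, 0.0088]
ee_rot: [[0.998, 0.065, 0.006], [0.065, -0.998, 0.004], [0.006, -0.003, -1.0]]
wrist_force: [-0.9, -0.4, -0.5]
gripper_width: 0.584
time_s: 13.65
tcp_pos: [0.4991, 0.3775, 0.0505]
ee_rot: [[0.998, 0.064, -0.001], [0.064, -0.998, -0.003], [-0.001, 0.003, -1.0]]
wrist_force: [0.0, 0.8, 0.7]
gripper_width: 0.716
t13.65 shift [-0.0137  0.259  -0.4308] turn [0.0008 0.0002 0.0205] rows~3.6/0.5 g0.716
```

```bash
python3 -m creep '[[0.5,0,0,-0.2,0,0,0],[0.5,0,0.13,-0.43,0,0,0.02],[0.5,0,0.26,-0.43,0,0,0.02],[0.5,0,0.26,-0.43,0,0,0.02],[0.5,0,0.26,-0.43,0,0,0.02]]' |tail -1
python3 - <<'E'
from h import *
s=st();print(np.round(s['joints'],1))
cv2.imwrite('pics/w13.png',r.capture('wrist'));cv2.imwrite('pics/s13.png',cv2.resize(r.capture('scene')[200:330,260:500],None,fx=3,fy=3))
E
```

```text
gripper_width: 0.517
t14.07 tcp [0.5061 0.2979 0.1862] yaw-0.04 z [ 0.0071  0.0029 -1.    ] F [-0.5  0.3  0.5] g0.517
[ 46.4  19.2  -7.5   0.2 -62.9  43.5]
```

View pics/s13.png

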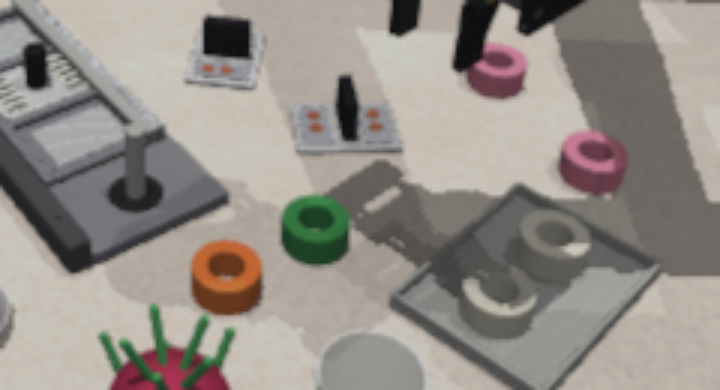

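Both paper rolls lie flat, side by side in the tray. Next I'll move over the blank with the jaws along deck x (tool yaw −97°).

Run:
```python
from h import *
go([.605,-.04,.18],rot(-97))
```

```text
t14.17 shift [0.3348 1.1319 0.0052] turn [-4.000e-04 -4.000e-04  5.389e-01] rows~8.5/13.5 g0.508
```

```bash
python3 -m creep '[[0.5,0.067,0.226,0,0,0,0.04],[0.5,0.134,0.45,0,0,0,0.08],[0.5,0.17,0.57,0,0,0,0.12],[0.5,0.2,0.65,0,0,0,0.16],[0.5,0.2,0.65,0,0,0,0.195]]' |tail -1; python3 -m creep '[[0.5,0,0,0,0,0,0.04],[0.5,0,0,0,0,0,0.08],[0.5,0,0,0,0,0,0.12],[0.5,0,0,0,0,0,0.16],[0.5,0,0,0,0,0,0.195]]' |tail -1
python3 - <<'E'
from h import *
st();go([.605,-.04,.18],rot(-97))
E
```

```text
gripper_width: 0.503
gripper_width: 0.5
t15.00 tcp [0.5639 0.1039 0.178 ] yaw-70.80 z [-0.0039 -0.0021 -1.    ] F [ 0.  -0.2  0. ] g0.500
t15.00 shift [ 0.498   0.0285 -0.0061] turn [ 0.0013 -0.0005  0.1456] rows~3.6/3.7 g0.500
```

```bash
python3 -m creep '[[0.5,0.498,0.028,-0.006,0.001,0,0.04],[0.5,0.498,0.028,-0.006,0.001,0,0.08],[0.5,0.498,0.028,-0.006,0.001,0,0.12],[0.5,0.498,0.028,-0.006,0.001,0,0.1456],[0.5,0.498,0.028,-0.006,0.001,0,0.1456]]' |tail -1;python3 -m creep '[[0.5,0,0,0,0,0,0]]' |tail -1
python3 - <<'E'
from h import *
s=st();go([.605,-.04,.05],rot(-97));c=cam('wrist',s)
img=r.capture('wrist');p=np.load('deck.npy')
from deckfit import D2W
cl=img.copy()
for q in ([0,0,12+44],): cv2.circle(cl,tuple(int(v) for v in w2p(c,D2W(p,q))[0].round()),12,(0,0,255),1)
for by in (78,0,-78): cv2.polylines(cl,[w2p(c,D2W(p,[[x,by+y,19] for x,y in ((47.5,34.5),(47.5,-34.5),(-47.5,-34.5),(-47.5,34.5))])).round().astype(int)],1,(0,255,0),1)
cv2.imwrite('pics/w14.png',cl)
E
```

```text
gripper_width: 0.499
gripper_width: 0.497
t15.50 tcp [ 0.6056 -0.0434  0.176 ] yaw-97.42 z [-0.0065 -0.0029 -1.    ] F [-0.4 -1.1  0.3] g0.497
t15.50 shift [-0.0126  0.0009  0.4201] turn [ 0.0019 -0.0012 -0.0023] rows~3.0/0.1 g0.497
```

View pics/w14.png

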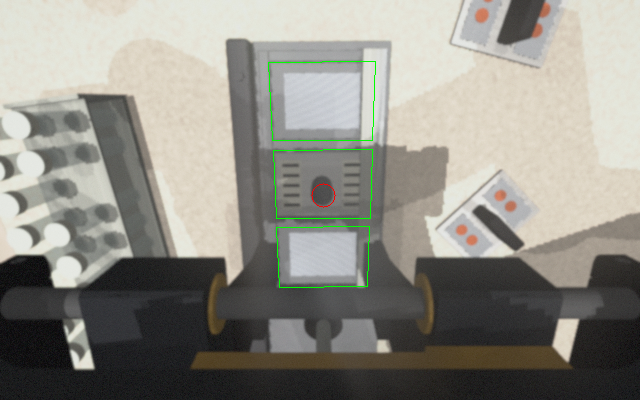

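Run:
```python
import cv2
cv2.imwrite('pics/w14c.png',cv2.resize(cv2.imread('pics/w14.png')[40:295,220:400],None,fx=3.1,fy=2.3,interpolation=cv2.INTER_CUBIC))
```

```text
(no output)
```

View pics/w14c.png

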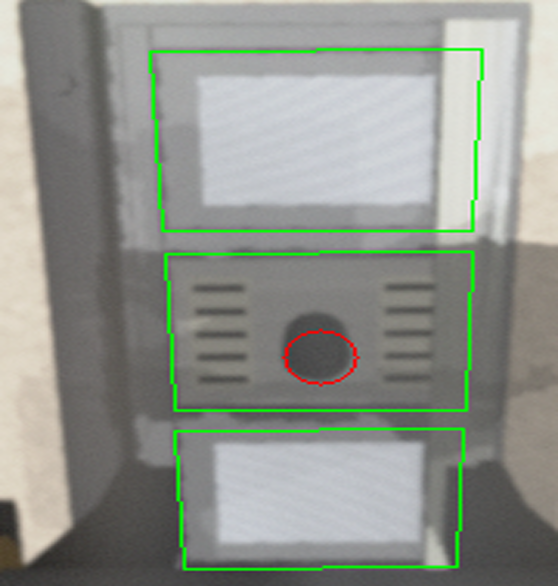

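```bash
python3 -m creep '[[0.5,-0.012,0,0.14,0.002,-0.001,0],[0.5,-0.012,0,0.28,0.002,-0.001,0],[0.5,-0.012,0,0.4,0.002,-0.001,0],[0.5,-0.012,0,0.4,0.002,-0.001,0]]' |tail -1
python3 - <<'E'
from h import *
s=st();go([.605,-.0405,.018],rot(-97))
cv2.imwrite('pics/w15.png',r.capture('wrist'))
E
```

```text
gripper_width: 0.5
t15.88 tcp [ 0.5977 -0.0387  0.0468] yaw-97.35 z [-0.019  -0.0017 -0.9998] F [-1.5 -0.3 -0.3] g0.500
t15.88 shift [ 0.0024 -0.0266  0.0956] turn [ 0.0059 -0.0013 -0.0019] rows~0.7/0.2 g0.500
```

View pics/w15.png

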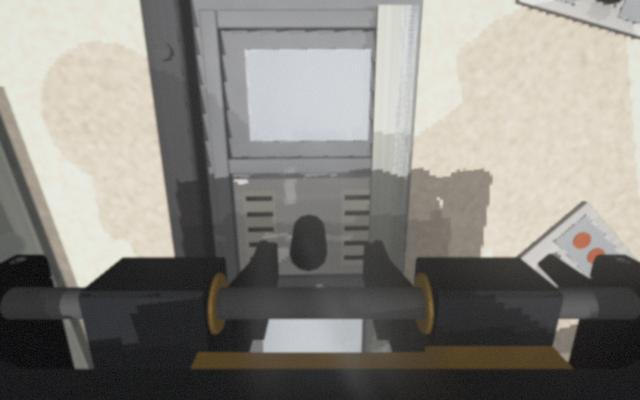

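```bash
python3 -m creep '[[0.5,0.002,-0.027,0.02,0.006,-0.001,0],[0.5,0.002,-0.027,0.05,0.006,-0.001,0],[0.5,0.002,-0.027,0.08,0.006,-0.001,0],[0.5,0.002,-0.027,0.096,0.006,-0.001,0],[0.5,0.002,-0.027,0.096,0.006,-0.001,0]]' |tail -1
python3 - <<'E'
from h import *
s=st();go([.605,-.0405,.018],rot(-97))
cv2.imwrite('pics/w15.png',r.capture('wrist'))
E
```

```text
gripper_width: 0.501
t16.35 tcp [ 0.6082 -0.0404  0.022 ] yaw-97.25 z [ 0.0061 -0.0017 -1.    ] F [-0.5 -0.   0.2] g0.501
t16.35 shift [0.0018 0.0107 0.0133] turn [-0.002  -0.0003 -0.0014] rows~0.1/0.1 g0.501
```

View pics/w15.png

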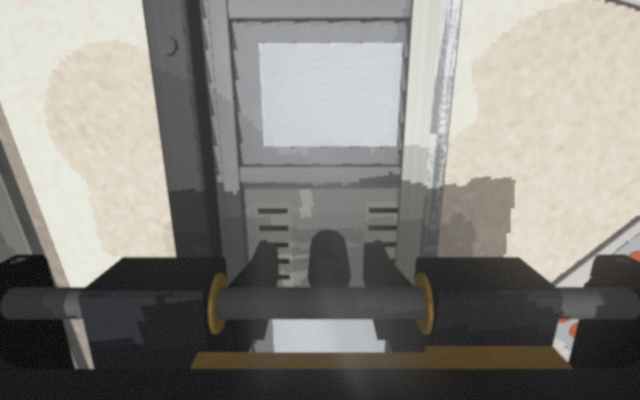

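```bash
python3 -m creep '[[0.5,0.001,0.01,0.013,0,0,0],[0.5,0.001,0.01,0.013,0,0,0],[0,0.001,0.01,0.013,0,0,0],[0,0.001,0.01,0.013,0,0,0],[0,0.001,0.01,0.013,0,0,0]]' |tail -2;python3 -m creep '[[0,0,0,0,0,0,0],[0,0,0,0,0,0,0],[0,0,0,0,0,0,0],[0,0,0,0,0,0,0]]' |tail -1
python3 - <<'E'
from h import *
s=st()
E
```

```text
wrist_force: [0.2, 0.4, 0.1]
gripper_width: 0.358
gripper_width: 0.222
t17.15 tcp [ 0.6058 -0.0404  0.0191] yaw-97.24 z [ 0.0074 -0.0017 -1.    ] F [-2.   0.5  0.9] g0.222
```

Knob gripped (19 mm). Next I'll compute the pivoting path: tilt 12° about the lip-side edge, then draw toward +x.

```bash
cat >> h.py <<'E'
DK=np.load('deck.npy')
def T(R,t): M=np.eye(4);M[:3,:3]=R;M[:3,3]=t;return M
def tool_T(s=None):
    s=s or r.sense(); return T(s['ee_rot'],s['tcp_pos'])
def deckT():
    return T(Ro.from_euler('z',DK[2]).as_matrix(),[DK[0],DK[1],0])
def plate_in_bay(bay,dx=0,dy=0,dz=0,tilt=0,yaw=0):
    """world pose of plate: -x bottom edge at deck x=-45+dx, height dz over the floor, +x edge raised tilt deg"""
    by={0:.078,1:0,2:-.078}[bay]
    A=deckT()@T(np.eye(3),[-.045+dx,by+dy,.012+dz])@T(Ro.from_euler('z',yaw,degrees=True).as_matrix()@Ro.from_euler('y',-tilt,degrees=True).as_matrix(),[0,0,0])
    return A@T(np.eye(3),[.045,0,0])
def rel(target,s=None):
    s=s or r.sense(); M=np.linalg.inv(tool_T(s))@target
    return np.r_[M[:3,3]/.3,Ro.from_matrix(M[:3,:3]).as_rotvec()/np.pi]
E
python3 - <<'E'
from h import *
s=r.sense(); G=np.linalg.inv(plate_in_bay(1))@tool_T(s); np.save('Gblank.npy',G)
print(G[:3,3])
for k in [dict(tilt=3),dict(tilt=6),dict(tilt=9),dict(tilt=12),dict(tilt=12,dx=.008),dict(tilt=12,dx=.015),dict(tilt=12,dx=.022),dict(tilt=12,dx=.022,dz=.02),dict(tilt=12,dx=.022,dz=.05)]:
    print(k,np.round(rel(plate_in_bay(1,**k)@G,s),4))
E
```

```text
[0.00229034 0.00030012 0.00708502]
{'tilt': 3} [ 0.      0.0014 -0.0082  0.0167 -0.0001  0.    ]
{'tilt': 6} [ 0.      0.0032 -0.0164  0.0333 -0.0002  0.    ]
{'tilt': 9} [ 0.      0.0055 -0.0244  0.05   -0.0002  0.    ]
{'tilt': 12} [ 0.0001  0.0081 -0.0323  0.0667 -0.0003  0.0001]
{'tilt': 12, 'dx': 0.008} [-0.0001 -0.0186 -0.0321  0.0667 -0.0003  0.0001]
{'tilt': 12, 'dx': 0.015} [-0.0002 -0.0419 -0.0319  0.0667 -0.0003  0.0001]
{'tilt': 12, 'dx': 0.022} [-0.0003 -0.0652 -0.0318  0.0667 -0.0003  0.0001]
{'tilt': 12, 'dx': 0.022, 'dz': 0.02} [-0.0002 -0.0657 -0.0984  0.0667 -0.0003  0.0001]
{'tilt': 12, 'dx': 0.022, 'dz': 0.05} [-1.000e-04 -6.650e-02 -1.984e-01  6.670e-02 -3.000e-04  1.000e-04]
```

```bash
python3 -m creep '[[0,0,0.001,-0.008,0.0167,0,0],[0,0,0.003,-0.018,0.0333,0,0],[0,0,0.0055,-0.027,0.05,0,0],[0,0,0.008,-0.035,0.0667,0,0],[0,0,0.008,-0.035,0.0667,0,0]]'
python3 - <<'E'
from h import *
s=st();G=np.load('Gblank.npy')
cv2.imwrite('pics/w16.png',r.capture('wrist'))
for k in [dict(tilt=12,dz=.001),dict(tilt=12,dx=.008,dz=.001),dict(tilt=12,dx=.022,dz=.001),dict(tilt=12,dx=.022,dz=.04)]:
    print(k,np.round(rel(plate_in_bay(1,**k)@G,s),4))
E
```

```text
time_s: 17.57
tcp_pos: [0.5994, -0.0407, 0.0286]
ee_rot: [[-0.126, -0.97, 0.21], [-0.992, 0.122, -0.029], [0.002, -0.212, -0.977]]
wrist_force: [-1.2, 1.2, -1.6]
gripper_width: 0.221
t17.57 tcp [ 0.5994 -0.0407  0.0286] yaw-97.22 z [ 0.2099 -0.0289 -0.9773] F [-1.2  1.2 -1.6] g0.221
{'tilt': 12, 'dz': 0.001} [-0.0034 -0.0132 -0.0011  0.0011 -0.0007  0.0003]
{'tilt': 12, 'dx': 0.008, 'dz': 0.001} [-0.0035 -0.0393  0.0046  0.0011 -0.0007  0.0003]
{'tilt': 12, 'dx': 0.022, 'dz': 0.001} [-0.0036 -0.0849  0.0144  0.0011 -0.0007  0.0003]
{'tilt': 12, 'dx': 0.022, 'dz': 0.04} [-0.0033 -0.1124 -0.1126  0.0011 -0.0007  0.0003]
```

View pics/w16.png

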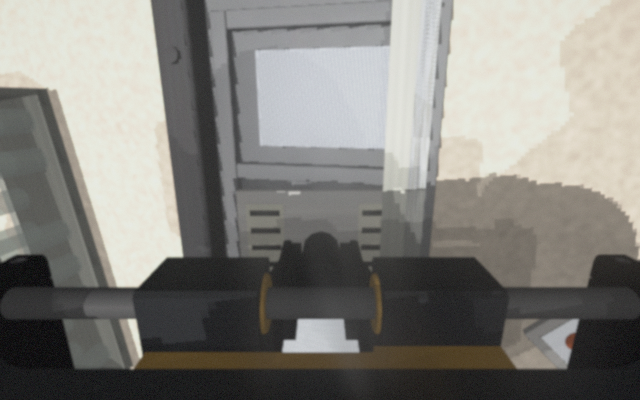

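```bash
python3 -m creep '[[0,-0.003,-0.02,-0.001,0.001,0,0],[0,-0.003,-0.04,0.003,0.001,0,0],[0,-0.003,-0.07,0.009,0.001,0,0],[0,-0.003,-0.085,0.012,0.001,0,0],[0,-0.003,-0.085,0.012,0.001,0,0]]'
python3 - <<'E'
from h import *
s=st();G=np.load('Gblank.npy')
cv2.imwrite('pics/w17.png',r.capture('wrist'))
for k in [dict(tilt=12,dx=.022,dz=.03),dict(tilt=12,dx=.022,dz=.09)]:
    print(k,np.round(rel(plate_in_bay(1,**k)@G,s),4))
E
```

```text
time_s: 18.03
tcp_pos: [0.6293, -0.0427, 0.0311]
ee_rot: [[-0.126, -0.968, 0.215], [-0.992, 0.123, -0.029], [0.001, -0.217, -0.976]]
wrist_force: [0.0, 0.7, -0.8]
gripper_width: 0.224
t18.03 tcp [ 0.6293 -0.0427  0.0311] yaw-97.23 z [ 0.2151 -0.0286 -0.9762] F [ 0.   0.7 -0.8] g0.224
{'tilt': 12, 'dx': 0.022, 'dz': 0.03} [ 0.0022 -0.0068 -0.093  -0.0006 -0.0004  0.0002]
{'tilt': 12, 'dx': 0.022, 'dz': 0.09} [ 2.500e-03 -5.020e-02 -2.883e-01 -6.000e-04 -4.000e-04  2.000e-04]
```

View pics/w17.png

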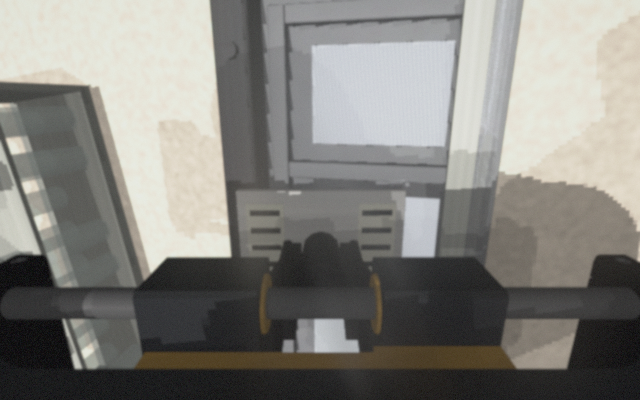

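The blank's lip-side edge (x≈405) is clear of the lip's inner edge (x≈455). Lift.

```bash
python3 -m creep '[[0,0.002,-0.01,-0.08,0,0,0],[0,0.002,-0.025,-0.16,0,0,0],[0,0.002,-0.04,-0.24,-0.02,0,0],[0,0.002,-0.05,-0.32,-0.04,0,0],[0,0.002,-0.05,-0.32,-0.066,0,0]]'
python3 - <<'E'
from h import *
s=st();go([.448,-.392,.16],rot(-90))
E
```

```text
time_s: 18.5
tcp_pos: [0.6242, -0.042, 0.1346]
ee_rot: [[-0.124, -0.992, 0.017], [-0.992, 0.124, -0.001], [-0.001, -0.017, -1.0]]
wrist_force: [0.8, 0.2, -0.4]
gripper_width: 0.218
t18.50 tcp [ 0.6242 -0.042   0.1346] yaw-97.12 z [ 0.0173 -0.0012 -0.9999] F [ 0.8  0.2 -0.4] g0.218
t18.50 shift [ 1.2305  0.4367 -0.0935] turn [-0.0055 -0.     -0.0396] rows~9.4/1.0 g0.218
```

```bash
python3 -m creep '[[0,0.1,0.09,-0.1,-0.005,0,0],[0,0.2,0.2,-0.13,-0.005,0,-0.02],[0,0.35,0.3,-0.13,-0.005,0,-0.04],[0,0.5,0.35,-0.13,-0.005,0,-0.04],[0,0.6,0.4,-0.13,-0.005,0,-0.04]]' |tail -1
python3 - <<'E'
from h import *
s=st();go([.448,-.392,.16],rot(-90))
E
```

```text
gripper_width: 0.222
t18.92 tcp [ 0.4928 -0.1877  0.1716] yaw-89.84 z [ 2.1e-03  3.0e-04 -1.0e+00] F [ 0.7 -0.5 -0.6] g0.222
t18.92 shift [0.6804 0.1514 0.0382] turn [-0.0007  0.0001  0.0009] rows~5.0/0.0 g0.222
```

```bash
python3 -m creep '[[0,0.68,0.151,0.03,0,0,0],[0,0.68,0.151,0.03,0,0,0],[0,0.68,0.151,0.03,0,0,0],[0,0.68,0.151,0.03,0,0,0],[0,0.68,0.151,0.03,0,0,0]]' |tail -1
python3 - <<'E'
from h import *
s=st();img=r.capture('top');c=cam('top')
for o in r.outline_of('top','mat')[:2]:
    m=o['pixels'].astype(np.uint8); cs,_=cv2.findContours(m,cv2.RETR_EXTERNAL,cv2.CHAIN_APPROX_NONE)
    k=max(cs,key=cv2.contourArea); W=p2w(c,k[:,0,:],.003)[:,:2]
    print(o['score'],cv2.minAreaRect((W*1000).astype(np.float32)))
cv2.imwrite('pics/w18.png',r.capture('wrist'));go([.448,-.392,.06],rot(-90))
E
```

```text
gripper_width: 0.224
t19.33 tcp [ 0.4476 -0.3917  0.1624] yaw-89.84 z [ 2.2e-03  9.0e-04 -1.0e+00] F [2.1 0.3 0.2] g0.224
0.66 ((425.4858093261719, -421.3692626953125), (56.02309036254883, 93.76963806152344), 78.04500579833984)
0.35 ((504.4300842285156, 386.8763732910156), (55.66106033325195, 52.25667953491211), 89.59857177734375)
t19.48 shift [-0.001  -0.0032  0.3383] turn [-0.0003  0.0004 -0.0008] rows~2.4/0.0 g0.223
```

View pics/w18.png

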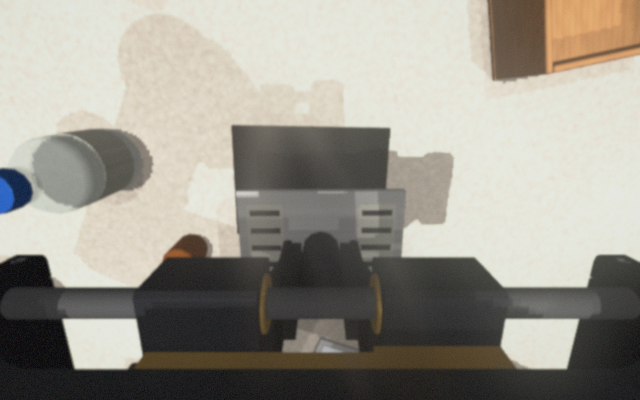

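Run:
```python
from h import *
c=cam('wrist');W=p2w(c,[(232,126),(390,129)],.003);print(W,W.mean(0)+[0,.055,0])
```

```text
[[ 0.53065229 -0.44570789  0.003     ]
 [ 0.38219343 -0.44273912  0.003     ]] [ 0.45642286 -0.3892235   0.003     ]
```

```bash
python3 -m creep '[[0,-0.005,-0.018,0.13,0,0,0],[0,-0.005,-0.018,0.26,0,0,0],[0,-0.005,-0.018,0.36,0,0,0],[0,-0.005,-0.018,0.42,0,0,0],[0,-0.005,-0.018,0.46,0,0,0]]' |tail -1
python3 - <<'E'
from h import *
s=st();go([.453,-.390,.010],rot(-90))
E
```

```text
gripper_width: 0.221
t19.90 tcp [ 0.4511 -0.3886  0.0205] yaw-90.09 z [-0.0037  0.0044 -1.    ] F [-0.  -0.4 -1.8] g0.221
t19.90 shift [ 0.0047 -0.0065  0.035 ] turn [ 0.0012  0.0014 -0.0005] rows~0.3/0.0 g0.221
```

```bash
python3 -m creep '[[0,0.005,-0.006,0.012,0.001,0.001,0],[0,0.005,-0.006,0.022,0.001,0.001,0],[0,0.005,-0.006,0.03,0.001,0.001,0],[0,0.005,-0.006,0.034,0.001,0.001,0],[0,0.005,-0.006,0.034,0.001,0.001,0]]' |tail -5
python3 - <<'E'
from h import *
s=st();go([.453,-.390,.010],rot(-90))
E
```

```text
time_s: 20.32
tcp_pos: [0.4534, -0.3901, 0.0111]
ee_rot: [[-0.001, -1.0, 0.001], [-1.0, 0.001, 0.001], [-0.001, -0.001, -1.0]]
wrist_force: [0.3, 0.9, -0.4]
gripper_width: 0.218
t20.32 tcp [ 0.4534 -0.3901  0.0111] yaw-90.07 z [ 8.e-04  6.e-04 -1.e+00] F [ 0.3  0.9 -0.4] g0.218
t20.32 shift [-0.0004  0.0015  0.0036] turn [-0.0003  0.0002 -0.0004] rows~0.0/0.0 g0.218
```

```bash
python3 -m creep '[[0,0,0,0.005,0,0,0],[0,0,0,0.005,0,0,0],[0.5,0,0,0.005,0,0,0],[0.5,0,0,0.005,0,0,0],[0.5,0,0,0.0,0,0,0]]' |tail -2;python3 -m creep '[[0.5,0,0,-0.05,0,0,0],[0.5,0,0,-0.15,0,0,0],[0.5,0,0,-0.28,0,0,0],[0.5,0,0,-0.4,0,0,0],[0.5,0,0,-0.5,0,0,0]]' |tail -1
python3 - <<'E'
from h import *
s=st();cv2.imwrite('pics/w19.png',r.capture('wrist'))
cv2.imwrite('pics/s19.png',cv2.resize(r.capture('scene')[100:300,180:400],None,fx=3.5,fy=3))
E
```

```text
wrist_force: [-0.8, -0.5, -0.4]
gripper_width: 0.37
gripper_width: 0.496
t21.15 tcp [ 0.4537 -0.3908  0.1646] yaw-90.06 z [ 0.0034 -0.0014 -1.    ] F [ 0.7  0.1 -0.8] g0.496
```

View pics/w19.png

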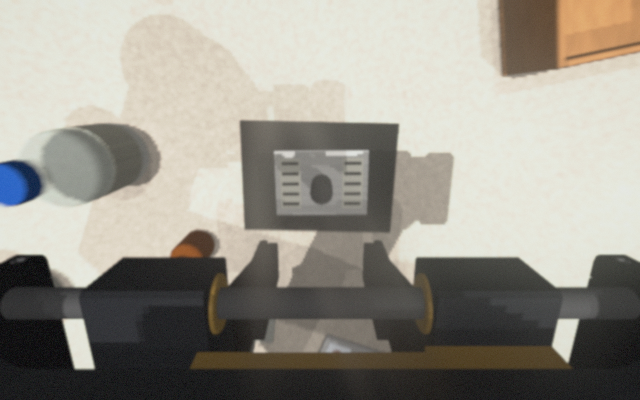

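View pics/s19.png

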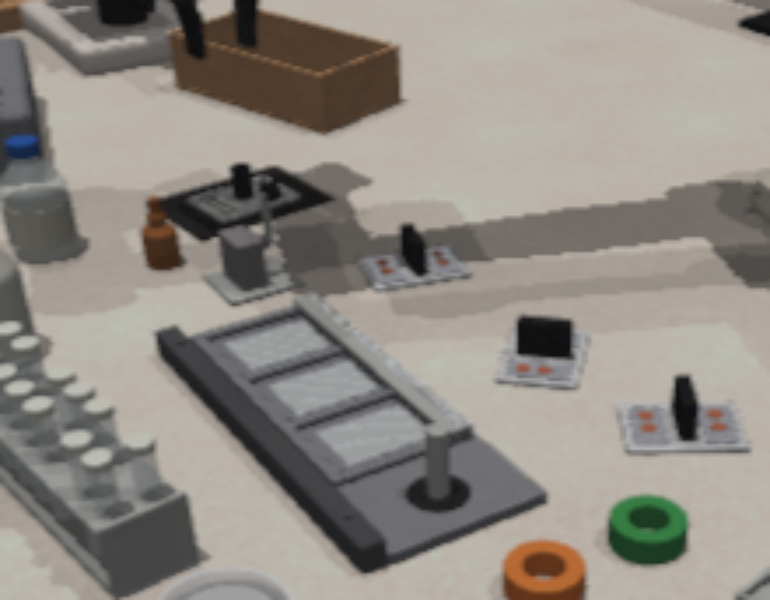

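The blank lies flat in the middle of the mat. Next I'll measure plate C, the nearest, from the earlier clear view (w1), then take a fresh close look.

Run:
```python
from h import *
s0=np.load('w1.npy',allow_pickle=True).item();c=cam('wrist',s0)
q=np.array([(650,48),(742,80),(672,215),(583,183)])/2.2+[180,125]
W=p2w(c,q,.005);print(W.round(4));print(np.linalg.norm(W-np.roll(W,-1,0),axis=1),W.mean(0))
d=W[0]-W[3]+W[1]-W[2];print('own x',np.rad2deg(np.arctan2(d[1],d[0])))
C=W.mean(0);go([C[0],C[1]+.04,.16],rot(np.rad2deg(np.arctan2(d[1],d[0]))-90))
```

```text
[[ 0.4691 -0.1538  0.005 ]
 [ 0.4497 -0.2107  0.005 ]
 [ 0.3649 -0.18    0.005 ]
 [ 0.3862 -0.1224  0.005 ]]
[0.06003976 0.09021705 0.06145419 0.08855845] [ 0.41747822 -0.16672284  0.005     ]
own x -20.306638934456554
t21.25 shift [-0.8863  0.1306  0.0201] turn [-0.0043 -0.0016  0.1128] rows~6.4/2.8 g0.498
```

```bash
python3 - <<'E'
from h import *
go([.4175,-.167,.17],rot(-110))
E
python3 -m creep '[[0.5,-0.45,0.065,0,-0.004,-0.0015,0.04],[0.5,-0.45,0.065,0,-0.004,-0.0015,0.08],[0.5,-0.45,0.065,0,-0.004,-0.0015,0.112],[0.5,-0.45,0.065,0,-0.004,-0.0015,0.112],[0.5,-0.45,0.065,0,-0.004,-0.0015,0.112]]'|tail -1;python3 -c "
from h import *
go([.4175,-.167,.17],rot(-110))"
```

```text
t21.25 shift [-0.7518  0.1301 -0.0123] turn [-0.0043 -0.0016  0.1111] rows~5.5/2.8 g0.498
gripper_width: 0.498
t21.67 shift [-0.2542  0.1587 -0.0084] turn [-0.0003  0.0002  0.0001] rows~2.2/0.0 g0.498
```

```bash
python3 -m creep '[[0.5,-0.254,0.159,-0.008,0,0,0],[0.5,-0.254,0.159,-0.008,0,0,0],[0.5,-0.254,0.159,-0.008,0,0,0],[0.5,-0.254,0.159,-0.008,0,0,0],[0.5,-0.254,0.159,-0.008,0,0,0]]'|tail -1;python3 - <<'E'
from h import *
s=st();cv2.imwrite('pics/w20.png',r.capture('wrist'));np.save('w20.npy',dict(s),allow_pickle=True)
c=cam('wrist',s)
for o in r.outline_of('wrist','plate0')[:3]:
    m=o['pixels'].astype(np.uint8); cs,_=cv2.findContours(m,cv2.RETR_EXTERNAL,cv2.CHAIN_APPROX_NONE)
    k=max(cs,key=cv2.contourArea); W=p2w(c,k[:,0,:],.005)[:,:2]
    print(o['score'],np.round(np.array(o['rect'])*[640,400,640,400]),cv2.minAreaRect((W*1000).astype(np.float32)))
E
```

```text
gripper_width: 0.501
t22.08 tcp [ 0.4179 -0.1672  0.1701] yaw-109.91 z [ 1.8e-03 -1.0e-04 -1.0e+00] F [ 0.7 -0.3  0.2] g0.501
0.94 [319. 319. 388. 352.] ((444.1022033691406, 19.05013656616211), (44.70149230957031, 78.15106964111328), 71.6171646118164)
0.87 [277. 146. 370. 213.] ((417.4641418457031, -167.2412109375), (66.68647003173828, 89.93714904785156), 69.17337799072266)
```

View pics/w20.png

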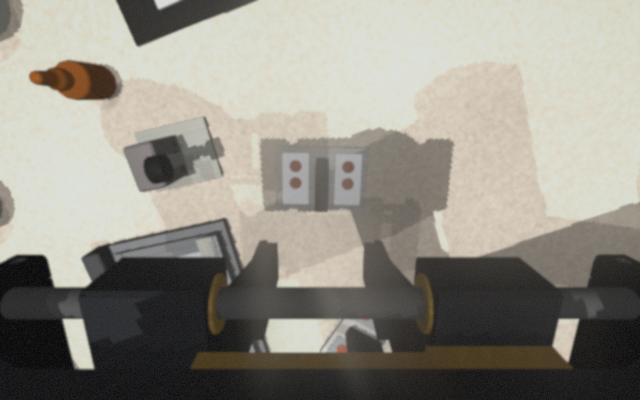

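Plate C is at (0.4175, −0.167), own x −20.8°, and the picture agrees with the network. Descending to grasp the bar.

```bash
python3 -m creep '[[0.4,0,0,0.13,0,0,0.004],[0.4,0,0,0.26,0,0,0.004],[0.4,0,0,0.36,0,0,0.004],[0.4,0,0,0.42,0,0,0.004],[0.4,0,0,0.46,0,0,0.004]]'|tail -1;python3 - <<'E'
from h import *
s=st();cv2.imwrite('pics/w21.png',r.capture('wrist'))
go([.4175,-.167,.006],rot(-110.8))
E
```

```text
gripper_width: 0.403
t22.60 tcp [ 0.4167 -0.1691  0.029 ] yaw-110.89 z [-3.7e-03  2.0e-04 -1.0e+00] F [0.1 0.5 0.5] g0.403
t22.65 shift [-0.0083 -0.0036  0.0726] turn [ 0.002  -0.0006 -0.0006] rows~0.5/0.1 g0.403
```

View pics/w21.png

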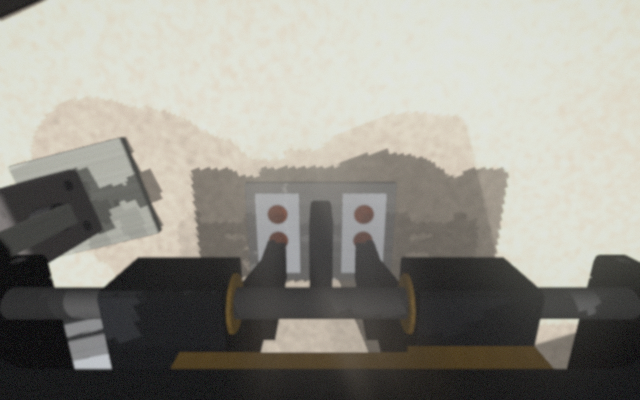

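```bash
python3 -m creep '[[0.4,-0.008,-0.003,0.03,0.002,0,0],[0.4,-0.008,-0.003,0.06,0.002,0,0],[0.4,-0.008,-0.003,0.071,0.002,0,0],[0.4,-0.008,-0.003,0.071,0.002,0,0],[0,-0.008,-0.003,0.071,0.002,0,0]]'|head -5;python3 -m creep '[[0,0,0,0,0,0,0],[0,0,0,0,0,0,0],[0,0,0,0,0,0,0],[0,0,0,0,0,0,0],[0,0,0,0,0,0,0]]'|tail -2;python3 - <<'E'
from h import *
s=st()
E
```

```text
time_s: 23.07
tcp_pos: [0.4178, -0.1676, 0.0068]
ee_rot: [[-0.358, -0.934, -0.0], [-0.934, 0.358, -0.002], [0.002, -0.001, -1.0]]
wrist_force: [0.5, -0.6, 0.7]
gripper_width: 0.374
wrist_force: [-0.6, -0.0, 3.0]
gripper_width: 0.135
t23.48 tcp [ 0.4181 -0.1676  0.0073] yaw-110.93 z [ 7.e-04 -2.e-03 -1.e+00] F [-0.6 -0.   3. ] g0.135
```

```bash
cat >> h.py <<'E'
GP=T(np.array([[0,-1,0],[-1,0,0],[0,0,-1.]]),[0,0,.0073])
E
python3 -m creep '[[0,0,0,-0.1,0,0,0],[0,0,0,-0.2,0,0,0],[0,0,0,-0.3,0,0,0],[0,0,0,-0.4,0,0,0],[0,0,0,-0.47,0,0,0]]'|tail -1;python3 - <<'E'
from h import *
s=st()
for k in [dict(tilt=0,dx=.017,dz=.13),dict(tilt=12,dx=.017,dz=.06)]:
    print(k,(plate_in_bay(2,**k)@GP)[:3,3],np.round(rel(plate_in_bay(2,**k)@GP,s),4))
E
```

```text
gripper_width: 0.133
t23.90 tcp [ 0.4186 -0.1674  0.151 ] yaw-110.91 z [ 0.0041 -0.0024 -1.    ] F [ 0.6  0.  -0.7] g0.133
{'tilt': 0, 'dx': 0.017, 'dz': 0.13} [ 0.61086359 -0.11994796  0.1493    ] [-3.764e-01 -5.420e-01  7.900e-03 -1.500e-03 -4.000e-04 -7.740e-02]
{'tilt': 12, 'dx': 0.017, 'dz': 0.06} [ 0.60838104 -0.1196438   0.0884965 ] [-0.3746 -0.533   0.2105  0.0649 -0.0085 -0.077 ]
```

```bash
python3 -m creep '[[0,-0.376,-0.542,0.008,0,0,-0.03],[0,-0.376,-0.542,0.008,0,0,-0.06],[0,-0.376,-0.542,0.008,0,0,-0.077],[0,-0.376,-0.542,0.008,0,0,-0.077],[0,-0.376,-0.542,0.008,0,0,-0.077]]'|tail -1;python3 - <<'E'
from h import *
s=st()
for k in [dict(tilt=12,dx=.017,dz=.06)]:
    print(k,np.round(rel(plate_in_bay(2,**k)@GP,s),4))
E
```

```text
gripper_width: 0.137
t24.32 tcp [ 0.6134 -0.1191  0.1488] yaw-97.00 z [ 0.0048 -0.0024 -1.    ] F [-0.1 -1.1  0.6] g0.137
{'tilt': 12, 'dx': 0.017, 'dz': 0.06} [ 0.0036  0.0173  0.2011  0.0651 -0.0006 -0.    ]
```

```bash
python3 -m creep '[[0,0.003,0.017,0.06,0.016,0,0],[0,0.003,0.017,0.12,0.032,0,0],[0,0.003,0.017,0.2,0.05,0,0],[0,0.003,0.017,0.2,0.065,0,0],[0,0.003,0.017,0.2,0.065,0,0]]'|tail -1;python3 - <<'E'
from h import *
s=st();cv2.imwrite('pics/w22.png',r.capture('wrist'))
for k in [dict(tilt=12,dx=.017,dz=.06)]:
    print(k,np.round(rel(plate_in_bay(2,**k)@GP,s),4))
E
```

```text
gripper_width: 0.135
t24.73 tcp [ 0.6041 -0.1194  0.0858] yaw-97.01 z [ 0.1989 -0.0271 -0.9796] F [-0.8 -0.2 -0.6] g0.135
{'tilt': 12, 'dx': 0.017, 'dz': 0.06} [-0.0009 -0.0159 -0.0059  0.0023 -0.0009  0.    ]
```

View pics/w22.png

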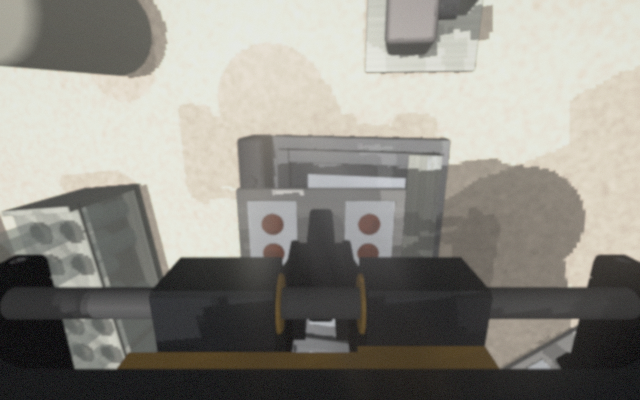

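```bash
cat >> h.py <<'E'
def show(bay,name,G=GP):
    s=r.sense();c=cam('wrist',s);img=r.capture('wrist');P=tool_T(s)@np.linalg.inv(G)
    Q=np.linalg.inv(plate_in_bay(bay))@P
    print('plate rel bay mm',np.round(Q[:3,3]*1000,1),'-x bottom edge',np.round((Q@[-.045,0,0,1])[:3]*1000,1),'tilt %.1f yaw %.1f'%(np.rad2deg(np.arctan2(Q[2,0],Q[0,0])),np.rad2deg(np.arctan2(Q[1,0],Q[0,0]))))
    f=2.6;x0,y0=180,80
    big=cv2.resize(img[y0:y0+220,x0:x0+290],None,fx=f,fy=f,interpolation=cv2.INTER_CUBIC)
    D=deckT();by={0:.078,1:0,2:-.078}[bay]
    def pl(pts,M,col):
        X=np.c_[np.array(pts),np.ones(len(pts))]@M.T
        cv2.polylines(big,[((w2p(c,X[:,:3])-[x0,y0])*f).round().astype(int)],1,col,1)
    pl([(x,by+y,.019) for x,y in((.0475,.0345),(.0475,-.0345),(-.0475,-.0345),(-.0475,.0345))],D,(0,255,0))
    pl([(x,y,.005) for x,y in((.045,.032),(.045,-.032),(-.045,-.032),(-.045,.032))],P,(0,0,255))
    cv2.imwrite('pics/'+name,big)
E
python3 - <<'E'
from h import *
s=st()
for k in [dict(tilt=12,dx=.017,dz=.03),dict(tilt=12,dx=.017,dz=.008)]:
    print(k,np.round(rel(plate_in_bay(2,**k)@GP,s),4))
E
```

```text
t24.78 tcp [ 0.6066 -0.1194  0.0878] yaw-96.97 z [ 0.2022 -0.0273 -0.979 ] F [ 0.6 -0.3  0.1] g0.137
{'tilt': 12, 'dx': 0.017, 'dz': 0.03} [-0.0003  0.0142  0.0969  0.0013 -0.0008  0.0003]
{'tilt': 12, 'dx': 0.017, 'dz': 0.008} [-0.0005  0.0292  0.1687  0.0013 -0.0008  0.0003]
```

```bash
python3 -m creep '[[0,0,0.008,0.05,0.001,0,0],[0,0,0.015,0.1,0.001,0,0],[0,0,0.025,0.15,0.001,0,0],[0,0,0.029,0.168,0.001,0,0],[0,0,0.029,0.168,0.001,0,0]]'|tail -1;python3 -m creep '[[0,0,0,0,0,0,0],[0,0,0,0,0,0,0]]'|tail -1;python3 - <<'E'
from h import *
s=st();show(2,'w23.png')
for k in [dict(tilt=12,dx=.014,dz=.003),dict(tilt=12,dx=.006,dz=.0015),dict(tilt=12,dx=0,dz=.001)]:
    print(k,np.round(rel(plate_in_bay(2,**k)@GP),4))
E
```

```text
gripper_width: 0.134
gripper_width: 0.135
t25.37 tcp [ 0.6099 -0.1199  0.0372] yaw-96.96 z [ 0.2057 -0.0278 -0.9782] F [ 1.4  0.5 -1.5] g0.135
plate rel bay mm [17.6 -0.1 18.1] -x bottom edge [-26.4  -0.1   8.7] tilt 12.0 yaw 0.1
{'tilt': 12, 'dx': 0.014, 'dz': 0.003} [-0.0002  0.0185  0.0159  0.0001 -0.0008  0.0003]
{'tilt': 12, 'dx': 0.006, 'dz': 0.0015} [-0.0003  0.0457  0.0152  0.0001 -0.0008  0.0003]
{'tilt': 12, 'dx': 0, 'dz': 0.001} [-0.0003  0.0656  0.0127  0.0001 -0.0008  0.0003]
```

View pics/w23.png

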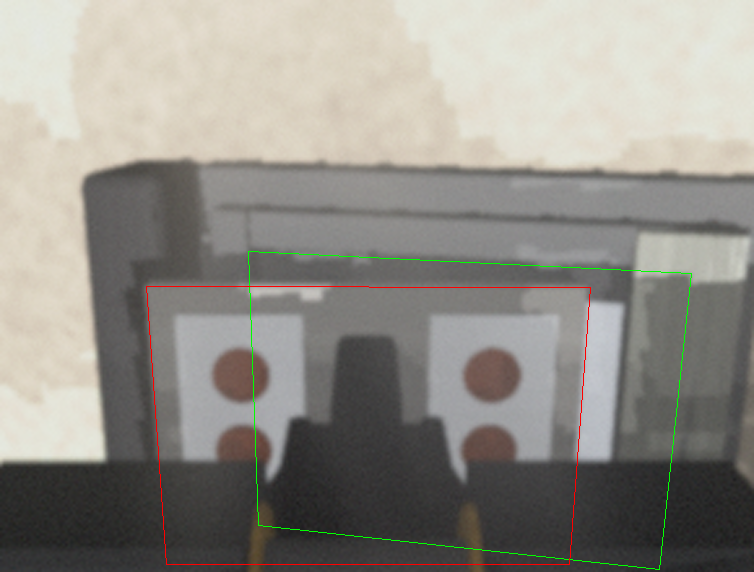

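Run:
```python
from h import *
img=r.capture('wrist');g=img[125:215,220:480]
g=cv2.createCLAHE(4,(4,4)).apply(cv2.cvtColor(g,cv2.COLOR_BGR2GRAY))
cv2.imwrite('pics/w23e.png',cv2.resize(g,None,fx=3,fy=5,interpolation=cv2.INTER_CUBIC))
s=r.sense();c=cam('wrist',s)
for y in (-.1125,-.117,-.13): 
    for z in (.012,.019): print(y,z,((w2p(c,(np.c_[[[.03,y,z,1]]]@deckT().T)[:,:3])-[220,125])*[3,5]).round())
```

```text
-0.1125 0.012 [[260. 252.]]
-0.1125 0.019 [[251. 265.]]
-0.117 0.012 [[260. 215.]]
-0.117 0.019 [[251. 226.]]
-0.13 0.012 [[259. 104.]]
-0.13 0.019 [[250. 112.]]
```

View pics/w23e.png

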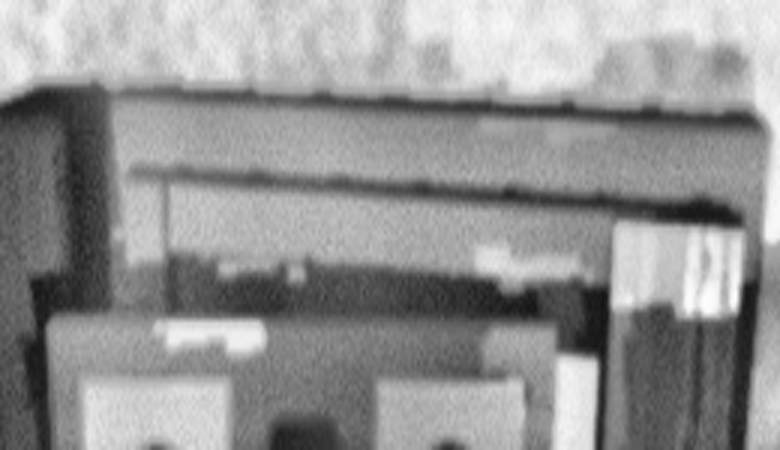

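Contrast-enhanced: deck edge, rib outer edge, then the pocket edge at about row 258 (predicted 265), so the model holds. Sliding under the lip.

```bash
python3 -m creep '[[0,0,0.018,0.012,0,0,0],[0,0,0.03,0.016,0,0,0],[0,0,0.045,0.015,0,0,0],[0,0,0.058,0.013,0,0,0],[0,0,0.065,0.012,0,0,0]]';python3 - <<'E'
from h import *
show(2,'w24.png')
for k in [dict(tilt=12,dx=0,dz=.001),dict(tilt=8,dx=0,dz=.001),dict(tilt=4,dx=0,dz=.001),dict(tilt=0,dx=0,dz=.001)]:
    print(k,np.round(rel(plate_in_bay(2,**k)@GP),4))
E
```

```text
time_s: 25.88
tcp_pos: [0.5903, -0.1176, 0.0295]
ee_rot: [[-0.121, -0.971, 0.205], [-0.993, 0.118, -0.028], [0.003, -0.207, -0.978]]
wrist_force: [0.0, -0.2, -1.0]
gripper_width: 0.136
plate rel bay mm [-2.2 -0.2 10.3] -x bottom edge [-46.2  -0.3   1. ] tilt 11.9 yaw 0.1
{'tilt': 12, 'dx': 0, 'dz': 0.001} [-0.0007 -0.0043  0.0009  0.0005 -0.0008  0.0003]
{'tilt': 8, 'dx': 0, 'dz': 0.001} [-0.0007 -0.0057  0.0114 -0.0217 -0.0009  0.0003]
{'tilt': 4, 'dx': 0, 'dz': 0.001} [-0.0007 -0.0063  0.022  -0.044  -0.0009  0.0002]
{'tilt': 0, 'dx': 0, 'dz': 0.001} [-0.0008 -0.0062  0.0326 -0.0662 -0.0009  0.0002]
```

View pics/w24.png

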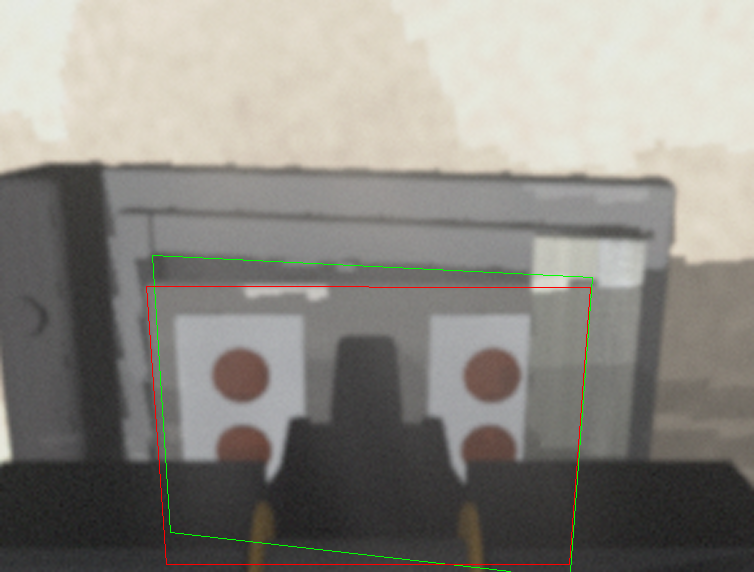

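```bash
python3 -m creep '[[0,0,-0.004,0.003,-0.005,0,0],[0,0,-0.005,0.011,-0.0217,0,0],[0,0,-0.006,0.022,-0.044,0,0],[0,0,-0.006,0.03,-0.060,0,0],[0,0,-0.006,0.031,-0.0645,0,0]]';python3 - <<'E'
from h import *
show(2,'w25.png')
for k in [dict(tilt=0,dx=0,dz=0)]:
    print(k,np.round(rel(plate_in_bay(2,**k)@GP),4))
E
```

```text
time_s: 26.35
tcp_pos: [0.5955, -0.1181, 0.0207]
ee_rot: [[-0.121, -0.993, 0.005], [-0.993, 0.121, -0.003], [0.003, -0.005, -1.0]]
wrist_force: [-0.1, 0.2, -0.9]
gripper_width: 0.14
plate rel bay mm [ 1.6 -0.   1.4] -x bottom edge [-43.4  -0.    1.2] tilt 0.3 yaw 0.0
{'tilt': 0, 'dx': 0, 'dz': 0} [-0.0005  0.0045  0.0038 -0.0018 -0.0009  0.    ]
```

View pics/w25.png

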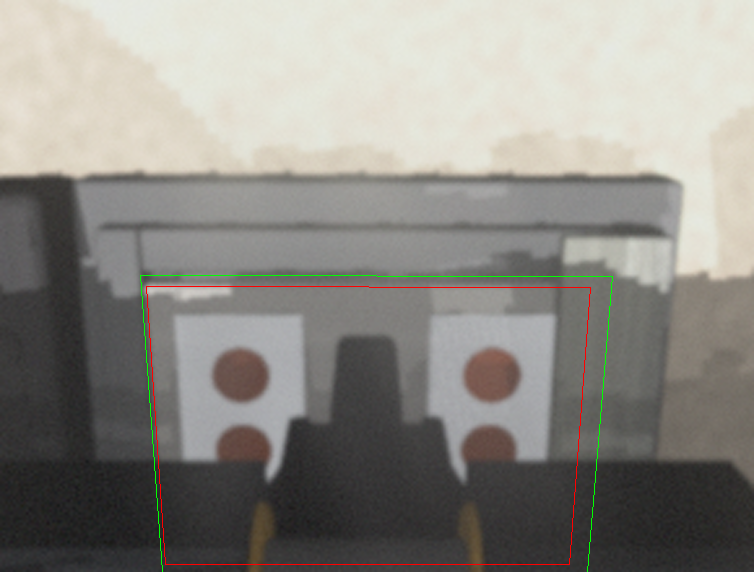

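```bash
python3 -m creep '[[0,0,0.0045,0.004,-0.002,0,0],[0,0,0.0045,0.007,-0.002,0,0],[0,0,0.0045,0.008,-0.002,0,0],[0,0,0.0045,0.008,-0.002,0,0]]'|tail -5;python3 - <<'E'
from h import *
st();show(2,'w26.png')
E
```

```text
time_s: 26.73
tcp_pos: [0.5941, -0.1181, 0.0193]
ee_rot: [[-0.121, -0.993, 0.001], [-0.993, 0.121, -0.003], [0.003, -0.002, -1.0]]
wrist_force: [-0.1, -0.6, 4.3]
gripper_width: 0.134
t26.73 tcp [ 0.5941 -0.1181  0.0193] yaw-96.94 z [ 0.0015 -0.0032 -1.    ] F [-0.1 -0.6  4.3] g0.134
plate rel bay mm [ 0.1 -0.2  0. ] -x bottom edge [-44.9  -0.2  -0.1] tilt 0.1 yaw 0.0
```

Contact of 4 N with the plate at floor height and level. Release and check.

```bash
python3 -m creep '[[0.4,0,0,0,0,0,0],[0.4,0,0,0,0,0,0],[0.4,0,0,0,0,0,0],[0.4,0,0,-0.02,0,0,0],[0.4,0,0,-0.1,0,0,0]]'|tail -1;python3 -m creep '[[0.4,0,0,-0.12,0,0,0],[0.4,0,0,-0.24,0,0,0],[0.4,0,0,-0.36,0,0,0],[0.4,0,0,-0.4,0,0,0],[0.4,0,0,-0.4,0,0,0]]'|tail -1;python3 - <<'E'
from h import *
s=st();img=r.capture('wrist');cv2.imwrite('pics/w27.png',img);np.save('w27.npy',dict(s),allow_pickle=True)
c=cam('wrist',s)
for o in r.outline_of('wrist','plate0')[:3]:
    m=o['pixels'].astype(np.uint8); cs,_=cv2.findContours(m,cv2.RETR_EXTERNAL,cv2.CHAIN_APPROX_NONE)
    k=max(cs,key=cv2.contourArea); W=p2w(c,k[:,0,:],.017)[:,:2]
    print(o['score'],np.round(np.array(o['rect'])*[640,400,640,400]),cv2.minAreaRect((W*1000).astype(np.float32)))
print(plate_in_bay(2)[:3,3])
E
```

```text
gripper_width: 0.383
gripper_width: 0.4
t27.62 tcp [ 0.5942 -0.1178  0.1708] yaw-96.98 z [ 0.0015 -0.0031 -1.    ] F [-0.1  0.8  0.4] g0.400
0.7 [274. 145. 359. 219.] ((598.4840087890625, -118.70140075683594), (66.58065032958984, 81.88406372070312), 82.99258422851562)
0.58 [477. 244. 522. 273.] ((415.8235778808594, -18.074134826660156), (20.380125045776367, 55.75414276123047), 62.485809326171875)
[ 0.59398976 -0.11788063  0.012     ]
```

View pics/w27.png

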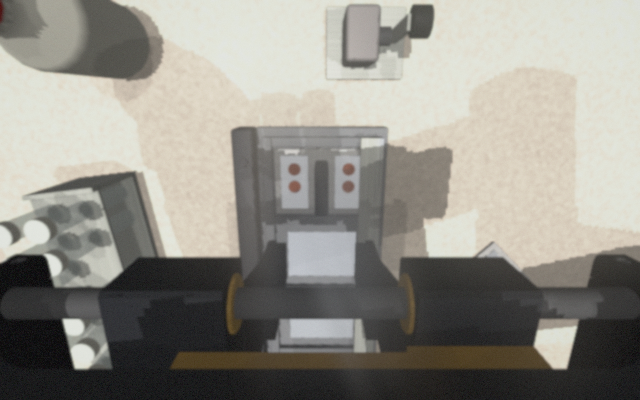

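Plate C is seated in bay2: edge under the lip, both slides level. Now plate B.

```bash
python3 - <<'E'
from h import *
go([.4355,.024,.17],rot(-50.5))
E
python3 -m creep '[[0.4,-0.2,0.15,0,0,0,-0.04],[0.4,-0.3,0.4,0,0,0,-0.08],[0.4,-0.35,0.45,0,0,0,-0.12],[0.4,-0.35,0.5,0,0,0,-0.16],[0.4,-0.35,0.55,0,0,0,-0.195]]'|tail -1
python3 - <<'E'
from h import *
st();go([.4355,.024,.17],rot(-50.5))
E
```

```text
t27.72 shift [-0.4041  0.5729 -0.0109] turn [ 2.600e-03  1.000e-04 -2.585e-01] rows~5.0/6.5 g0.400
gripper_width: 0.4
t28.13 tcp [0.4371 0.0079 0.1645] yaw-61.55 z [-0.0126 -0.0032 -0.9999] F [-0.2  1.  -0.3] g0.400
t28.13 shift [-0.0498 -0.0206 -0.0183] turn [ 0.0039  0.0014 -0.0614] rows~0.4/1.5 g0.400
```

```bash
python3 -m creep '[[0.4,-0.05,-0.02,-0.018,0.004,0.001,-0.03],[0.4,-0.05,-0.02,-0.018,0.004,0.001,-0.061],[0.4,-0.05,-0.02,-0.018,0.004,0.001,-0.061],[0.4,-0.05,-0.02,-0.018,0.004,0.001,-0.061]]'|tail -1
cat > plate.py <<'E'
from h import *
import sys
s=st();img=r.capture('wrist');cv2.imwrite('pics/'+sys.argv[1],img)
c=cam('wrist',s)
for o in r.outline_of('wrist','plate0')[:3]:
    m=o['pixels'].astype(np.uint8); cs,_=cv2.findContours(m,cv2.RETR_EXTERNAL,cv2.CHAIN_APPROX_NONE)
    k=max(cs,key=cv2.contourArea); W=p2w(c,k[:,0,:],.005)[:,:2]
    print(o['score'],np.round(np.array(o['rect'])*[640,400,640,400]),cv2.minAreaRect((W*1000).astype(np.float32)))
E
python3 plate.py w28.png
```

```text
gripper_width: 0.399
t28.47 tcp [0.4345 0.0239 0.1688] yaw-50.69 z [-3.e-03  4.e-04 -1.e+00] F [ 0.6 -0.   0.4] g0.399
0.77 [275. 145. 364. 213.] ((435.0545654296875, 23.535831451416016), (90.79728698730469, 67.38282775878906), 39.348731994628906)
0.64 [202. 239. 264. 280.] ((447.4472351074219, 150.43984985351562), (63.816253662109375, 40.029232025146484), 51.82014083862305)
```

View pics/w28.png

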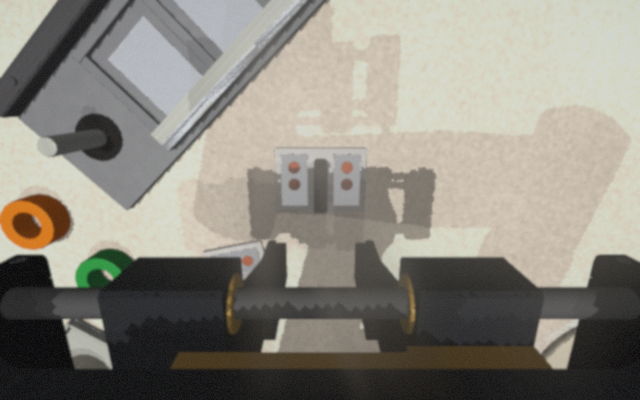

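```bash
python3 - <<'E'
from h import *
go([.435,.0235,.029],rot(-50.6))
E
python3 -m creep '[[0.4,0.001,0,0.13,0.001,0,0],[0.4,0.001,0,0.26,0.001,0,0],[0.4,0.001,0,0.36,0.001,0,0],[0.4,0.001,0,0.42,0.001,0,0],[0.4,0.001,0,0.46,0.001,0,0]]'|tail -1
python3 - <<'E'
from h import *
st();go([.435,.0235,.0065],rot(-50.6));cv2.imwrite('pics/w29.png',r.capture('wrist'))
E
```

```text
t28.57 shift [ 0.001  -0.0007  0.4665] turn [ 0.0005  0.0006 -0.0007] rows~3.4/0.0 g0.400
gripper_width: 0.401
t28.98 tcp [0.4332 0.0221 0.028 ] yaw-50.92 z [-5.6e-03  2.0e-04 -1.0e+00] F [ 0.1 -0.5  0.4] g0.401
t28.98 shift [ 0.0003 -0.008   0.0715] turn [ 0.0013  0.0012 -0.0018] rows~0.5/0.1 g0.401
```

View pics/w29.png

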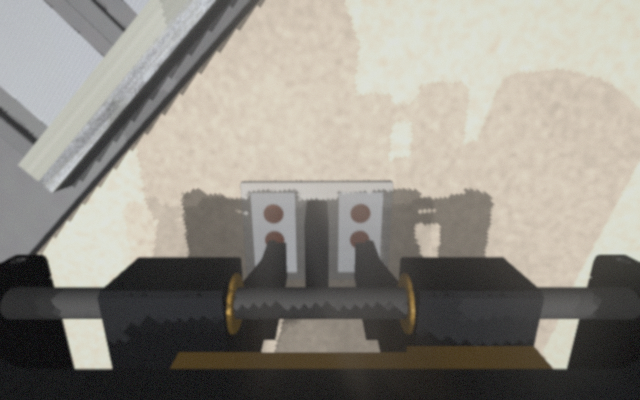

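```bash
python3 -m creep '[[0.4,0,-0.008,0.03,0.001,0.001,-0.002],[0.4,0,-0.008,0.06,0.001,0.001,-0.002],[0.4,0,-0.008,0.07,0.001,0.001,-0.002],[0.4,0,-0.008,0.07,0.001,0.001,-0.002],[0,0,-0.008,0.07,0.001,0.001,-0.002]]'|head -2;python3 -m creep '[[0,0,0,0,0,0,0],[0,0,0,0,0,0,0],[0,0,0,0,0,0,0],[0,0,0,0,0,0,0],[0,0,0,0,0,0,0]]'|tail -2;python3 - <<'E'
from h import *
s=st()
E
```

```text
time_s: 29.45
tcp_pos: [0.4344, 0.0231, 0.006]
wrist_force: [-0.6, 0.4, 4.0]
gripper_width: 0.131
t29.87 tcp [0.4347 0.0232 0.0065] yaw-50.63 z [-2.7e-03 -8.0e-04 -1.0e+00] F [-0.6  0.4  4. ] g0.131
```

```bash
python3 -m creep '[[0,0,0,-0.1,0,0,0],[0,0,0,-0.2,0,0,0],[0,0,0,-0.3,0,0,0.03],[0,0,0,-0.36,0,0,0.07],[0,0,0,-0.36,0,0,0.11]]'|tail -1;python3 - <<'E'
from h import *
s=st();k=dict(tilt=0,dx=.017,dz=.1);print(np.round(rel(plate_in_bay(1,**k)@GP,s),4))
E
```

```text
gripper_width: 0.134
t30.28 tcp [0.4377 0.0243 0.1186] yaw-70.65 z [ 0.0062  0.0022 -1.    ] F [ 0.2 -0.9 -1.3] g0.134
[ 4.118e-01 -5.005e-01  1.100e-03 -2.000e-03  5.000e-04  1.463e-01]
```

```bash
python3 -m creep '[[0,0.412,-0.5,0,-0.002,0,0.04],[0,0.412,-0.5,0,-0.002,0,0.08],[0,0.412,-0.5,0,-0.002,0,0.12],[0,0.412,-0.5,0,-0.002,0,0.146],[0,0.412,-0.5,0,-0.002,0,0.146]]'|tail -1;python3 - <<'E'
from h import *
s=st();k=dict(tilt=12,dx=.017,dz=.03);print(np.round(rel(plate_in_bay(1,**k)@GP,s),4))
E
```

```text
gripper_width: 0.136
t30.70 tcp [ 0.6229 -0.0439  0.1191] yaw-97.15 z [ 5.0e-04  1.3e-03 -1.0e+00] F [ 0.6  0.3 -0.5] g0.136
[-0.0031  0.0173  0.2021  0.0666  0.0003 -0.0009]
```

```bash
python3 -m creep '[[0,-0.003,0.017,0.04,0.02,0,0],[0,-0.003,0.017,0.08,0.04,0,0],[0,-0.003,0.017,0.14,0.0666,0,0],[0,-0.003,0.017,0.2,0.0666,0,0],[0,-0.003,0.017,0.2,0.0666,0,0]]'|tail -1;python3 - <<'E'
from h import *
s=st();k=dict(tilt=12,dx=.017,dz=.008);print(np.round(rel(plate_in_bay(1,**k)@GP,s),4))
E
```

```text
gripper_width: 0.135
t31.12 tcp [ 0.6124 -0.0432  0.0542] yaw-97.20 z [ 0.1955 -0.0263 -0.9803] F [ 0.1 -0.5 -1.4] g0.135
[-0.0056 -0.0057  0.0615  0.0035 -0.0008 -0.001 ]
```

```bash
python3 -m creep '[[0,-0.005,-0.006,0.03,0.0035,0,0],[0,-0.005,-0.006,0.061,0.0035,0,0],[0,-0.005,-0.006,0.061,0.0035,0,0],[0,-0.005,-0.006,0.061,0.0035,0,0]]'|tail -1;python3 - <<'E'
from h import *
s=st();show(1,'w30.png')
for k in [dict(tilt=12,dx=.014,dz=.003),dict(tilt=12,dx=.006,dz=.0015),dict(tilt=12,dx=0,dz=.001)]:
    print(k,np.round(rel(plate_in_bay(1,**k)@GP),4))
E
```

```text
gripper_width: 0.129
t31.45 tcp [ 0.6187 -0.0424  0.0368] yaw-97.20 z [ 0.2064 -0.0277 -0.9781] F [-0.2  0.5 -1.1] g0.129
plate rel bay mm [16.9 -0.1 17.7] -x bottom edge [-27.2   0.1   8.3] tilt 12.0 yaw -0.2
{'tilt': 12, 'dx': 0.014, 'dz': 0.003} [ 0.0003  0.0175  0.0161 -0.0004 -0.0007 -0.001 ]
{'tilt': 12, 'dx': 0.006, 'dz': 0.0015} [ 0.0004  0.0446  0.0154 -0.0004 -0.0007 -0.001 ]
{'tilt': 12, 'dx': 0, 'dz': 0.001} [ 0.0004  0.0645  0.0129 -0.0004 -0.0007 -0.001 ]
```

View pics/w30.png

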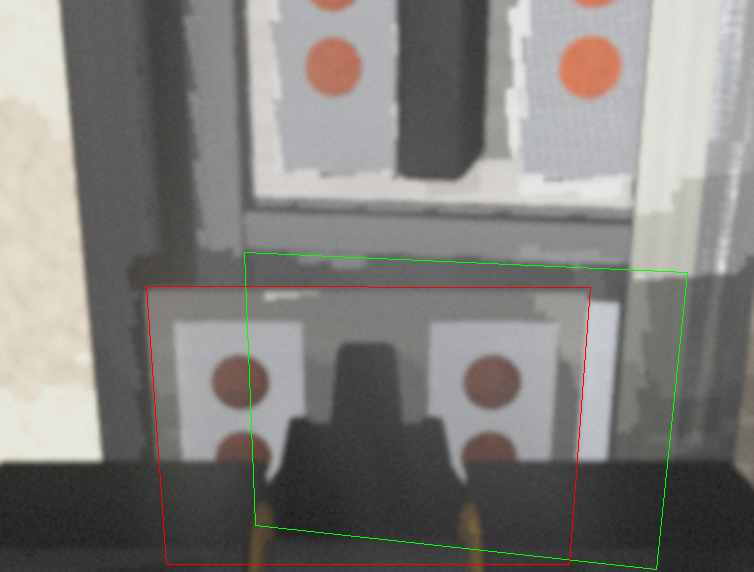

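The plate in hand sits about 1 mm toward +y (slides at row 322 against 315 before), so I'll correct by +0.004 in tool x while sliding under the lip.

```bash
python3 -m creep '[[0,0.004,0.0175,0.012,0,0,-0.001],[0,0.004,0.03,0.016,0,0,-0.001],[0,0.004,0.045,0.015,0,0,-0.001],[0,0.004,0.056,0.013,0,0,-0.001],[0,0.004,0.062,0.012,0,0,-0.001]]'|tail -2;python3 - <<'E'
from h import *
show(1,'w31.png')
for k in [dict(tilt=8,dx=0,dz=.001),dict(tilt=4,dx=0,dz=.001),dict(tilt=0,dx=0,dz=.001)]:
    print(k,np.round(rel(plate_in_bay(1,dy=-.0012,**k)@GP),4))
E
```

```text
wrist_force: [-0.6, -0.3, -0.3]
gripper_width: 0.132
plate rel bay mm [-1.1 -1.2 10.9] -x bottom edge [-45.1  -1.2   1.5] tilt 12.1 yaw -0.0
{'tilt': 8, 'dx': 0, 'dz': 0.001} [ 0.0001 -0.0018  0.0124 -0.0225 -0.0007 -0.    ]
{'tilt': 4, 'dx': 0, 'dz': 0.001} [ 0.     -0.0024  0.023  -0.0447 -0.0007 -0.0001]
{'tilt': 0, 'dx': 0, 'dz': 0.001} [ 0.     -0.0022  0.0336 -0.0669 -0.0007 -0.0001]
```

View pics/w31.png

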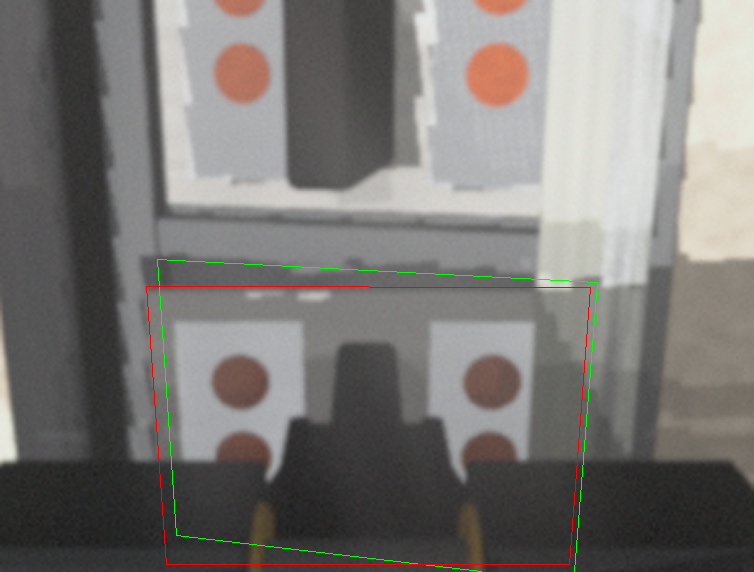

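```bash
python3 -m creep '[[0,0,-0.001,0.004,-0.006,0,0],[0,0,-0.002,0.012,-0.0225,0,0],[0,0,-0.0024,0.023,-0.0447,0,0],[0,0,-0.0024,0.031,-0.061,0,0],[0,0,-0.0024,0.0325,-0.066,0,0]]'|tail -2;python3 - <<'E'
from h import *
show(1,'w32.png')
for k in [dict(tilt=0,dx=0,dz=0)]:
    print(k,np.round(rel(plate_in_bay(1,dy=-.0012,**k)@GP),4))
E
```

```text
wrist_force: [-0.9, 0.3, -0.8]
gripper_width: 0.137
plate rel bay mm [ 1.8 -0.8  1.5] -x bottom edge [-43.2  -0.8   1.3] tilt 0.2 yaw -0.0
{'tilt': 0, 'dx': 0, 'dz': 0} [ 0.0007  0.0055  0.0039 -0.0011 -0.0006 -0.0003]
```

View pics/w32.png

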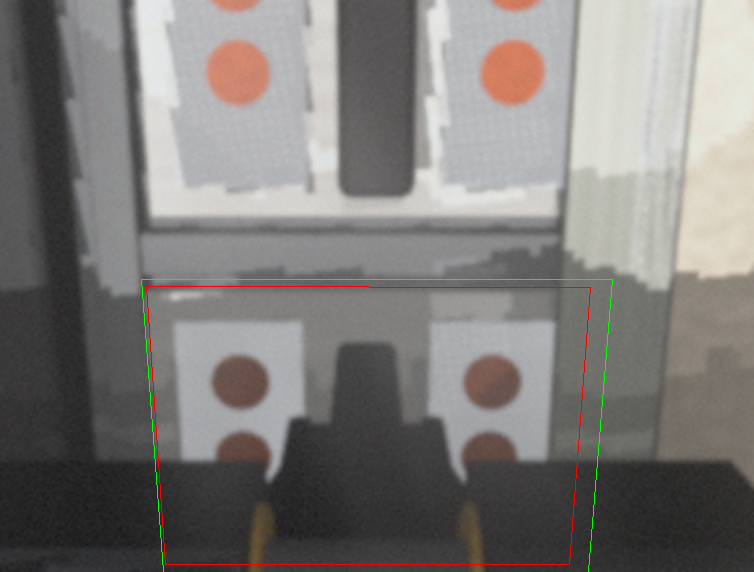

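```bash
python3 -m creep '[[0,0,0.0055,0.004,-0.001,0,0],[0,0,0.0055,0.007,-0.001,0,0],[0,0,0.0055,0.009,-0.001,0,0],[0,0,0.0055,0.009,-0.001,0,0]]'|tail -5;python3 - <<'E'
from h import *
st();show(1,'w33.png')
E
```

```text
time_s: 32.77
tcp_pos: [0.6032, -0.0415, 0.0186]
ee_rot: [[-0.122, -0.993, 0.001], [-0.993, 0.122, -0.002], [0.002, -0.002, -1.0]]
wrist_force: [-1.1, -0.6, 3.1]
gripper_width: 0.138
t32.77 tcp [ 0.6032 -0.0415  0.0186] yaw-97.01 z [ 0.0013 -0.0022 -1.    ] F [-1.1 -0.6  3.1] g0.138
plate rel bay mm [-0.2 -1.1 -0.7] -x bottom edge [-45.2  -1.1  -0.8] tilt 0.1 yaw -0.0
```

```bash
python3 -m creep '[[0.4,0,0,0,0,0,0],[0.4,0,0,0,0,0,0],[0.4,0,0,0,0,0,0],[0.4,0,0,-0.02,0,0,0],[0.4,0,0,-0.1,0,0,0]]'|tail -1;python3 -m creep '[[0.4,0,0,-0.12,0,0,0],[0.4,0,0,-0.24,0,0,0],[0.4,0,0,-0.36,0,0,0],[0.4,0,0,-0.4,0,0,0],[0.4,0,0,-0.4,0,0,0]]'|tail -1;python3 - <<'E'
from h import *
s=st();img=r.capture('wrist');cv2.imwrite('pics/w34.png',img);go([.428,.166,.17],rot(-129))
E
```

```text
gripper_width: 0.377
gripper_width: 0.397
t33.65 tcp [ 0.6034 -0.0412  0.1703] yaw-97.03 z [ 0.0019 -0.002  -1.    ] F [-0.5  0.3  0.1] g0.397
t33.70 shift [-0.6139  0.6595 -0.0081] turn [ 0.0008 -0.001   0.1774] rows~6.5/4.5 g0.400
```

View pics/w34.png

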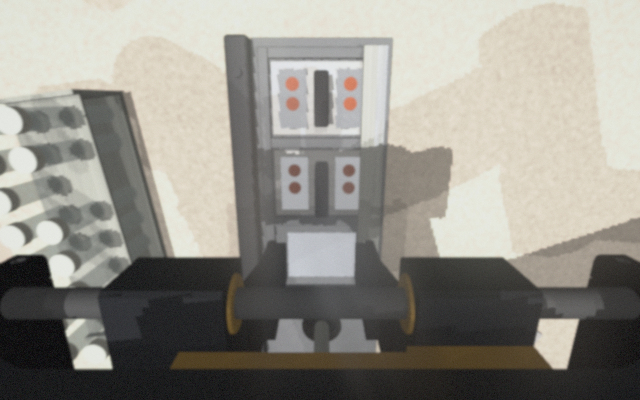

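Both plates sit in their bays. Now plate A.

```bash
python3 -m creep '[[0.4,-0.3,0.33,0,0,0,0.04],[0.4,-0.5,0.55,0,0,0,0.08],[0.4,-0.614,0.66,0,0,0,0.12],[0.4,-0.614,0.66,0,0,0,0.16],[0.4,-0.614,0.66,0,0,0,0.177]]'|tail -1
python3 - <<'E'
from h import *
st();go([.428,.166,.17],rot(-129))
E
```

```text
gripper_width: 0.395
t34.12 tcp [0.4733 0.1093 0.1653] yaw-129.31 z [-0.0066 -0.0034 -1.    ] F [ 1.1  1.3 -0.4] g0.395
t34.12 shift [-0.0506  0.2366 -0.0154] turn [ 0.0009 -0.0022 -0.0017] rows~1.7/0.1 g0.395
```

```bash
python3 -m creep '[[0.4,-0.05,0.236,-0.015,0.001,-0.002,-0.0015],[0.4,-0.05,0.236,-0.015,0.001,-0.002,-0.0015],[0.4,-0.05,0.236,-0.015,0.001,-0.002,-0.0015],[0.4,-0.05,0.236,-0.015,0.001,-0.002,-0.0015]]'|tail -1
python3 plate.py w35.png
```

```text
gripper_width: 0.401
t34.45 tcp [0.4264 0.1664 0.1689] yaw-128.84 z [-0.0022 -0.0019 -1.    ] F [ 0.5 -0.3 -0.2] g0.401
0.9 [  0.  85.  75. 182.] ((620.3905639648438, -46.8743896484375), (67.35250854492188, 76.48806762695312), 83.70323944091797)
0.77 [274. 149. 365. 218.] ((427.95269775390625, 167.98471069335938), (66.61424255371094, 90.0331039428711), 51.21927261352539)
0.68 [ 2. 46. 15. 84.] ((581.9501342773438, -94.30908203125), (28.962425231933594, 14.122886657714844), 36.45152282714844)
```

View pics/w35.png

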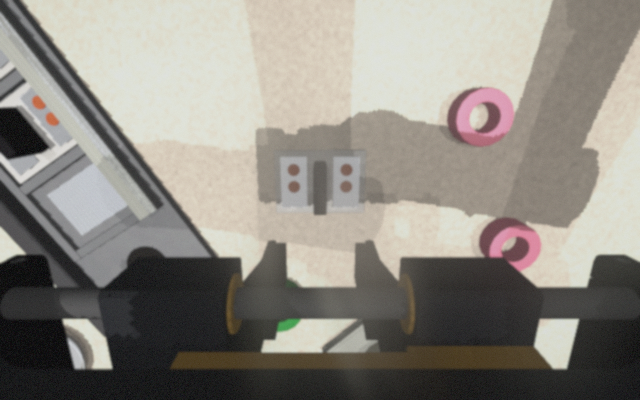

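```bash
python3 - <<'E'
from h import *
go([.428,.168,.029],rot(-128.8))
E
python3 -m creep '[[0.4,-0.006,-0.001,0.13,0.001,0,0],[0.4,-0.006,-0.001,0.26,0.001,0,0],[0.4,-0.006,-0.001,0.36,0.001,0,0],[0.4,-0.006,-0.001,0.42,0.001,0,0],[0.4,-0.006,-0.001,0.46,0.001,0,0]]'|tail -1
python3 - <<'E'
from h import *
st();go([.428,.168,.0065],rot(-128.8));cv2.imwrite('pics/w36.png',r.capture('wrist'))
E
```

```text
t34.55 shift [-0.0089  0.0048  0.4666] turn [ 0.0001 -0.0008 -0.0013] rows~3.4/0.0 g0.405
gripper_width: 0.401
t34.97 tcp [0.4279 0.1636 0.0278] yaw-129.23 z [-0.0041 -0.0076 -1.    ] F [-0.4  0.2 -0. ] g0.401
t34.97 shift [-0.0121  0.0091  0.0709] turn [-0.0005 -0.0027 -0.0024] rows~0.5/0.1 g0.401
```

View pics/w36.png

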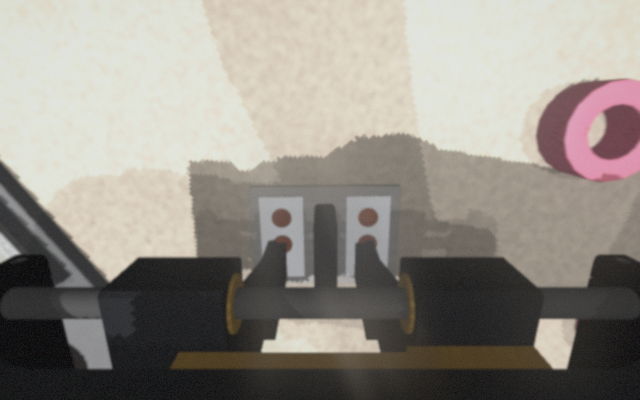

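```bash
python3 -m creep '[[0.4,-0.012,0.009,0.03,0,-0.003,-0.002],[0.4,-0.012,0.009,0.06,0,-0.003,-0.002],[0.4,-0.012,0.009,0.07,0,-0.003,-0.002],[0.4,-0.012,0.009,0.07,0,-0.003,-0.002],[0,-0.012,0.009,0.07,0,-0.003,-0.002]]'|head -2;python3 -m creep '[[0,0,0,0,0,0,0],[0,0,0,0,0,0,0],[0,0,0,0,0,0,0],[0,0,0,0,0,0,0],[0,0,0,0,0,0,0]]'|tail -2;python3 - <<'E'
from h import *
s=st()
E
```

```text
time_s: 35.43
tcp_pos: [0.4276, 0.1673, 0.0058]
wrist_force: [-0.3, 0.6, 2.5]
gripper_width: 0.139
t35.85 tcp [0.4279 0.1675 0.0063] yaw-128.90 z [ 7.0e-04 -1.3e-03 -1.0e+00] F [-0.3  0.6  2.5] g0.139
```

```bash
python3 -m creep '[[0,0,0,-0.1,0,0,0],[0,0,0,-0.2,0,0,0],[0,0,0,-0.3,0,0,-0.03],[0,0,0,-0.4,0,0,-0.07],[0,0,0,-0.42,0,0,-0.11]]'|tail -1;python3 - <<'E'
from h import *
s=st();k=dict(tilt=0,dx=.017,dz=.11);print(np.round(rel(plate_in_bay(0,**k)@GP,s),4))
E
```

```text
gripper_width: 0.132
t36.27 tcp [0.4303 0.1694 0.1373] yaw-108.75 z [ 0.0087  0.0041 -1.    ] F [ 0.5  1.  -0.1] g0.132
[ 0.2108 -0.7739  0.0305 -0.0024  0.0019 -0.0654]
```

```bash
python3 -m creep '[[0,0.211,-0.774,0,-0.002,0.002,-0.03],[0,0.211,-0.774,0,-0.002,0.002,-0.065],[0,0.211,-0.774,0,-0.002,0.002,-0.065],[0,0.211,-0.774,0,-0.002,0.002,-0.065],[0,0.211,-0.774,0,-0.002,0.002,-0.065]]'|tail -1;python3 - <<'E'
from h import *
s=st();k=dict(tilt=6,dx=.017,dz=.07);print(np.round(rel(plate_in_bay(0,**k)@GP,s),4))
E
```

```text
gripper_width: 0.136
t36.68 tcp [0.5989 0.0547 0.1373] yaw-97.03 z [ 6.e-04 -5.e-04 -1.e+00] F [ 0.5  1.5 -1.6] g0.136
[ 0.0527 -0.1071  0.1446  0.0331 -0.0002 -0.0003]
```

```bash
python3 -m creep '[[0,0.053,-0.107,0,0,0,0],[0,0.053,-0.107,0.03,0.01,0,0],[0,0.053,-0.107,0.08,0.02,0,0],[0,0.053,-0.107,0.14,0.033,0,0],[0,0.053,-0.107,0.14,0.033,0,0]]'|tail -1;python3 - <<'E'
from h import *
s=st();k=dict(tilt=12,dx=.017,dz=.01);print(np.round(rel(plate_in_bay(0,**k)@GP,s),4))
E
```

```text
gripper_width: 0.136
t37.10 tcp [0.6235 0.0337 0.0903] yaw-97.13 z [ 0.0927 -0.0154 -0.9956] F [-1.1  0.4 -1.9] g0.136
[-0.0074  0.0042  0.1732  0.0367 -0.0013 -0.0006]
```

```bash
python3 -m creep '[[0,-0.007,0.004,0.04,0.012,0,0],[0,-0.007,0.004,0.09,0.024,0,0],[0,-0.007,0.004,0.14,0.037,0,0],[0,-0.007,0.004,0.173,0.037,0,0],[0,-0.007,0.004,0.173,0.037,0,0]]'|tail -1;python3 -m creep '[[0,0,0,0,0,0,0],[0,0,0,0,0,0,0]]'|tail -1;python3 - <<'E'
from h import *
s=st();show(0,'w37.png')
for k in [dict(tilt=12,dx=.014,dz=.003),dict(tilt=12,dx=.006,dz=.0015),dict(tilt=12,dx=0,dz=.001)]:
    print(k,np.round(rel(plate_in_bay(0,**k)@GP),4))
E
```

```text
gripper_width: 0.134
gripper_width: 0.135
t37.68 tcp [0.6272 0.0349 0.0377] yaw-97.12 z [ 0.2024 -0.0311 -0.9788] F [ 0.   0.3 -0.2] g0.135
plate rel bay mm [15.9 -0.4 18.5] -x bottom edge [-28.2  -0.4   9.3] tilt 11.8 yaw -0.1
{'tilt': 12, 'dx': 0.014, 'dz': 0.003} [-0.0012  0.014   0.0187  0.0008 -0.0019 -0.0004]
{'tilt': 12, 'dx': 0.006, 'dz': 0.0015} [-0.0012  0.0412  0.0182  0.0008 -0.0019 -0.0004]
{'tilt': 12, 'dx': 0, 'dz': 0.001} [-0.0011  0.0611  0.0157  0.0008 -0.0019 -0.0004]
```

View pics/w37.png

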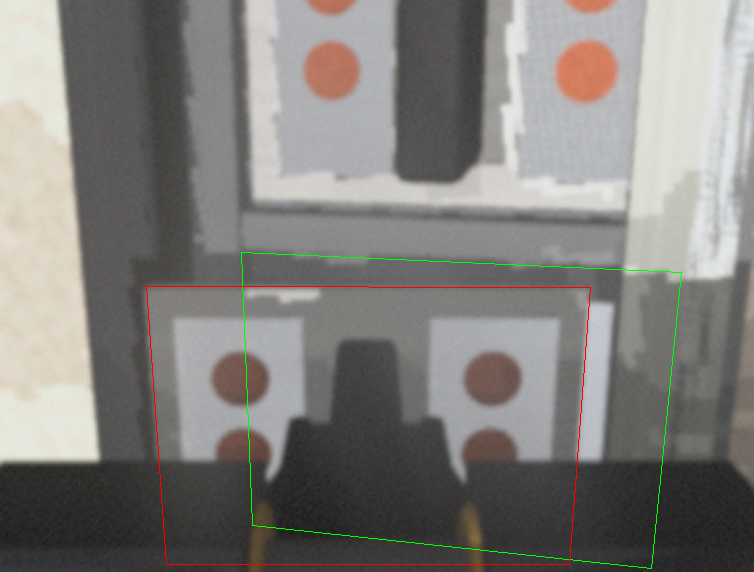

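```bash
python3 -m creep '[[0,0.001,0.014,0.014,0.001,-0.002,0],[0,0.001,0.028,0.018,0.001,-0.002,0],[0,0.001,0.041,0.018,0.001,-0.002,0],[0,0.001,0.053,0.0165,0.001,-0.002,0],[0,0.001,0.0585,0.015,0.001,-0.002,0]]'|tail -2;python3 - <<'E'
from h import *
show(0,'w38.png')
for k in [dict(tilt=8,dx=0,dz=.001),dict(tilt=4,dx=0,dz=.001),dict(tilt=0,dx=0,dz=.001)]:
    print(k,np.round(rel(plate_in_bay(0,dy=-.0006,**k)@GP),4))
E
```

```text
wrist_force: [0.2, -0.3, -1.3]
gripper_width: 0.134
plate rel bay mm [-1.2 -0.9 10.6] -x bottom edge [-45.2  -0.8   1.3] tilt 12.0 yaw -0.1
{'tilt': 8, 'dx': 0, 'dz': 0.001} [-0.0007 -0.0016  0.0119 -0.0222  0.     -0.0003]
{'tilt': 4, 'dx': 0, 'dz': 0.001} [-0.0007 -0.0022  0.0225 -0.0444  0.     -0.0003]
{'tilt': 0, 'dx': 0, 'dz': 0.001} [-0.0007 -0.0021  0.0331 -0.0666  0.0001 -0.0003]
```

View pics/w38.png

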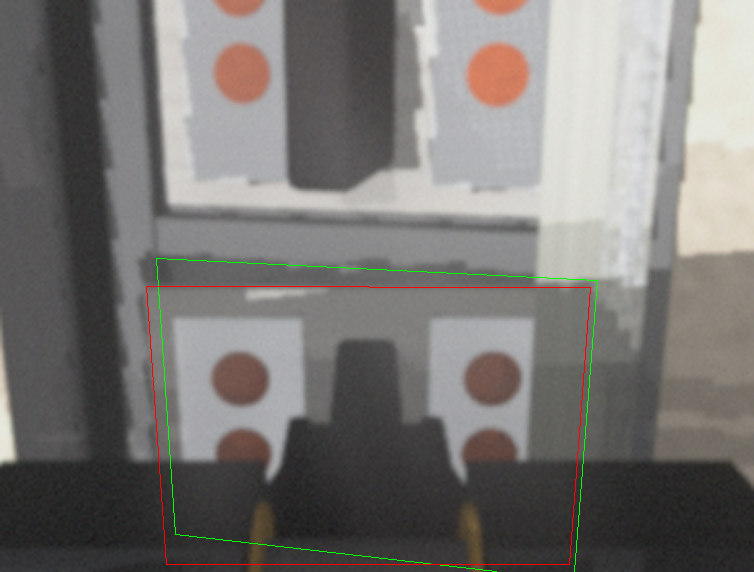

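```bash
python3 -m creep '[[0,-0.0007,-0.001,0.004,-0.006,0,0],[0,-0.0007,-0.002,0.012,-0.022,0,0],[0,-0.0007,-0.0022,0.0225,-0.0444,0,0],[0,-0.0007,-0.0022,0.030,-0.061,0,0],[0,-0.0007,-0.0022,0.032,-0.066,0,0]]'|tail -2;python3 - <<'E'
from h import *
show(0,'w39.png')
for k in [dict(tilt=0,dx=0,dz=0)]:
    print(k,np.round(rel(plate_in_bay(0,dy=-.0006,**k)@GP),4))
E
```

```text
wrist_force: [0.4, -0.9, -0.4]
gripper_width: 0.132
plate rel bay mm [1.9 0.1 1.5] -x bottom edge [-43.1   0.1   1.4] tilt 0.1 yaw -0.1
{'tilt': 0, 'dx': 0, 'dz': 0} [ 0.0011  0.0056  0.0039 -0.0008  0.0003 -0.0006]
```

View pics/w39.png

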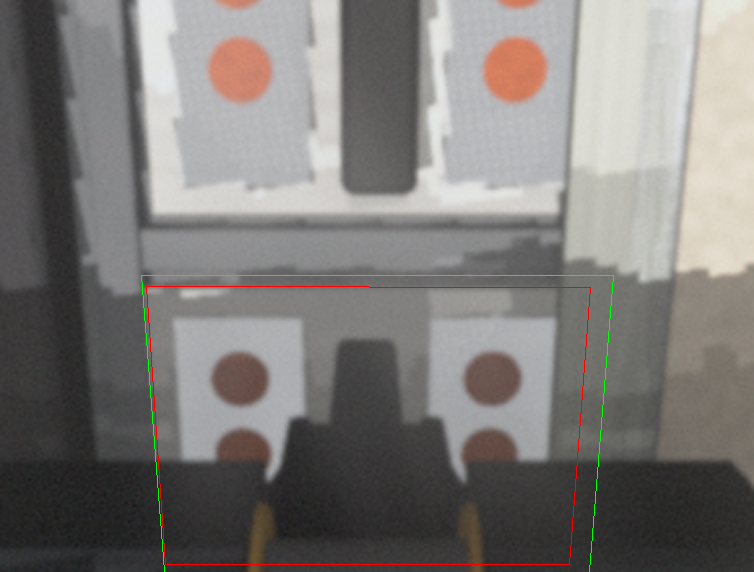

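```bash
python3 -m creep '[[0,0.001,0.0055,0.004,-0.001,0,0],[0,0.001,0.0055,0.007,-0.001,0,0],[0,0.001,0.0055,0.009,-0.001,0,0],[0,0.001,0.0055,0.009,-0.001,0,0]]'|tail -2;python3 - <<'E'
from h import *
st();show(0,'w40.png')
E
python3 -m creep '[[0.4,0,0,0,0,0,0],[0.4,0,0,0,0,0,0],[0.4,0,0,0,0,0,0],[0.4,0,0,-0.02,0,0,0],[0.4,0,0,-0.1,0,0,0]]'|tail -1;python3 -m creep '[[0.4,0,0,-0.12,0,0,0],[0.4,0,0,-0.24,0,0,0],[0.4,0,0,-0.36,0,0,0],[0.4,0,0,-0.4,0,0,0],[0.4,0,0,-0.4,0,0,0]]'|tail -1;python3 - <<'E'
from h import *
s=st();img=r.capture('wrist');cv2.imwrite('pics/w41.png',img)
E
```

```text
wrist_force: [0.1, 0.7, 2.8]
gripper_width: 0.137
t39.00 tcp [0.6124 0.0361 0.0184] yaw-97.05 z [ 1.e-04  3.e-04 -1.e+00] F [0.1 0.7 2.8] g0.137
plate rel bay mm [-0.4 -0.9 -0.9] -x bottom edge [-45.4  -0.8  -0.9] tilt 0.0 yaw -0.1
gripper_width: 0.379
gripper_width: 0.398
t39.88 tcp [0.613  0.0363 0.1703] yaw-97.08 z [ 1.e-03  8.e-04 -1.e+00] F [ 0.2  0.3 -0.3] g0.398
```

View pics/w41.png

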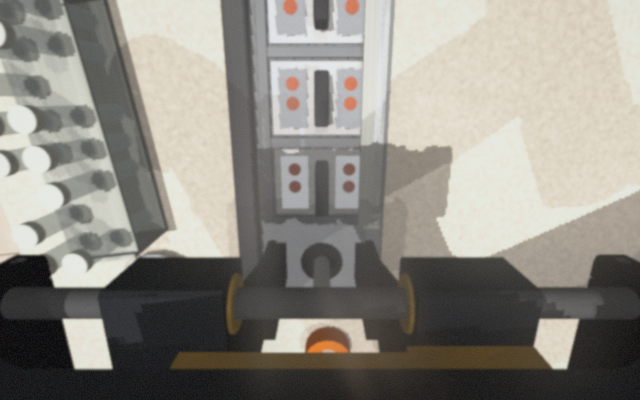

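```bash
python3 -m creep '[[0.2,0.1,0.2,-0.3,0,0,0],[0.2,0.2,0.4,-0.3,0,0,0],[0.2,0.3,0.5,-0.3,0,0,0],[0.2,0.3,0.5,-0.3,0,0,0],[0.2,0.3,0.5,-0.3,0,0,0]]'|tail -1;python3 - <<'E'
from h import *
s=st()
im=r.capture('scene');cv2.imwrite('pics/s42.png',cv2.resize(im[110:330,180:500],None,fx=2.4,fy=2.4,interpolation=cv2.INTER_CUBIC))
im=r.capture('top');cv2.imwrite('pics/t42.png',cv2.resize(im[120:280,180:480],None,fx=2.6,fy=2.6,interpolation=cv2.INTER_CUBIC))
cv2.imwrite('pics/w42.png',r.capture('wrist'))
E
```

```text
gripper_width: 0.212
t40.35 tcp [ 0.4488 -0.0354  0.2569] yaw-97.11 z [-7.8e-03 -1.0e-04 -1.0e+00] F [ 0.6 -0.1 -0.1] g0.212
```

View pics/s42.png

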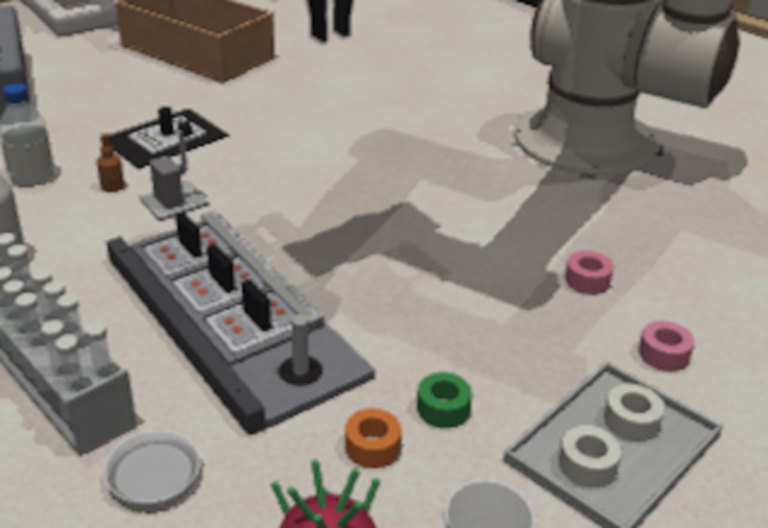

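View pics/t42.png

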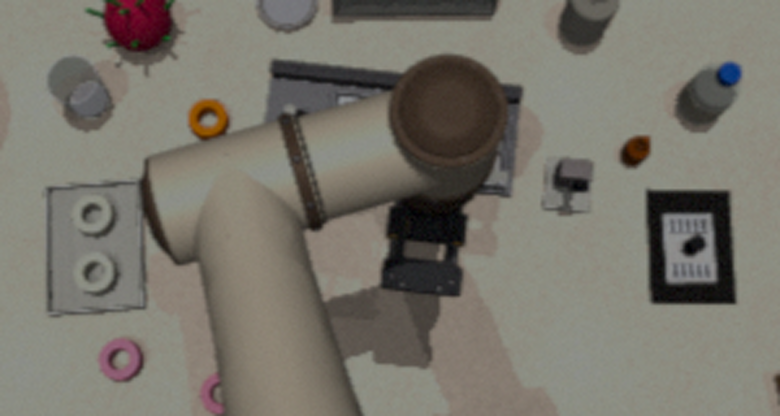

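View pics/w42.png

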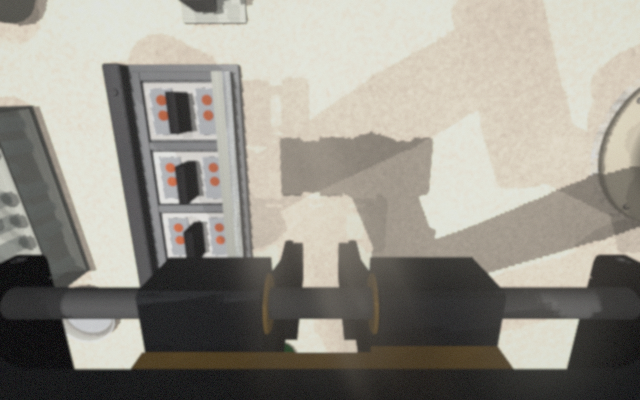

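Everything looks placed: three plates down in the bays, both rolls in the tray, the blank on the mat. Next I'll triangulate the roller from earlier views.

Run:
```python
from h import *
for i,(n,b) in enumerate([('w1',(520,50,640,140)),('w2',(480,110,600,220)),('w27',(310,0,450,90))]):
    im=cv2.imread(f'pics/{n}.png')[b[1]:b[3],b[0]:b[2]];cv2.imwrite(f'pics/r_{n}.png',cv2.resize(im,None,fx=5,fy=5,interpolation=cv2.INTER_CUBIC))
a=cv2.imread('pics/r_w1.png');b=cv2.imread('pics/r_w2.png');c=cv2.imread('pics/r_w27.png')
H=400;cv2.imwrite('pics/r_all.png',np.hstack([cv2.resize(x,(266,int(x.shape[0]*266/x.shape[1]))) if 0 else cv2.copyMakeBorder(x[:550,:],0,max(0,550-x.shape[0]),0,0,cv2.BORDER_CONSTANT) for x in (c,)]))
```

```text
(no output)
```

View pics/r_w1.png

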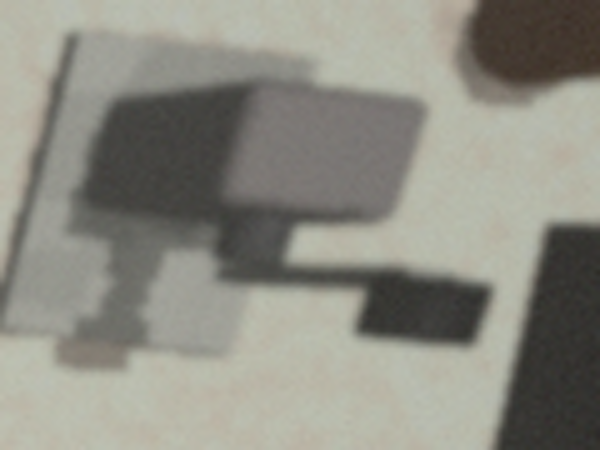

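View pics/r_w2.png

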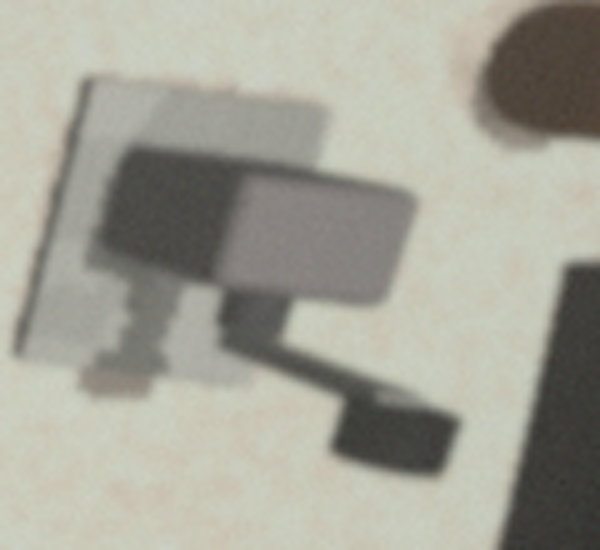

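View pics/r_w27.png

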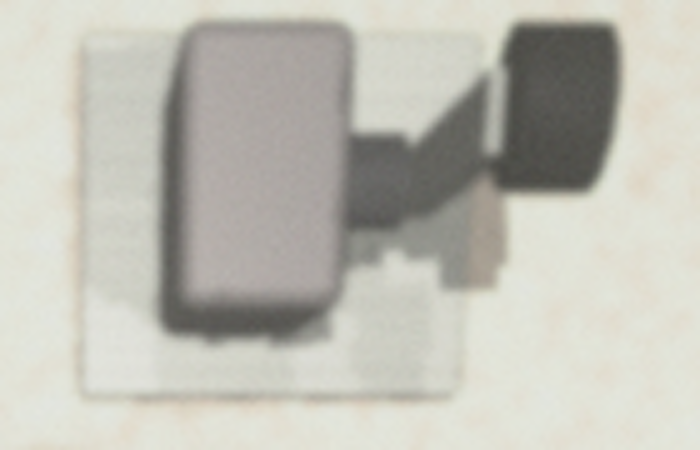

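Run:
```python
from h import *
A=[];B=[]
for n,q in [('w1',(605,111.6)),('w2',(559,197)),('w27',(422.6,21.4))]:
    c=cam('wrist',np.load(n+'.npy',allow_pickle=True).item()); print(n,p2w(c,q,.1)[0].round(4))
    K,R,t=c;o=-R.T@t;d=R.T@np.linalg.inv(K)@[q[0],q[1],1];d/=np.linalg.norm(d);P=np.eye(3)-np.outer(d,d);A.append(P);B.append(P@o)
X=np.linalg.solve(sum(A),sum(B));print('tri',X)
D=np.linalg.inv(deckT())@np.r_[X,1];print('deck frame',D)
```

```text
w1 [ 0.5155 -0.2361  0.1   ]
w2 [ 0.5147 -0.2359  0.1   ]
w27 [ 0.5149 -0.2346  0.1   ]
tri [ 0.51553061 -0.23416183  0.10244409]
deck frame [-0.0637362  -0.2029594   0.10244409  1.        ]
```

Roller at (0.515, −0.2355, 0.100), consistent across three views. I'll go to the deck side of it with the fingers shut.

```bash
python3 - <<'E'
from h import *
go([.5205,-.1908,.16],rot(-97))
E
python3 -m creep '[[0,0.49,-0.295,0.3,0,0,0],[0,0.49,-0.295,0.3,0,0,0],[0,0.49,-0.295,0.3,0,0,0],[0,0.49,-0.295,0.3,0,0,0],[0,0.49,-0.295,0.3,0,0,0]]'|tail -1
python3 - <<'E'
from h import *
st();go([.5205,-.1908,.066],rot(-97))
E
```

```text
t40.50 shift [ 0.4848 -0.2996  0.3261] turn [ 0.0011  0.0002 -0.001 ] rows~4.7/0.0 g0.202
gripper_width: 0.011
t40.92 tcp [ 0.5189 -0.1942  0.1631] yaw-97.26 z [-0.0096  0.002  -1.    ] F [-0.7 -0.   0.5] g0.011
t40.92 shift [-0.0117 -0.0072  0.3237] turn [ 0.0031  0.0003 -0.0014] rows~2.3/0.1 g0.011
```

```bash
python3 -m creep '[[0,-0.012,-0.007,0.08,0.003,0,0],[0,-0.012,-0.007,0.16,0.003,0,0],[0,-0.012,-0.007,0.24,0.003,0,0],[0,-0.012,-0.007,0.32,0.003,0,0],[0,-0.012,-0.007,0.32,0.003,0,0]]'|tail -1
python3 - <<'E'
from h import *
st();cv2.imwrite('pics/w43.png',r.capture('wrist'))
im=r.capture('scene');cv2.imwrite('pics/s43.png',cv2.resize(im[120:240,200:340],None,fx=5,fy=5,interpolation=cv2.INTER_CUBIC))
E
```

```text
gripper_width: 0.005
t41.33 tcp [ 0.5161 -0.1899  0.06  ] yaw-97.35 z [-0.0144  0.0033 -0.9999] F [-1.3  0.4 -0.3] g0.005
```

View pics/w43.png

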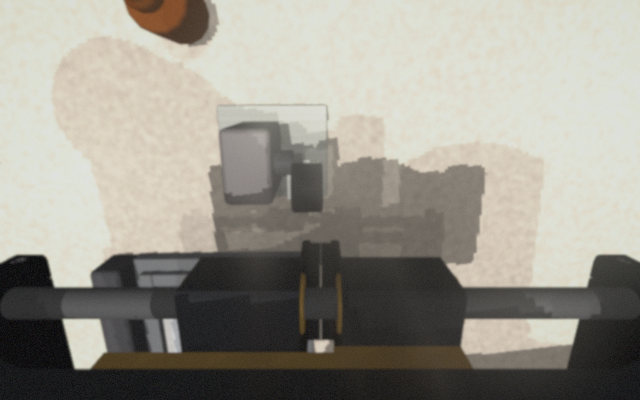

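View pics/s43.png

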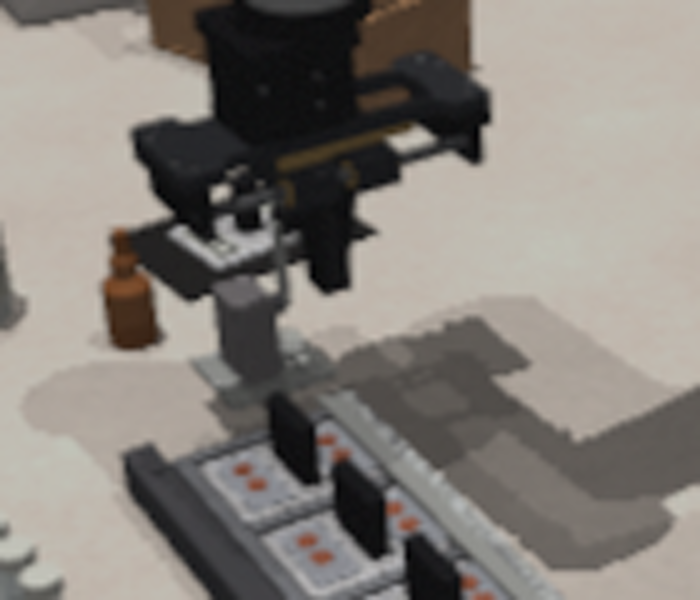

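```bash
python3 -m creep '[[0,0,-0.015,-0.02,0.004,0,0],[0,0.03,-0.015,-0.02,0.004,0,0],[0,0.06,-0.015,-0.02,0.004,0,0],[0,0.075,-0.015,-0.02,0.004,0,0],[0,0.075,-0.015,-0.02,0.004,0,0]]'|tail -2
python3 - <<'E'
from h import *
s=st();cv2.imwrite('pics/w44.png',r.capture('wrist'));D=np.linalg.inv(deckT())@np.r_[s['tcp_pos'],1];print(D[:3]-[-.0637,-.2035,0])
E
```

```text
wrist_force: [-0.1, -0.1, -0.9]
gripper_width: 0.01
t41.85 tcp [ 0.5218 -0.2148  0.0721] yaw-97.33 z [ 0.0095 -0.001  -1.    ] F [-0.1 -0.1 -0.9] g0.010
[0.00381367 0.02055891 0.07208066]
```

View pics/w44.png

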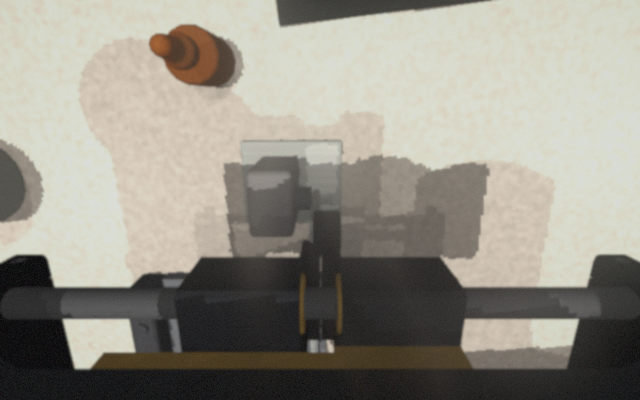

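```bash
python3 -m creep '[[0,0,0.005,0.02,-0.003,0,0],[0,0.03,0.005,0.02,-0.003,0,0],[0,0.06,0.005,0.02,-0.003,0,0],[0,0.09,0.005,0.02,-0.003,0,0],[0,0.09,0.005,0.02,-0.003,0,0]]'|tail -2
python3 - <<'E'
from h import *
s=st();cv2.imwrite('pics/w45.png',r.capture('wrist'));D=np.linalg.inv(deckT())@np.r_[s['tcp_pos'],1];print(D[:3]-[-.0637,-.2035,0])
im=r.capture('scene');cv2.imwrite('pics/s45.png',cv2.resize(im[120:240,200:340],None,fx=5,fy=5,interpolation=cv2.INTER_CUBIC))
E
```

```text
wrist_force: [0.4, 3.9, 0.2]
gripper_width: 0.006
t42.32 tcp [ 0.5164 -0.2419  0.0654] yaw-97.41 z [-1.e-03  9.e-04 -1.e+00] F [0.4 3.9 0.2] g0.006
[ 0.00173037 -0.00703601  0.06542197]
```

View pics/w45.png

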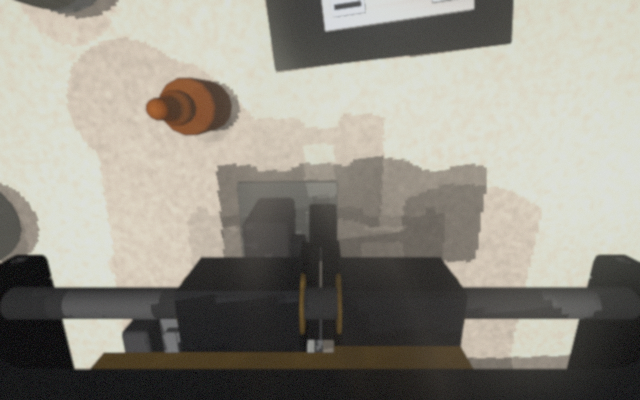

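View pics/s45.png

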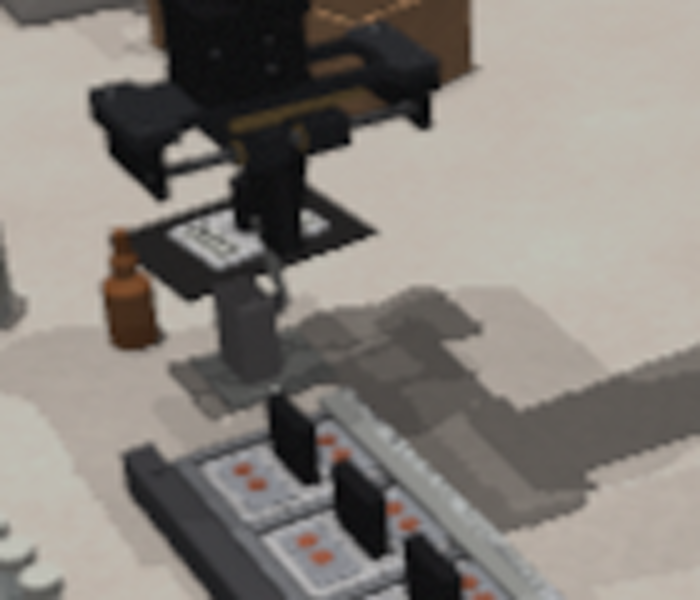

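```bash
python3 -m creep '[[0,0.015,0,0,0,0,0],[0,0.03,0,0,0,0,0],[0,0.03,0,0,0,0,0],[0,0.03,0,0,0,0,0],[0,0.03,0,0,0,0,0]]'|tail -2
python3 - <<'E'
from h import *
s=st();cv2.imwrite('pics/w46.png',cv2.resize(r.capture('wrist')[130:280,220:420],None,fx=4,fy=4));D=np.linalg.inv(deckT())@np.r_[s['tcp_pos'],1];print(D[:3]-[-.0637,-.2035,0])
im=r.capture('scene');cv2.imwrite('pics/s46.png',cv2.resize(im[140:210,210:300],None,fx=8,fy=8,interpolation=cv2.INTER_CUBIC))
E
```

```text
wrist_force: [2.6, 4.1, 0.0]
gripper_width: 0.01
t42.83 tcp [ 0.5163 -0.2499  0.0662] yaw-97.33 z [ 1.1e-03  3.0e-04 -1.0e+00] F [2.6 4.1 0. ] g0.010
[ 0.0026704  -0.01497316  0.06617982]
```

View pics/w46.png

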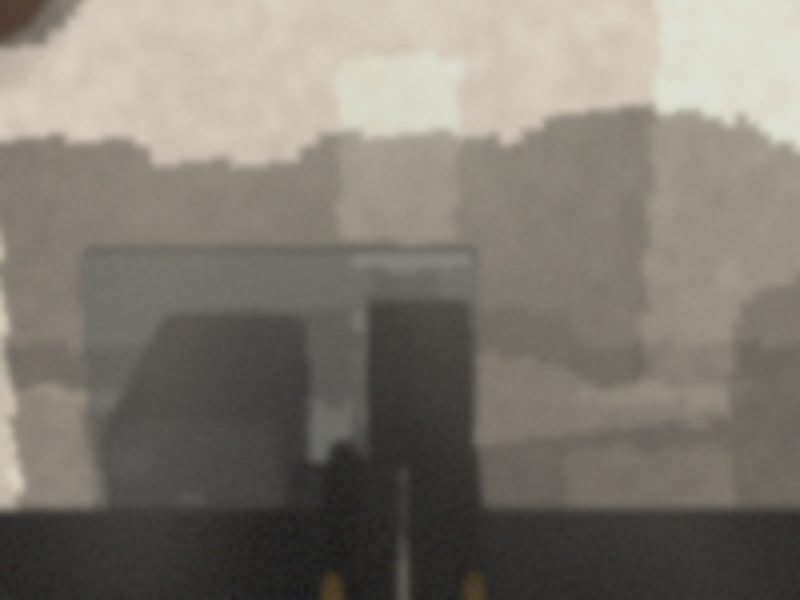

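View pics/s46.png

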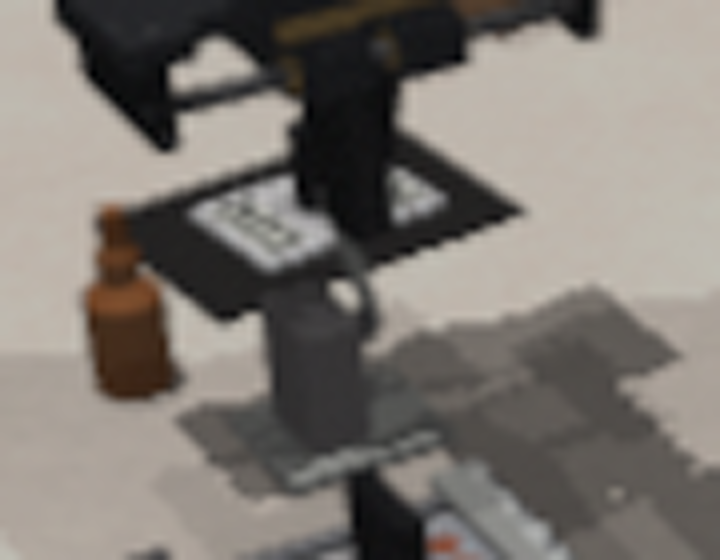

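Run:
```python
from h import *
s=r.sense();c=cam('wrist',s);D=deckT()
for th in (0,.4,.5,.6,.7,.8,.9):
    a=np.linspace(0,2*np.pi,60)
    X=np.c_[np.full(60,-.0637),-.2035-.055*np.sin(th)+.01*np.cos(a),.045+.055*np.cos(th)+.01*np.sin(a),np.ones(60)]@D.T
    q=w2p(c,X[:,:3]);print(th,'rows',q[:,1].min().round(1),q[:,1].max().round(1),'col',q[:,0].mean().round(1))
```

```text
0 rows 285.3 330.2 col 327.2
0.4 rows 239.6 283.7 col 327.0
0.5 rows 227.8 271.4 col 327.0
0.6 rows 216.2 259.3 col 326.9
0.7 rows 205.2 247.7 col 326.7
0.8 rows 194.9 236.6 col 326.6
0.9 rows 185.4 226.4 col 326.5
```

The roller's far edge at row 205 matches an arm angle of about 0.70 rad, past the trip. Now back off.

```bash
python3 -m creep '[[0,-0.03,0,0,0,0,0],[0,-0.07,0,0,0,0,0],[0,-0.12,0,0,0,0,0],[0,-0.18,0,0,0,0,0],[0,-0.22,0,-0.02,0,0,0]]'|tail -2
python3 -m creep '[[0,0,0,-0.12,0,0,0],[0,0,0.1,-0.24,0,0,0],[0,0,0.25,-0.36,0,0,0],[0,0,0.35,-0.4,0,0,0],[0,0,0.4,-0.4,0,0,0]]'|tail -2
python3 - <<'E'
from h import *
st();cv2.imwrite('pics/w47.png',r.capture('wrist'))
im=r.capture('scene');cv2.imwrite('pics/s47.png',cv2.resize(im[110:330,180:500],None,fx=2.4,fy=2.4,interpolation=cv2.INTER_CUBIC))
E
```

```text
wrist_force: [0.0, 0.2, -0.1]
gripper_width: 0.006
wrist_force: [0.0, -0.4, -0.8]
gripper_width: 0.009
t43.77 tcp [ 0.4028 -0.1674  0.1946] yaw-97.27 z [ 4.e-04 -7.e-04 -1.e+00] F [ 0.  -0.4 -0.8] g0.009
```

View pics/w47.png

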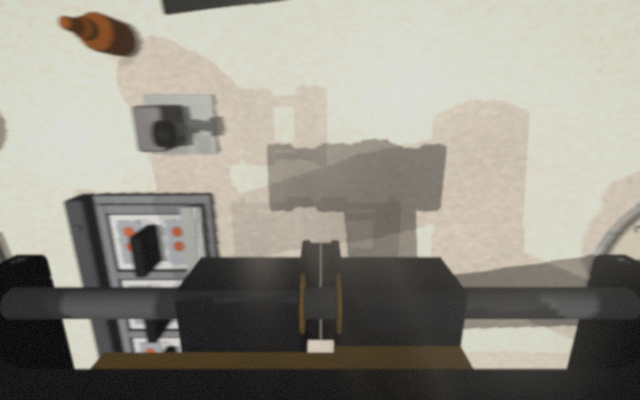

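View pics/s47.png

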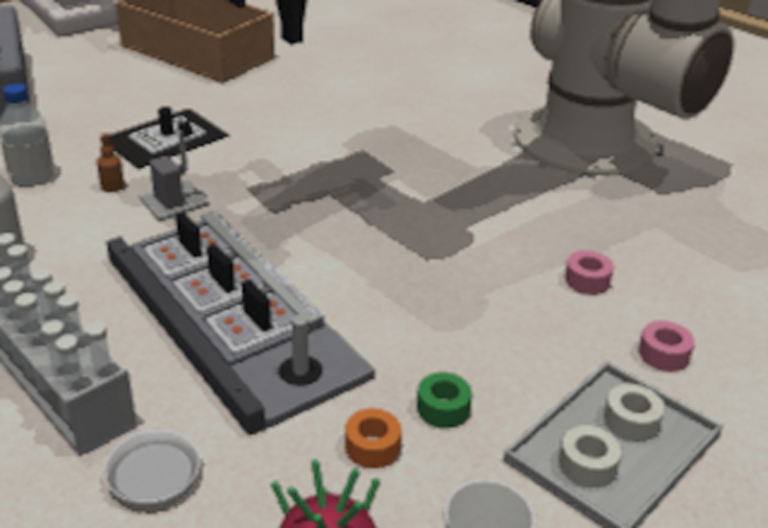

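The switch is back upright and everything is in place. There is time to spare, so I'll take one close check of the seated plates before handing in.

```bash
python3 - <<'E'
from h import *
go([.60,.02,.24],rot(-97))
E
python3 -m creep '[[0,-0.35,-0.3,-0.15,0,0,0],[0,-0.7,-0.577,-0.15,0,0,0],[0,-0.7,-0.577,-0.15,0,0,0],[0,-0.7,-0.577,-0.15,0,0,0],[0,-0.7,-0.577,-0.15,0,0,0]]'|tail -1
python3 -m creep '[[0,-0.05,0,0,0,0,0],[0,-0.05,0,0,0,0,0],[0,-0.05,0,0,0,0,0]]'|tail -1
python3 - <<'E'
from h import *
s=st();go([.60,.02,.24],rot(-97))
E
```

```text
t43.87 shift [-0.7029 -0.5788 -0.1562] turn [ 0.0005  0.0001 -0.0017] rows~6.6/0.0 g0.006
gripper_width: 0.006
gripper_width: 0.005
t44.53 tcp [ 0.5548 -0.0089  0.2275] yaw-97.17 z [-0.0051 -0.0012 -1.    ] F [-0.9  0.1  0. ] g0.005
t44.53 shift [-0.1143 -0.1374 -0.0426] turn [ 0.0016 -0.0006 -0.001 ] rows~1.3/0.0 g0.005
```

```bash
python3 -m creep '[[0,-0.114,-0.137,-0.043,0,0,0],[0,-0.114,-0.137,-0.043,0,0,0],[0,-0.114,-0.137,-0.043,0,0,0],[0,-0.114,-0.137,-0.043,0,0,0],[0,-0.114,-0.137,-0.043,0,0,0]]'|tail -1
python3 -m creep '[[0,0,0,0,0,0,0],[0,0,0,0,0,0,0]]'|tail -1
python3 - <<'E'
from h import *
s=st();c=cam('wrist',s);img=r.capture('wrist');D=deckT()
f=2.9;x0,y0=210,40
big=cv2.resize(img[y0:y0+220,x0:x0+220],None,fx=f,fy=f*.92,interpolation=cv2.INTER_CUBIC)
for b in (0,1,2):
    P=plate_in_bay(b)
    X=np.array([(x,y,.005,1) for x,y in((.045,.032),(.045,-.032),(-.045,-.032),(-.045,.032))])@P.T
    cv2.polylines(big,[((w2p(c,X[:,:3])-[x0,y0])*[f,f*.92]).round().astype(int)],1,(0,0,255),1)
    X=np.array([(x,y,.044,1) for x,y in((.006,.022),(.006,-.022),(-.006,-.022),(-.006,.022))])@P.T
    cv2.polylines(big,[((w2p(c,X[:,:3])-[x0,y0])*[f,f*.92]).round().astype(int)],1,(0,255,0),1)
cv2.imwrite('pics/w48.png',big[:,:790])
E
```

```text
gripper_width: 0.007
gripper_width: 0.001
t45.12 tcp [0.5977 0.018  0.2399] yaw-97.30 z [-0.0073 -0.0016 -1.    ] F [-0.5  0.  -0.1] g0.001
```

View pics/w48.png

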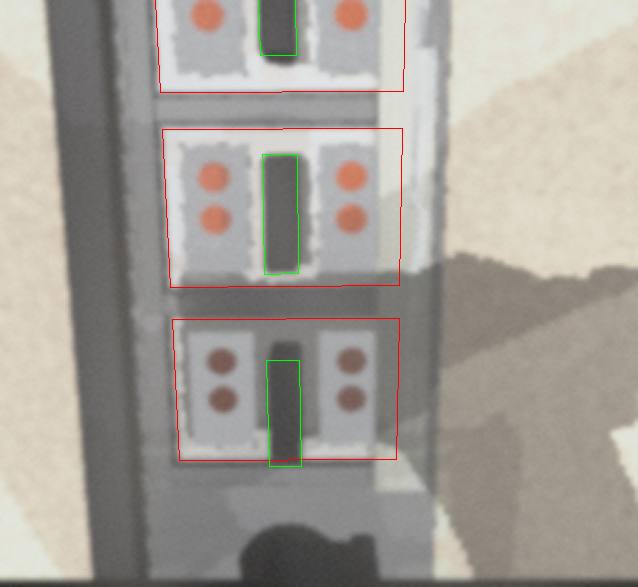

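All three plates match their predicted home outlines and the bar tops sit where level bars would. Handing in.

Run:
```python
from h import *
st(); print(r.finish_job())
```

```text
t45.17 tcp [0.5979 0.0181 0.2399] yaw-97.29 z [-0.0069 -0.0015 -1.    ] F [-0.  -0.1  0.3] g0.008
the job is handed in; nothing more can be done
None
```

The whole task is done and the job was handed in at about 45 s. No verdict was reported, so the results below rest on my own checks.

- **Rolls:** both paper rolls are off the post and lie flat side by side in the tray, well inside its limits in the top and scene views.
- **Blank:** it was tilted 12° out of the middle bay and lies flat in the middle of the mat, within a few mm of centre by picture.
- **Plates:** all three plates present are home in bays 2, 1 and 0, tucked under the lip and lowered to the floor. Each landed with about 3–4 N of contact. The last close view matched the predicted home outlines to about 1 mm, with the plates level.
- **Switch:** only after that I pushed the roller arm to about 0.70 rad, estimated from the wrist image, with about 4 N at the finger. I held it more than 0.25 s and let go. It looked upright again in the later pictures.
- **Arm and bystanders:** the arm ended clear of everything with no wrist force. I noticed no bystander displaced in the pictures, but I did not measure their positions.

**Disagreements:**
- **Fingertips:** they sit about 9 mm behind the reported TCP, not 17 mm ahead as stated. My first grip therefore closed harmlessly on the post; I re-measured and worked with the corrected height.
- **Plate B:** it sat about 1 mm off in the jaws, and I corrected that before it went into the bay.

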